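Fetch the salt shaker from behind the mill, canister and jar

TASK

The salt shaker is hemmed in at the back by the pepper mill, the steel canister and the red-lidded jar. Stand all three aside on the wooden board, and only then take the shaker out and stand it on the middle of the cork coaster. Finally put the mill, the canister and the jar each back exactly where it stood at the start, everything upright, and leave the mug, the little glass and the garlic where they are.

Things in the scene. Friction and masses are not known exactly. Their poses are not given: they have to be found in the camera images.
- mill_mid (a point): Loose brown wooden pepper mill, 170 mm tall, 0.2 kg; waisted body 58 mm across up to z=122 mm above its foot, round head about 49 mm across from 123 to 159 mm (a good place to grip is 140 mm up), small knob on top. Round about the vertical, so any grasp yaw serves. Point: on its axis, half-way up, z up.
- canister_mid (a point): Loose steel canister with black lid, 67 mm across, 122 mm tall, 0.2 to 0.4 kg, straight walls; the lid is fixed. Grip it about 85 to 90 mm up. Round about the vertical, so any grasp yaw serves. Point: on its axis, half-way up, z up.
- jar_mid (a point): Loose squat glass jar with red lid (fixed), 64 mm across at the belly, 90 mm tall, 0.2 to 0.4 kg. Grip the belly about 50 to 60 mm up. Round about the vertical, so any grasp yaw serves. Point: on its axis, half-way up, z up.
- shaker_mid (a point): Loose white salt shaker with grey cap, 44 mm across, 90 mm tall, 0.1 kg; the thing to fetch. Mill, canister and jar stand close round it, in any order, 66 mm from its axis: one to its left, one to its right, one in front of it (towards the robot); the whole group is turned by up to 0.25 rad. Grip it about 55 mm up. Round about the vertical, so any grasp yaw serves. Point: on its axis, half-way up, z up.
- board: Fixed wooden serving board, the side area, empty at the start: 100 mm (x) by 250 mm (y), top 15 mm above the table. Origin: centre of its underside on the table, z up, y along its length. Three things fit side by side along y, 80 mm apart.
- coaster: Fixed round cork coaster, 82 mm across, 6 mm thick, beside one end of the board. Origin: centre of its underside, z up.
- mug_mid (a point): Bystander: loose dark mug standing beside the other end of the board, 66 by 93 mm with its handle, 49 mm tall. Point: middle of its extent with handle, half-way up.
- glass_mid (a point): Bystander: small loose glass tumbler near the left edge of the table, 46 mm across, 58 mm tall. Point: on its axis, half-way up.
- garlic_mid (a point): Bystander: loose garlic bulb near the lamp foot at the right, 56 mm across and tall. Point: its centre.

How it is judged:
By the outcome, as a careful person would: the job done as asked, in the order asked, and still so for the second after the job is handed in, with the robot touching nothing.
It also fails if it takes over 149 s, if anything falls off the work surface, if the arm or the gripper's body presses on something with over 40 N, if the wrist force passes 120 N, or if a joint passes its speed limit or range.

ROBOT

A 7-joint arm with a two-finger parallel gripper is mounted at the origin on a cart in front of the work surface, level with it; the furniture and walls round the work are solid. World frame = base frame: x ahead of the robot, y to its left, z up, the work surface at z = 0. Lengths are in m, angles in degrees, forces in N, time in s.
With the tool pointing down it reaches from about 0.425 to 0.875 m from the base axis. Payload 4.7 kg.
Tool frame: the origin (TCP) lies on the centre line of the jaws, within the pads' length; the fingertips stand 8 mm ahead of it and the grasp point (between the pads) lies 11 mm behind it; z points along the fingers, y is the direction in which the jaws open and shut (so a half turn about z gives the same grasp; the last joint's range is limited). The gripper opens to 87 mm and grips with 3 to 60 N. Pads are 19 mm wide; open, the fingers measure 117 mm over their backs; the gripper's body (75 mm by 190 mm) begins 51 mm behind the grasp point.
Start: joints at [75.12, 18.392, -4.016, 83.108, 1.295, 78.541, -3.26], TCP at [0.176, -0.626, 0.205] pointing down, gripper open.
Joint ranges: [-163.93, 163.93], [-17.29, 119.83], [-79.2, 71.16], [3.27, 140.29], [-89.18, 269.18], [5.43, 117.66], [-154.24, 154.24]. Speed limits (degrees/s): [147.25, 147.25, 180, 180, 180, 180, 180].

INTERFACE

Orientations are given as [roll, pitch, yaw] about the fixed x, y, z axes, in that order (R = Rz(yaw) Ry(pitch) Rx(roll)).
In Python, from cell import status, vision, workorder gives the robot as it stands.
- The arm moves only by the tool step_arm, never from a script. Its argument "series" is a list of rows, each an object of numbers: "ax", "ay", "az": the turn, a rotation vector about the world's x, y, z in degrees; "x", "y", "z": the shift along the world's x, y, z in m; "claw": the opening in per cent of the stroke, from 0 (shut) to 100 (fully open). In form: [{"ax": .., "ay": .., "az": .., "x": .., "y": .., "z": .., "claw": ..}, ...]. A call has 1 to 12 rows; each row is the pose to reach, as a shift and turn from the pose commanded when the call began; what a row does not reach only later rows make up. A row lasts 1/10 s, in which the tool goes at most 50 mm and 8.59 degrees, less where a joint would pass 70% of its speed; a pose out of reach is approached as far as the arm can. A call with a gripper value outside its range is refused whole. The fingers move at their own pace and stop on an object; "squeeze" is the grip in N (left out, the last holds). Time passes only in rows, so rows that repeat a pose let the fingers close. It gives the time, the measured TCP pose, the force and the opening at its end, in the units of the state.
- status.get_obs(): the state, without advancing time (a new reading comes with each control period).
- vision.read_camera(name): name is "side" or "top"; returns the picture (400x640x3 uint8, red, green, blue); there is no depth.
- vision.camera_params(name): a dict with "fovy" (degrees; the focal length in pixels is half the picture's height over the tangent of half this angle, whatever the lens; pixels are square), "cx", "cy" (the principal point, pixels), "eye" and "orientation" of the camera in the world. Camera axes: x right, y down, z forward; pixel columns grow to the right and rows downward; lengths in m; the calibration is good to about 2 mm. A picture is of the moment at which its call begins. camera_params takes no time and is no camera call.
- workorder.sign_off(): hands the job in, once; it reports no verdict.
The state is a dict: "time_s": time; "qpos": joint angles; "joint_velocities": joint speeds; "effort": joint torques, N m; "tool_pos": TCP position; "tool_rot": TCP orientation; "force": force on the tool from outside, world axes, zero at the start; "wrist_torque": the same for the moment, N m; "grip_width": finger opening in m.
Only numpy, scipy, OpenCV 4.12 (cv2) and the standard library are available. Lean on these libraries where they do the work, as an engineer would, in place of code of your own. Each camera call takes 0.05 s, during which the arm holds its last target.

## Working session

There is one attempt and no reset: what is moved stays moved. The work goes in short steps, Python scripts to look and compute and a tool call to move; the robot and the scene stay as the last step left them, time stands still between calls to the robot, and variables do not carry over. Pictures are saved under pics/ and viewed, and the job is handed in when it is done.

Besides the shell and the picture viewer there is one more tool, called after "Emit:" by a JSON object that holds its "name" and its "arguments", one argument or row to a line. step_arm: Moves the arm, as the interface text tells. Its arguments: {"type":"object","properties":{"series":{"type":"array"},"squeeze":{"type":"number"}},"required":["series"]}

```bash
ls; mkdir -p pics; python3 - <<'E'
from cell import status, vision, workorder
import cv2
for n in ("side","top"):
    im=vision.read_camera(n); cv2.imwrite(f"pics/{n}0.png",im[:,:,::-1]); print(n,vision.camera_params(n))
print(status.get_obs())
E
```

```text
pics
side {'fovy': 45.42007110004128, 'cx': 322.27938271973903, 'cy': 199.46292570406806, 'eye': array([0.5866112 , 0.89057782, 0.59041475]), 'orientation': array([-122.3071535 ,    1.2854516 ,  177.16797406])}
top {'fovy': 43.61048117761375, 'cx': 324.9497573845302, 'cy': 211.55365843454385, 'eye': array([0.45169626, 0.05776201, 0.98453959]), 'orientation': array([-174.88806828,   -0.19644137,  -90.8156289 ])}
{'time_s': 0.1, 'qpos': array([75.12097816, 18.43692804, -4.01818851, 83.16747085,  1.29622791,
       78.53938722, -3.25850468]), 'joint_velocities': array([ 0.00727961, -0.10410766,  0.1155428 , -0.16046175, -0.08815893,
       -0.05445727, -0.01035882]), 'effort': array([-3.28323868e-04, -4.92570162e+01, -4.05758740e-01, -3.13398314e+01,
       -6.40928792e-02,  3.96072585e-02,  7.96867016e-05]), 'tool_pos': array([ 0.17557995, -0.62530319,  0.20405115]), 'tool_rot': array([-1.79901523e+02,  5.68319277e-03,  1.56928733e+01]), 'force': array([-0.51745277,  0.24058761, -0.02793486]), 'wrist_torque': array([0.00456467, 0.00106213, 0.01513742]), 'grip_width': 0.08706836766252483}
```

View pics/side0.png

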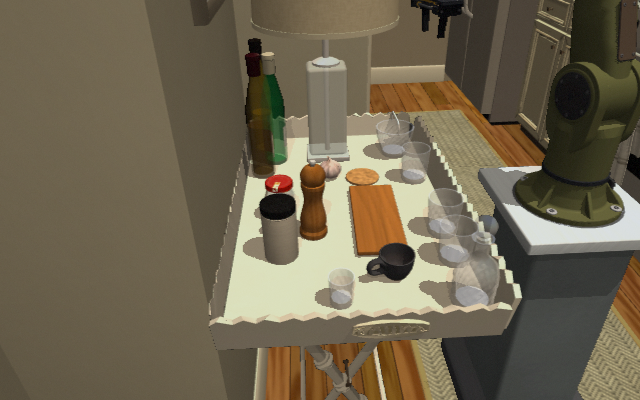

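View pics/top0.png

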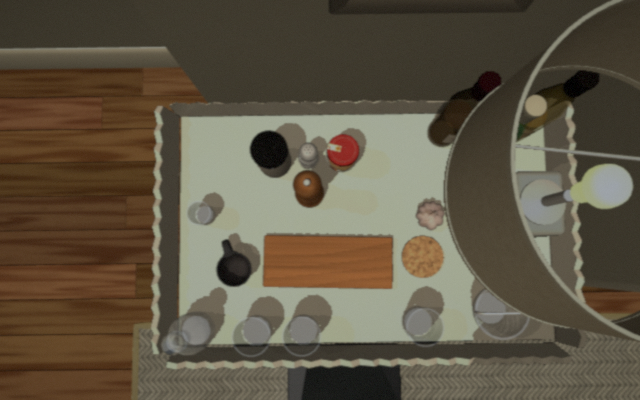

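```bash
cat > h.py <<'E'
import numpy as np, cv2
from scipy.spatial.transform import Rotation as R
from cell import status, vision, workorder
P={n:vision.camera_params(n) for n in("side","top")}
def ray(n,u,v):
    p=P[n]; f=200/np.tan(np.radians(p['fovy']/2))
    d=R.from_euler('xyz',p['orientation'],degrees=True).apply([(u-p['cx'])/f,(v-p['cy'])/f,1])
    return p['eye'],d
def atz(n,u,v,z):
    e,d=ray(n,u,v); return e+d*(z-e[2])/d[2]
def proj(n,X):
    p=P[n]; f=200/np.tan(np.radians(p['fovy']/2))
    c=R.from_euler('xyz',p['orientation'],degrees=True).inv().apply(np.asarray(X,float)-p['eye'])
    c=np.atleast_2d(c)
    return np.c_[p['cx']+f*c[:,0]/c[:,2],p['cy']+f*c[:,1]/c[:,2]].squeeze()
def crop(n,name,u0,v0,u1,v1,k,im=None):
    if im is None: im=vision.read_camera(n)[:,:,::-1]
    c=cv2.resize(im[v0:v1,u0:u1],None,fx=k,fy=k,interpolation=cv2.INTER_CUBIC)
    for u in range((u0+9)//10*10,u1,10):
        cv2.line(c,((u-u0)*k,0),((u-u0)*k,8 if u%50 else 16),(0,255,255),1)
        if u%50==0: cv2.putText(c,str(u),((u-u0)*k,26),0,.4,(0,255,255),1)
    for v in range((v0+9)//10*10,v1,10):
        cv2.line(c,(0,(v-v0)*k),(8 if v%50 else 16,(v-v0)*k),(0,255,255),1)
        if v%50==0: cv2.putText(c,str(v),(18,(v-v0)*k),0,.4,(0,255,255),1)
    cv2.imwrite('pics/'+name,c)
E
python3 - <<'E'
from h import *
a=cv2.imread('pics/top0.png');b=cv2.imread('pics/side0.png')
crop('top','t0a.png',230,110,390,220,5,a)
crop('side','s0a.png',240,150,400,270,5,b)
crop('top','t0b.png',180,190,460,310,2,a)
for n,u,v in [('board c',328,262),('TLb',264,235),('BRb',393,288)]: print(n,atz('top',u,v,.015))
print(atz('top',423,256,.006), atz('top',430,213,.03),atz('top',235,262,.03),atz('top',203,212,.05))
print(atz('top',270,148,.122),atz('top',343,150,.09),atz('top',307,183,.17),atz('top',309,150,.09))
E
```

```text
board c [0.44055953 0.04870901 0.015     ]
TLb [0.49439664 0.17197913 0.015     ]
BRb [ 0.38906377 -0.07546524  0.015     ]
[ 0.44945722 -0.13688642  0.006     ] [ 0.5314411  -0.14815182  0.03      ] [0.44325245 0.22542129 0.03      ] [0.53758917 0.28203867 0.05      ]
[0.64190005 0.14835539 0.122     ] [0.64347867 0.01916686 0.09      ] [0.57205532 0.08277007 0.17      ] [0.64431238 0.08092665 0.09      ]
```

View pics/t0a.png

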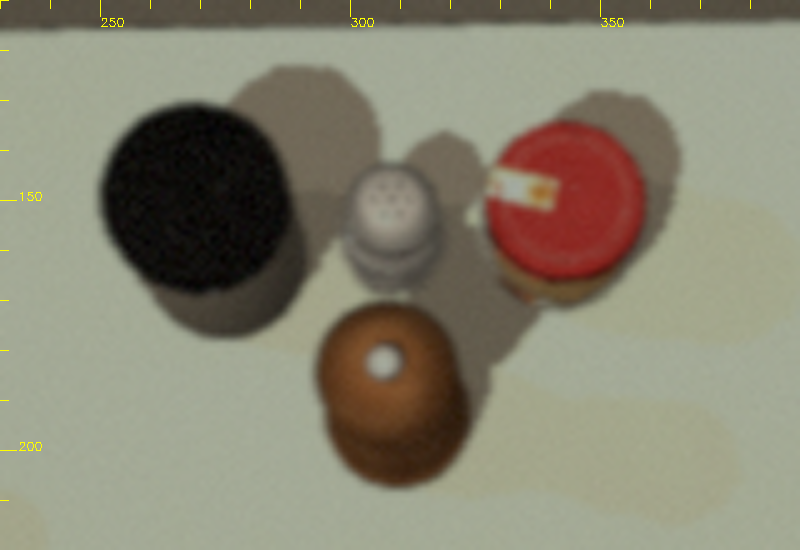

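View pics/s0a.png

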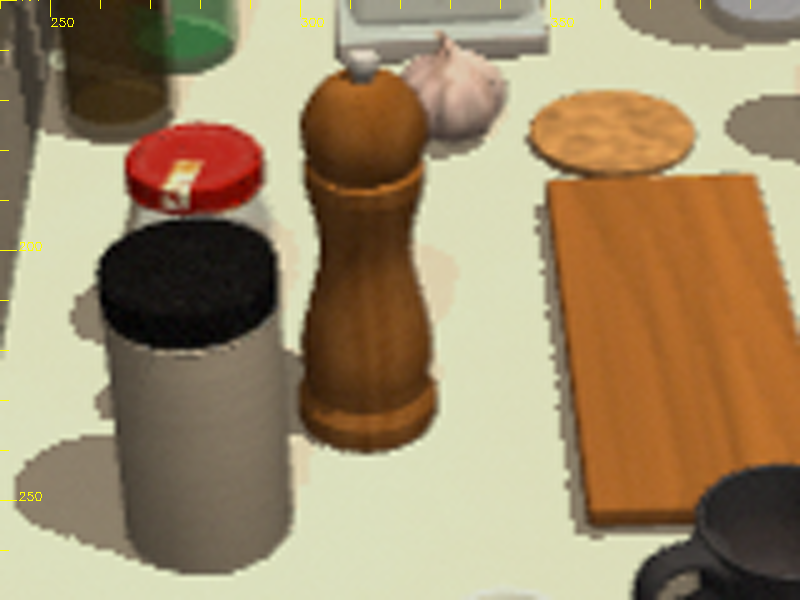

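View pics/t0b.png

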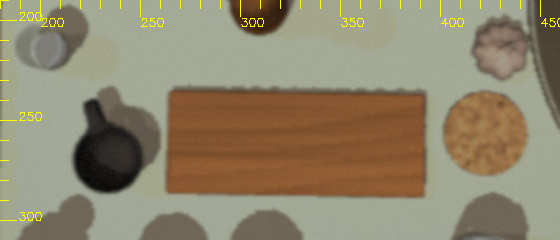

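```bash
cat > fit.py <<'E'
from h import *
from scipy.optimize import least_squares
obs=[('can','top',269,149.7,.122),('jar','top',342.8,150,.09),('mill','top',306.3,182.5,.167),('shk','top',307.5,150.5,.087),
('can','side',277.7,203.5,.122),('can','side',281.5,254.5,0),('mill','side',313.7,232.8,0),('mill','side',312.3,162.5,.167),('jar','side',279,182,.09)]
def pos(p):
    s=np.array(p[:2]);c,k=np.cos(p[2]),np.sin(p[2]);l=np.array([-k,c])*.066;f=np.array([-c,-k])*.066
    return dict(shk=s,can=s+l,jar=s-l,mill=s+f)
off=.5
def res(p):
    q=pos(p);return np.concatenate([proj(n,[*q[o],z])-[u-off,v-off] for o,n,u,v,z in obs])
r=least_squares(res,[.644,.081,0],loss='soft_l1')
print(r.x);print(res(r.x).reshape(-1,2).round(1));print({k:v.round(4) for k,v in pos(r.x).items()})
for o,n,u,v,z in obs: print(o,n,z,atz(n,u-off,v-off,z).round(4))
# board edges / coaster
for u,v in[(264,235),(263.5,287),(392.5,236),(392,288.3)]:print('b',atz('top',u-.5,v-.5,.015).round(4))
print('coaster',atz('top',422.3-.5,256-.5,.006).round(4))
E
python3 fit.py
```

```text
[0.64363735 0.08578033 0.01804268]
[[-0.5 -1.5]
 [ 0.3 -0.2]
 [ 0.1 -2.1]
 [-0.6  0.7]
 [ 0.3 -1. ]
 [ 1.   0.4]
 [ 0.6  0.2]
 [-0.8 -0.5]
 [ 0.9 -0.4]]
{'shk': array([0.6436, 0.0858]), 'can': array([0.6424, 0.1518]), 'jar': array([0.6448, 0.0198]), 'mill': array([0.5776, 0.0846])}
can top 0.122 [0.6398 0.151  0.122 ]
jar top 0.09 [0.6444 0.0204 0.09  ]
mill top 0.167 [0.5742 0.0848 0.167 ]
shk top 0.087 [0.645  0.0846 0.087 ]
can side 0.122 [0.6429 0.1551 0.122 ]
can side 0 [0.6445 0.1505 0.    ]
mill side 0 [0.5789 0.0836 0.    ]
mill side 0.167 [0.5762 0.0868 0.167 ]
jar side 0.09 [0.6466 0.0214 0.09  ]
b [0.4954 0.1729 0.015 ]
b [0.3955 0.1742 0.015 ]
b [ 0.4899 -0.0762  0.015 ]
b [ 0.3895 -0.0726  0.015 ]
coaster [ 0.4505 -0.1346  0.006 ]
```

```bash
python3 - <<'E'
from h import *
print('lamp base',atz('side',327,150,0.01),atz('top',543,203,.03))
b=atz('side',327,150,0.01)
for z in(.25,.3,.35,.4,.45,.5,.55):
    print(z,'rim side left/right',atz('side',251,26,z)[:2].round(3),atz('side',399,24,z)[:2].round(3),'frontc',atz('side',325,34,z)[:2].round(3),'top edge left',atz('top',446,180,z)[:2].round(3),'front?',atz('top',540,318,z)[:2].round(3),atz('top',470,260,z)[:2].round(3))
print('backwall',atz('top',300,110,0.0),atz('top',300,102,0.04),'front wall',atz('top',300,362,.04),atz('top',300,345,0))
print('roomwall',atz('top',100,68,-.7), atz('top',100,50,-.6))
print('glasses', atz('top',420,325,.05),atz('top',500,312,.05),atz('top',302,335,.05),atz('top',255,335,.05),atz('top',195,330,.05))
print('bottles',atz('top',489,83,.3),atz('top',440,130,0))
a=cv2.imread('pics/top0.png');
crop('top','t0c.png',400,0,640,360,2,a)
b=cv2.imread('pics/side0.png');crop('side','s0c.png',230,0,530,300,2,b)
E
```

```text
lamp base [ 0.52904638 -0.2770691   0.01      ] [ 0.54770422 -0.36621515  0.03      ]
0.25 rim side left/right [ 0.742 -0.696] [ 0.277 -0.653] frontc [ 0.515 -0.558] top edge left [ 0.562 -0.126] front? [ 0.358 -0.255] [ 0.443 -0.157]
0.3 rim side left/right [ 0.72  -0.463] [ 0.323 -0.426] frontc [ 0.525 -0.345] top edge left [ 0.554 -0.114] front? [ 0.364 -0.234] [ 0.444 -0.142]
0.35 rim side left/right [ 0.697 -0.23 ] [ 0.368 -0.2  ] frontc [ 0.536 -0.132] top edge left [ 0.547 -0.101] front? [ 0.371 -0.213] [ 0.444 -0.128]
0.4 rim side left/right [0.674 0.003] [0.414 0.027] frontc [0.546 0.081] top edge left [ 0.539 -0.089] front? [ 0.377 -0.191] [ 0.445 -0.113]
0.45 rim side left/right [0.651 0.236] [0.459 0.254] frontc [0.557 0.293] top edge left [ 0.532 -0.076] front? [ 0.384 -0.17 ] [ 0.446 -0.099]
0.5 rim side left/right [0.628 0.469] [0.505 0.481] frontc [0.567 0.506] top edge left [ 0.524 -0.064] front? [ 0.39  -0.149] [ 0.446 -0.084]
0.55 rim side left/right [0.605 0.702] [0.55  0.707] frontc [0.578 0.719] top edge left [ 0.517 -0.051] front? [ 0.396 -0.127] [ 0.447 -0.069]
backwall [0.74569667 0.10044444 0.        ] [0.74957749 0.09855541 0.04      ] front wall [0.25783037 0.10336936 0.04      ] [2.81711589e-01 1.04986613e-01 1.11022302e-16]
roomwall [ 1.11277975  0.82253628 -0.7       ] [ 1.13424906  0.77870201 -0.6       ]
glasses [ 0.32316792 -0.11859547  0.05      ] [ 0.3446018  -0.26708858  0.05      ] [0.30829326 0.09874092 0.05      ] [0.30956666 0.18498658 0.05      ] [0.32021245 0.29508844 0.05      ]
bottles [ 0.69148917 -0.17914135  0.3       ] [ 0.70091258 -0.1802347   0.        ]
```

View pics/t0c.png

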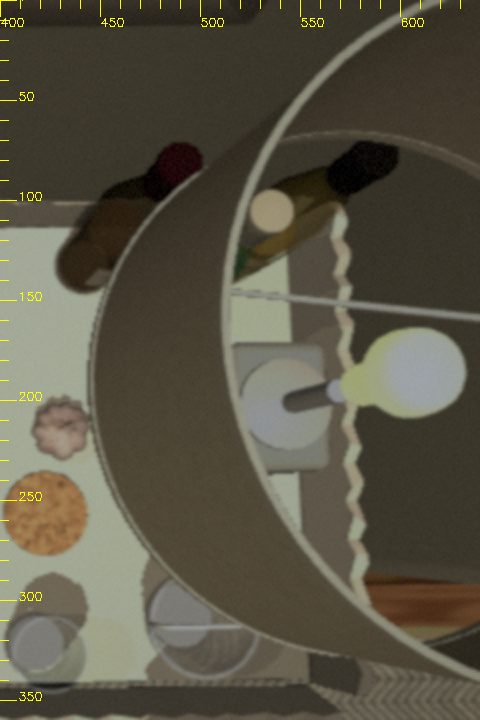

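View pics/s0c.png

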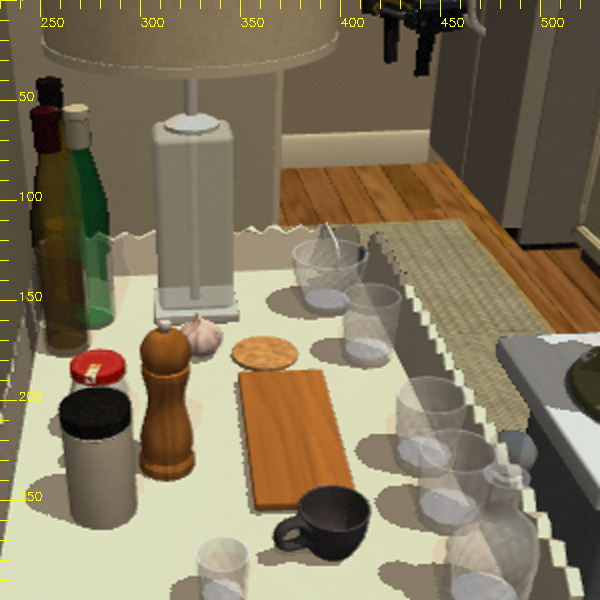

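Emit:
{"name": "step_arm", "arguments": {
  "series": [
    {"ax": -7.7,"ay": -2.2,"az": 0,"x": 0,"y": 0,"z": 0.01,"claw": 100},
    {"ax": -15.4,"ay": -4.4,"az": 0,"x": 0,"y": 0,"z": 0.02,"claw": 100},
    {"ax": -23.1,"ay": -6.5,"az": 0,"x": 0,"y": 0,"z": 0.03,"claw": 100},
    {"ax": -23.1,"ay": -6.5,"az": 0,"x": 0,"y": 0,"z": 0.03,"claw": 100}
  ]
}}

```text
time_s: 0.5
tool_pos: [0.1738, -0.6202, 0.2317]
tool_rot: [156.2, 0.0, 15.7]
force: [-0.2, -0.1, -0.7]
grip_width: 0.0871
```

```bash
python3 - <<'E'
from h import *
from scipy.optimize import least_squares
uv=[(446,185),(502.5,84),(452.5,230),(475,272),(500,297),(530,317),(452.5,155),(470,120)]
for z in(.33,.345,.36,.375):
    p=np.array([atz('top',u,v,z)[:2] for u,v in uv])
    r=least_squares(lambda q:np.hypot(*(p-q[:2]).T)-q[2],[.54,-.28,.18])
    c=r.x
    th=np.linspace(0,2*np.pi,181)
    s=proj('side',np.c_[c[0]+c[2]*np.cos(th),c[1]+c[2]*np.sin(th),0*th+z])
    print(z,c.round(3),np.abs(r.fun).max().round(4),'side extents u',s[:,0].min().round(),s[:,0].max().round(),'vmax',s[:,1].max().round())
o=status.get_obs();print(o['qpos'].round(3).tolist(),o['tool_pos'].round(4),o['tool_rot'].round(2),o['time_s'])
E
```

```text
0.33 [ 0.53  -0.284  0.177] 0.0023 side extents u 249.0 399.0 vmax 47.0
0.345 [ 0.528 -0.276  0.173] 0.0022 side extents u 251.0 399.0 vmax 40.0
0.36 [ 0.526 -0.268  0.169] 0.0022 side extents u 252.0 400.0 vmax 33.0
0.375 [ 0.525 -0.26   0.164] 0.0021 side extents u 254.0 400.0 vmax 25.0
[76.119, -0.815, -4.858, 105.732, 1.538, 51.371, -3.764] [ 0.1738 -0.6202  0.2317] [1.5625e+02 4.0000e-02 1.5690e+01] 0.5
```

Emit:
{"name": "step_arm", "arguments": {
  "series": [
    {"ax": -2.9,"ay": -0.8,"x": -0.011,"y": 0.04,"z": 0},
    {"ax": -5.8,"ay": -1.6,"x": -0.023,"y": 0.084,"z": 0},
    {"ax": -8.7,"ay": -2.4,"x": -0.035,"y": 0.126,"z": 0},
    {"ax": -11.6,"ay": -3.2,"x": -0.047,"y": 0.168,"z": 0},
    {"ax": -11.6,"ay": -3.2,"x": -0.047,"y": 0.168,"z": 0}
  ]
}}

```text
invalid input
```

```bash
cat >> h.py <<'E'
def st():
    o=status.get_obs();print('t',o['time_s'],'q',o['qpos'].round(3).tolist(),'p',o['tool_pos'].round(4).tolist(),'rpy',o['tool_rot'].round(2).tolist(),'F',o['force'].round(1),'w',round(o['grip_width'],4))
E
python3 -c "
from h import *
st()"
```

```text
t 0.5 q [76.119, -0.815, -4.858, 105.732, 1.538, 51.371, -3.764] p [0.1738, -0.6202, 0.2317] rpy [156.25, 0.04, 15.69] F [-0.2 -0.1 -0.7] w 0.0871
```

All keys are needed in each row.

Emit:
{"name": "step_arm", "arguments": {
  "series": [
    {"ax": -2.9,"ay": -0.8,"az": 0,"x": -0.011,"y": 0.04,"z": 0,"claw": 100},
    {"ax": -5.8,"ay": -1.6,"az": 0,"x": -0.023,"y": 0.084,"z": 0,"claw": 100},
    {"ax": -8.7,"ay": -2.4,"az": 0,"x": -0.035,"y": 0.126,"z": 0,"claw": 100},
    {"ax": -11.6,"ay": -3.2,"az": 0,"x": -0.047,"y": 0.168,"z": 0,"claw": 100},
    {"ax": -11.6,"ay": -3.2,"az": 0,"x": -0.047,"y": 0.168,"z": 0,"claw": 100}
  ]
}}

```text
time_s: 1.0
tool_pos: [0.1338, -0.4983, 0.1501]
tool_rot: [151.6, -0.3, 13.6]
force: [-1.5, -0.0, 0.4]
grip_width: 0.0872
```

```bash
python3 -c "
from h import *
st()"
```

```text
t 1.0 q [84.184, -16.998, -12.166, 130.575, -2.53, 37.693, -3.255] p [0.1338, -0.4983, 0.1501] rpy [151.57, -0.33, 13.58] F [-1.5 -0.   0.4] w 0.0872
```

```bash
cat > fk.py <<'E'
from h import *
from scipy.optimize import least_squares
def chain(q,p,sg):
    # p: h, x1(shoulder off), L1, e, L2, w, L3 , e2
    q=np.radians(q)*sg
    Z=lambda a:R.from_euler('z',a); Y=lambda a:R.from_euler('y',a)
    h,x1,L1,e,L2,w,L3=p
    T=Z(q[0]); pts=[np.array([0,0,h])]
    pos=pts[0]+T.apply([x1,0,0]); pts.append(pos)
    T=T*Y(q[1])*Z(q[2]); pos=pos+T.apply([e,0,L1]); pts.append(pos)
    T=T*Y(q[3])*Z(q[4]); pos=pos+T.apply([-e,0,L2]); pts.append(pos)
    T=T*Y(q[5]); pos=pos+T.apply([w,0,0]); pts.append(pos)
    T=T*Z(q[6]); pos=pos+T.apply([0,0,L3]); pts.append(pos)
    return pts,T
D=[([75.12097816, 18.43692804, -4.01818851, 83.16747085,  1.29622791,78.53938722, -3.25850468],[0.17557995, -0.62530319,  0.20405115],[-179.9015,.00568,15.6929]),
([76.119, -0.815, -4.858, 105.732, 1.538, 51.371, -3.764],[ 0.1738, -0.6202, 0.2317],[156.25, 0.04, 15.69]),
([84.184, -16.998, -12.166, 130.575, -2.53, 37.693, -3.255],[0.1338, -0.4983, 0.1501],[151.57, -0.33, 13.58])]
import itertools
def fit():
    best=None
    for s in itertools.product([1,-1],repeat=4):
        sg=np.array([-1,1,s[0],1,s[1],1,s[2]])
        if s[3]<0: continue
        f=lambda p:np.concatenate([chain(q,p,sg)[0][-1]-x for q,x,_ in D])
        r=least_squares(f,[.3,0,.35,.0,.35,.0,.3])
        ang=max((R.from_euler('xyz',o,degrees=True)*(chain(q,r.x,sg)[1]*R.from_euler('z',0)).inv()).magnitude()*0+np.degrees(np.arccos(np.clip(np.dot(R.from_euler('xyz',o,degrees=True).as_matrix()[:,2],chain(q,r.x,sg)[1].as_matrix()[:,2]),-1,1))) for q,x,o in D)
        if best is None or ang+1e3*np.abs(r.fun).max()<best[0]: best=(ang+1e3*np.abs(r.fun).max(),sg,r.x,r.fun,ang)
    return best
if __name__=='__main__':
    b=fit();print(b[1],b[2].round(4),np.abs(b[3]).max(),b[4])
    for q,x,_ in D:
        print(np.array(chain(q,b[2],b[1])[0]).round(3).tolist())
E
python3 fk.py
```

```text
[-1  1 -1  1 -1  1  1] [ 0.2649  0.1835  0.5227 -0.0462  0.3783  0.0169  0.449 ] 0.011243594019451686 0.004611803983847786
[[0.0, 0.0, 0.265], [0.047, -0.177, 0.265], [0.075, -0.296, 0.775], [0.193, -0.637, 0.654], [0.187, -0.621, 0.654], [0.187, -0.621, 0.205]]
[[0.0, 0.0, 0.265], [0.044, -0.178, 0.265], [0.027, -0.127, 0.787], [0.14, -0.462, 0.645], [0.134, -0.448, 0.638], [0.183, -0.622, 0.227]]
[[0.0, 0.0, 0.265], [0.019, -0.183, 0.265], [-0.011, 0.011, 0.752], [0.078, -0.303, 0.556], [0.073, -0.289, 0.548], [0.126, -0.497, 0.153]]
```

```bash
python3 - <<'E'
from h import *
from scipy.optimize import least_squares
uv=[(511,155),(520,100),(550,55),(600,5),(535,240),(565,285),(600,317),(635,337)]
for z in(.45,.5,.55,.6,.65):
    p=np.array([atz('top',u,v,z)[:2] for u,v in uv])
    r=least_squares(lambda q:np.hypot(*(p-q[:2]).T)-q[2],[.54,-.28,.18]);print(z,r.x.round(3),np.abs(r.fun).max().round(4))
st()
crop('side','s1.png',240,0,640,300,2);crop('top','t1.png',180,200,640,400,1)
E
```

```text
0.45 [ 0.548 -0.352  0.202] 0.0042
0.5 [ 0.539 -0.314  0.183] 0.0038
0.55 [ 0.53  -0.276  0.165] 0.0034
0.6 [ 0.521 -0.237  0.146] 0.003
0.65 [ 0.512 -0.199  0.127] 0.0026
t 1.0 q [84.184, -16.998, -12.166, 130.575, -2.53, 37.693, -3.255] p [0.1338, -0.4983, 0.1501] rpy [151.57, -0.33, 13.58] F [-1.5 -0.   0.4] w 0.0872
```

View pics/s1.png

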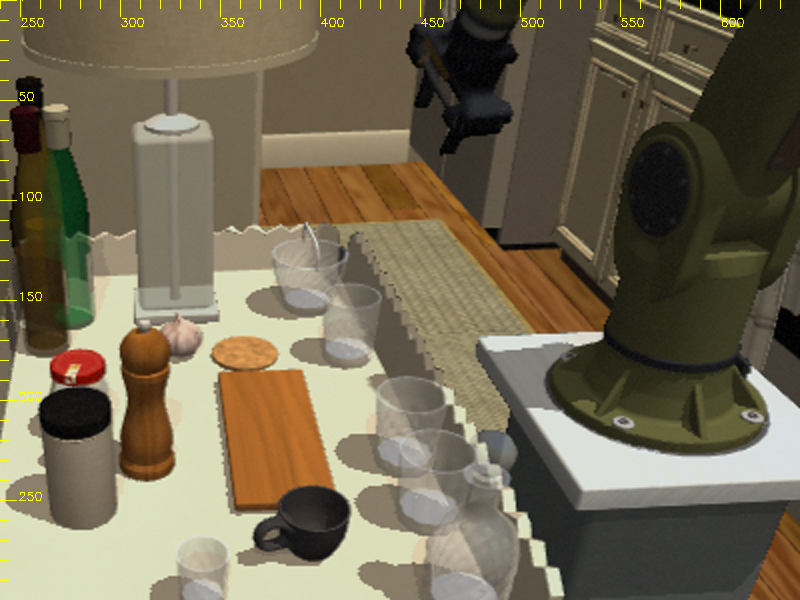

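View pics/t1.png

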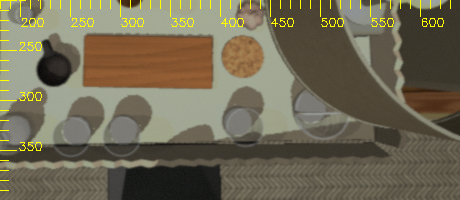

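Emit:
{"name": "step_arm", "arguments": {
  "series": [
    {"ax": 7.7,"ay": 2.2,"az": 0,"x": 0.001,"y": -0.005,"z": -0.105,"claw": 100},
    {"ax": 7.7,"ay": 2.2,"az": 0,"x": 0.001,"y": -0.005,"z": -0.105,"claw": 100},
    {"ax": 7.7,"ay": 2.2,"az": 0,"x": 0.001,"y": -0.005,"z": -0.105,"claw": 100}
  ]
}}

```text
time_s: 1.4
tool_pos: [0.1531, -0.4935, 0.0376]
tool_rot: [160.4, 0.7, 16.0]
force: [-0.6, 2.3, -1.3]
grip_width: 0.0871
```

```bash
python3 -c "
from h import *
st()"
```

```text
t 1.4 q [87.368, -1.628, -19.236, 129.517, 3.838, 32.67, -8.699] p [0.1531, -0.4935, 0.0376] rpy [160.43, 0.66, 16.02] F [-0.6  2.3 -1.3] w 0.0871
```

```bash
cat > fk.py <<'E'
from h import *
from scipy.optimize import least_squares
SG=np.array([-1,1,-1,1,-1,1,1])
def chain(q,p):
    q=np.radians(q)*SG
    Z=lambda a:R.from_euler('z',a); Y=lambda a:R.from_euler('y',a)
    h,x1,L1,e,L2,w,L3,y1,y2,y3,e2=p
    T=Z(q[0]); pos=np.array([0,0,h]);pts=[pos]
    pos=pos+T.apply([x1,y1,0]); pts.append(pos)
    T=T*Y(q[1])*Z(q[2]); pos=pos+T.apply([e,y2,L1]); pts.append(pos)
    T=T*Y(q[3])*Z(q[4]); pos=pos+T.apply([e2,y3,L2]); pts.append(pos)
    T=T*Y(q[5]); pos=pos+T.apply([w,0,0]); pts.append(pos)
    T=T*Z(q[6]); pos=pos+T.apply([0,0,L3]); pts.append(pos)
    return pts,T
import json,os
D=[tuple(d) for d in json.load(open('data.json'))] if os.path.exists('data.json') else []
def add():
    o=status.get_obs(); D.append((o['qpos'].tolist(),o['tool_pos'].tolist(),o['tool_rot'].tolist())); json.dump(D,open('data.json','w'))
P0=np.array([.3,.05,.4,.0,.4,.0,.35,0,0,0,0])
def fit():
    f=lambda p:np.r_[np.concatenate([chain(q,p)[0][-1]-x for q,x,_ in D])/.001,(p-P0)/.5]
    return least_squares(f,P0)
if __name__=='__main__':
    add()
    b=fit();print(b.x.round(4),b.fun[:-11].reshape(-1,3).round(2).tolist())
    for q,x,o in D:
        pts,T=chain(q,b.x); M=R.from_euler('xyz',o,degrees=True)
        print(np.array(pts).round(3).tolist(),(T.inv()*M).as_euler('xyz',degrees=True).round(1))
E
cat > data.json <<'E'
[[[75.12097816, 18.43692804, -4.01818851, 83.16747085,  1.29622791,78.53938722, -3.25850468],[0.17557995, -0.62530319,  0.20405115],[-179.9015,0.00568,15.6929]],
[[76.119, -0.815, -4.858, 105.732, 1.538, 51.371, -3.764],[ 0.1738, -0.6202, 0.2317],[156.25, 0.04, 15.69]],
[[84.184, -16.998, -12.166, 130.575, -2.53, 37.693, -3.255],[0.1338, -0.4983, 0.1501],[151.57, -0.33, 13.58]]]
E
python3 fk.py
```

```text
[ 2.513e-01 -9.000e-04  4.674e-01  3.000e-04  5.142e-01  2.000e-04
  3.859e-01 -1.340e-02 -1.010e-02 -3.100e-03  1.400e-03] [[-0.0, -0.0, 0.0], [0.0, 0.0, -0.0], [-0.0, -0.0, -0.0], [0.0, 0.0, 0.0]]
[[0.0, 0.0, 0.251], [-0.013, -0.003, 0.251], [0.015, -0.149, 0.694], [0.176, -0.626, 0.59], [0.176, -0.626, 0.59], [0.176, -0.625, 0.204]] [ 0.   0.  96.5]
[[0.0, 0.0, 0.251], [-0.013, -0.002, 0.251], [-0.024, 0.001, 0.719], [0.132, -0.471, 0.585], [0.132, -0.47, 0.585], [0.174, -0.62, 0.232]] [ 0.   0.  97.5]
[[0.0, 0.0, 0.251], [-0.013, -0.0, 0.251], [-0.037, 0.132, 0.699], [0.089, -0.32, 0.49], [0.089, -0.32, 0.489], [0.134, -0.498, 0.15]] [ 0.   0.  96.5]
[[0.0, 0.0, 0.251], [-0.013, 0.0, 0.251], [-0.023, 0.01, 0.719], [0.122, -0.368, 0.401], [0.122, -0.368, 0.401], [0.153, -0.493, 0.038]] [ -0.    0.  107.4]
```

```bash
python3 - <<'E'
from h import *
im=cv2.imread('pics/side0.png');crop('side','s0d.png',370,90,530,310,4,im) if 0 else None
crop('side','s0d.png',370,100,520,240,5,im)
im=cv2.imread('pics/top0.png');crop('top','t0d.png',390,280,550,360,5,im)
E
```

```text
(no output)
```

View pics/s0d.png

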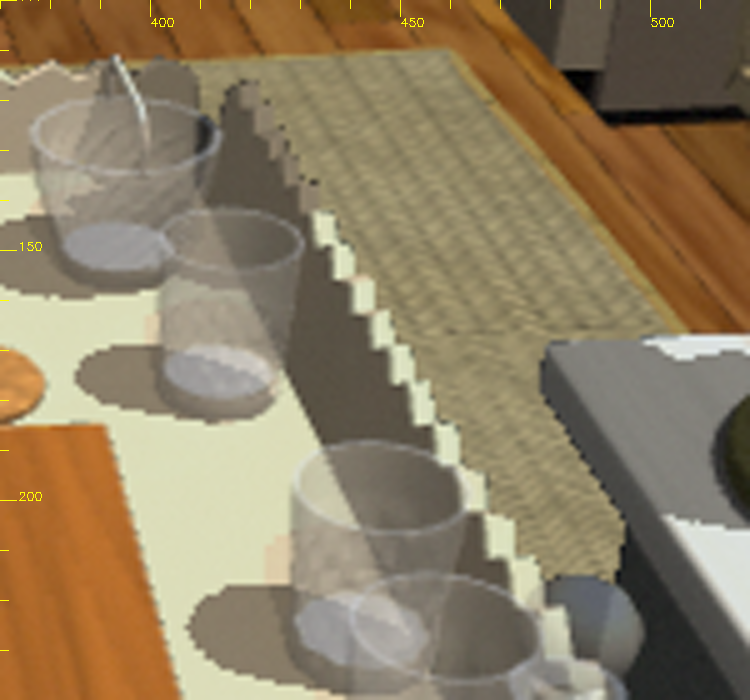

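View pics/t0d.png

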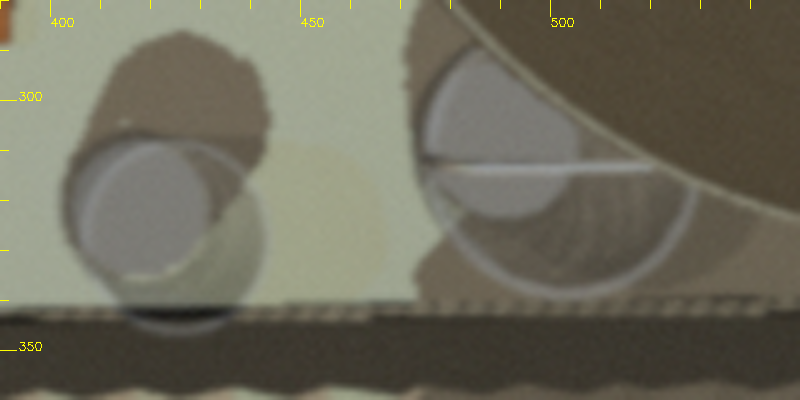

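```bash
cat >> h.py <<'E'
def tri(a,b):
    e1,d1=ray('top',*a);e2,d2=ray('side',*b)
    A=np.c_[d1,-d2];s=np.linalg.lstsq(A,e2-e1,rcond=None)[0]
    p,q=e1+s[0]*d1,e2+s[1]*d2
    return ((p+q)/2).round(3),round(np.linalg.norm(p-q),4)
E
python3 - <<'E'
from h import *
for n,a,b in [('gb',(418,322),(412.5,174)),('gr',(423.5,327.5),(415,147)),('bb',(490,308),(393,149)),('br',(502,313),(394,127))]: print(n,tri(a,b))
print(atz('side',437,200,0.09),tri((302,340),(443,198)))
E
```

```text
gb (array([ 0.326, -0.123,  0.012]), np.float64(0.0041))
gr (array([ 0.326, -0.118,  0.087]), np.float64(0.0048))
bb (array([ 0.35 , -0.262,  0.012]), np.float64(0.0034))
br (array([ 0.349, -0.262,  0.076]), np.float64(0.0067))
[0.33722568 0.12023121 0.09      ] (array([0.311, 0.096, 0.079]), np.float64(0.0137))
```

Emit:
{"name": "step_arm", "arguments": {
  "series": [
    {"ax": 3.6,"ay": 1.0,"az": 0,"x": -0.003,"y": 0.005,"z": 0.04,"claw": 100},
    {"ax": 7.2,"ay": 2.0,"az": 0,"x": -0.016,"y": 0.04,"z": 0.0875,"claw": 100},
    {"ax": 10.8,"ay": 3.0,"az": 0,"x": -0.034,"y": 0.087,"z": 0.0875,"claw": 100},
    {"ax": 14.4,"ay": 4.1,"az": 0,"x": -0.0515,"y": 0.1325,"z": 0.0875,"claw": 100},
    {"ax": 14.4,"ay": 4.1,"az": 0,"x": -0.0515,"y": 0.1325,"z": 0.0875,"claw": 100},
    {"ax": 14.4,"ay": 4.1,"az": 0,"x": -0.0515,"y": 0.1325,"z": 0.0875,"claw": 100}
  ]
}}

```text
time_s: 2.0
tool_pos: [0.1023, -0.3647, 0.1317]
tool_rot: [174.6, 0.7, 16.2]
force: [-0.0, -0.2, -0.3]
grip_width: 0.0868
```

```bash
sed -i 's/SG=np.array(.*/SG=np.array([-1,1,-1,1,-1,1,-1])/' fk.py; python3 -c "
from h import *
st()"; python3 fk.py | head -1; python3 fk.py|tail -1
```

```text
t 2.0 q [87.29, -17.115, -15.224, 127.292, -4.04, 63.954, 0.302] p [0.1023, -0.3647, 0.1317] rpy [174.64, 0.68, 16.16] F [-0.  -0.2 -0.3] w 0.0868
[ 2.499e-01 -2.000e-04  4.677e-01  1.000e-04  5.133e-01  1.000e-04
[[0.0, 0.0, 0.25], [-0.015, -0.001, 0.25], [-0.031, 0.134, 0.698], [0.097, -0.329, 0.516], [0.097, -0.329, 0.516], [0.102, -0.365, 0.132]] [-0.  0. 90.]
```

```bash
python3 - <<'E'
import numpy as np
r=.3788
for k in range(1,13):
    a=np.radians(-74.33+7*k);print(k,7*k,round(r*np.cos(a)-.1023,4),round(r*np.sin(a)+.3647,4))
E
```

```text
1 7 0.0437 0.0152
2 14 0.0852 0.0356
3 21 0.1239 0.0609
4 28 0.1593 0.0907
5 35 0.1907 0.1246
6 42 0.2178 0.1621
7 49 0.2401 0.2026
8 56 0.2573 0.2456
9 63 0.2691 0.2903
10 70 0.2754 0.3361
11 77 0.2761 0.3823
12 84 0.2711 0.4283
```

Emit:
{"name": "step_arm", "arguments": {
  "series": [
    {"ax": 0,"ay": 0,"az": 7,"x": 0.044,"y": 0.015,"z": 0,"claw": 100},
    {"ax": 0,"ay": 0,"az": 14,"x": 0.085,"y": 0.036,"z": 0,"claw": 100},
    {"ax": 0,"ay": 0,"az": 21,"x": 0.124,"y": 0.061,"z": 0,"claw": 100},
    {"ax": 0,"ay": 0,"az": 28,"x": 0.159,"y": 0.091,"z": 0,"claw": 100},
    {"ax": 0,"ay": 0,"az": 28,"x": 0.159,"y": 0.091,"z": 0,"claw": 100}
  ]
}}

```text
time_s: 2.5
tool_pos: [0.2671, -0.2698, 0.1317]
tool_rot: [174.6, 0.6, 45.0]
force: [-0.9, 0.2, 0.4]
grip_width: 0.0869
```

```bash
python3 -c "
from h import *
st()
crop('top','t2.png',240,0,640,400,2);crop('side','s2.png',240,0,640,300,2)"; python3 fk.py|tail -1
```

```text
t 2.5 q [58.238, -16.995, -15.165, 127.219, -4.059, 63.901, 0.115] p [0.2671, -0.2698, 0.1317] rpy [174.62, 0.6, 44.97] F [-0.9  0.2  0.4] w 0.0869
[[0.0, 0.0, 0.25], [-0.013, -0.008, 0.25], [-0.091, 0.102, 0.698], [0.241, -0.244, 0.516], [0.241, -0.244, 0.516], [0.263, -0.273, 0.131]] [-0. -0. 90.]
```

View pics/s2.png

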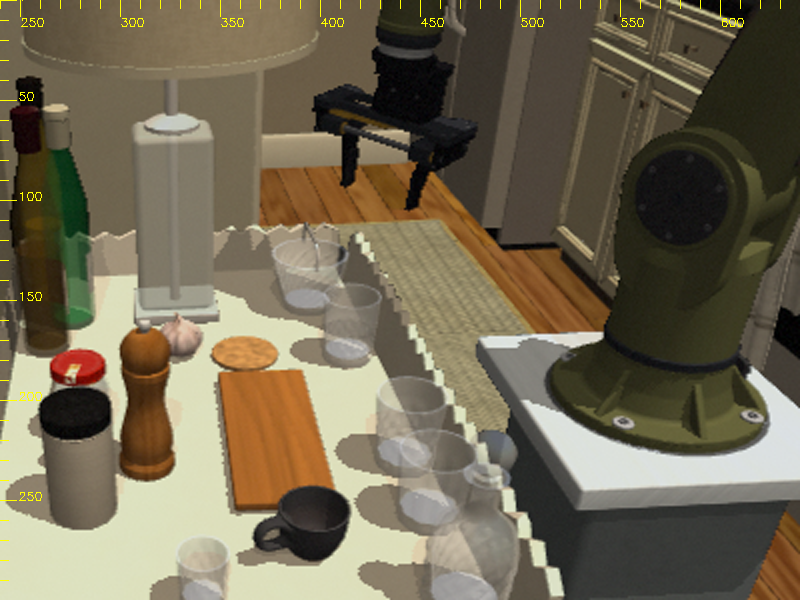

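View pics/t2.png

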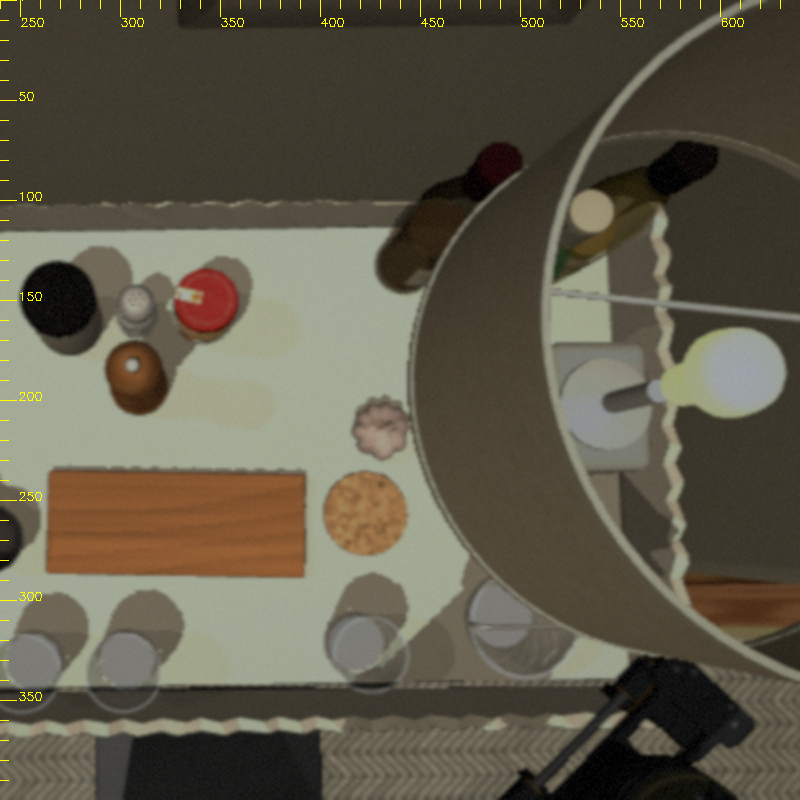

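Emit:
{"name": "step_arm", "arguments": {
  "series": [
    {"ax": 0,"ay": 0,"az": 7,"x": 0.031,"y": 0.034,"z": 0,"claw": 100},
    {"ax": 0,"ay": 0,"az": 14,"x": 0.059,"y": 0.071,"z": 0,"claw": 100},
    {"ax": 0,"ay": 0,"az": 21,"x": 0.081,"y": 0.112,"z": 0,"claw": 100},
    {"ax": 0,"ay": 0,"az": 28,"x": 0.098,"y": 0.155,"z": 0,"claw": 100},
    {"ax": 0,"ay": 0,"az": 35,"x": 0.11,"y": 0.2,"z": 0.01,"claw": 100},
    {"ax": 0,"ay": 0,"az": 42,"x": 0.116,"y": 0.245,"z": 0.04,"claw": 100},
    {"ax": 0,"ay": 0,"az": 49,"x": 0.117,"y": 0.292,"z": 0.08,"claw": 100},
    {"ax": 0,"ay": 0,"az": 54,"x": 0.117,"y": 0.32,"z": 0.11,"claw": 100},
    {"ax": 0,"ay": 0,"az": 54,"x": 0.117,"y": 0.32,"z": 0.11,"claw": 100}
  ]
}}

```text
time_s: 3.5
tool_pos: [0.3955, 0.0507, 0.2372]
tool_rot: [175.7, 0.5, 98.2]
force: [0.9, -1.2, -1.0]
grip_width: 0.0868
```

```bash
python3 -c "
from h import *
st()"; python3 fk.py|tail -1
```

```text
t 3.5 q [-11.162, -17.258, -0.582, 115.543, 0.617, 77.451, -3.596] p [0.3955, 0.0507, 0.2372] rpy [175.7, 0.51, 98.22] F [ 0.9 -1.2 -1. ] w 0.0868
[[0.0, 0.0, 0.25], [0.003, -0.015, 0.25], [-0.131, -0.052, 0.696], [0.366, 0.05, 0.622], [0.366, 0.05, 0.622], [0.395, 0.051, 0.237]] [-0. -0. 90.]
```

```bash
cat >> h.py <<'E'
def go(p,rpy):
    o=status.get_obs();a=R.from_euler('xyz',o['tool_rot'],degrees=True);b=R.from_euler('xyz',rpy,degrees=True)
    print('shift',(np.array(p)-o['tool_pos']).round(4).tolist(),'rotvec',np.degrees((b*a.inv()).as_rotvec()).round(2).tolist())
E
python3 -c "
from h import *
go([.577,.085,.24],[180,0,90])"
```

```text
shift [0.1815, 0.0343, 0.0028] rotvec [0.2, 4.33, -8.24]
```

Emit:
{"name": "step_arm", "arguments": {
  "series": [
    {"ax": 0,"ay": 1.1,"az": -2,"x": 0.04,"y": 0.008,"z": 0.003,"claw": 100},
    {"ax": 0.1,"ay": 2.2,"az": -4,"x": 0.085,"y": 0.016,"z": 0.003,"claw": 100},
    {"ax": 0.2,"ay": 3.3,"az": -6,"x": 0.13,"y": 0.025,"z": 0.003,"claw": 100},
    {"ax": 0.2,"ay": 4.3,"az": -8.2,"x": 0.165,"y": 0.032,"z": 0.003,"claw": 100},
    {"ax": 0.2,"ay": 4.3,"az": -8.2,"x": 0.181,"y": 0.034,"z": 0.003,"claw": 100},
    {"ax": 0.2,"ay": 4.3,"az": -8.2,"x": 0.181,"y": 0.034,"z": 0.003,"claw": 100}
  ]
}}

```text
time_s: 4.1
tool_pos: [0.5759, 0.0808, 0.2344]
tool_rot: [-179.6, 0.1, 89.8]
force: [-1.1, 0.2, -0.3]
grip_width: 0.0871
```

```bash
python3 -c "
from h import *
st();go([.577,.085,.129],[180,0,90])
crop('side','s3.png',240,0,440,270,3)
crop('top','t3.png',230,100,390,300,3)"; python3 fk.py|tail -1
```

```text
t 4.1 q [-10.927, 9.69, 0.371, 90.415, -0.065, 80.344, -10.8] p [0.5759, 0.0808, 0.2344] rpy [-179.56, 0.08, 89.75] F [-1.1  0.2 -0.3] w 0.0871
shift [0.0011, 0.0042, -0.1054] rotvec [0.08, -0.44, 0.25]
[[0.0, 0.0, 0.25], [0.003, -0.015, 0.25], [0.08, -0.011, 0.711], [0.577, 0.082, 0.622], [0.577, 0.082, 0.622], [0.574, 0.081, 0.235]] [-0.  0. 90.]
```

View pics/s3.png

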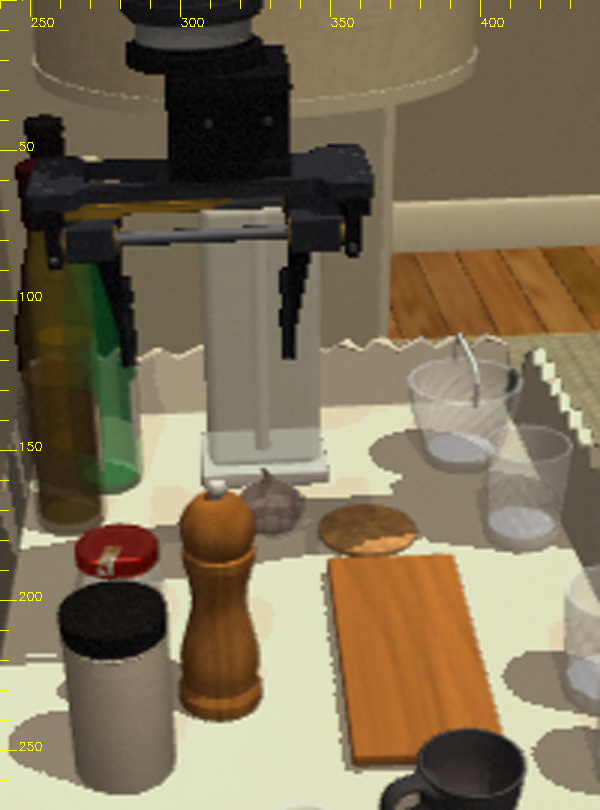

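View pics/t3.png

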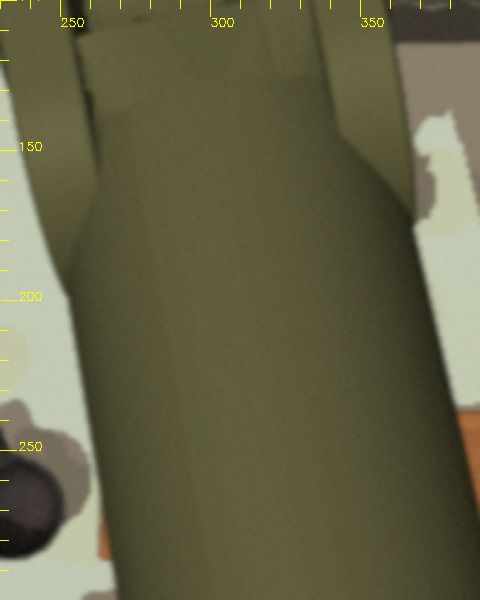

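```bash
python3 -c "
from h import *
st();go([.577,.085,.129],[180,0,90]);print(proj('side',[[.5759+.047,.081,.2264],[.5759-.047,.081,.2264]]))"; grep -c . data.json
```

```text
t 4.2 q [-10.966, 9.401, 0.345, 90.643, -0.073, 80.409, -10.806] p [0.5736, 0.0811, 0.2354] rpy [-179.55, 0.07, 89.81] F [ 0.   1.1 -0.8] w 0.0874
shift [0.0034, 0.0039, -0.1064] rotvec [0.07, -0.45, 0.19]
[[285.20724388 132.91777328]
 [336.28960526 130.81511825]]
1
```

```bash
python3 - <<'E'
from h import *
def tips(p,rpy,ahead=.008,half=.045):
    M=R.from_euler('xyz',rpy,degrees=True).as_matrix()
    return [np.array(p)+M[:,2]*ahead+s*M[:,1]*half for s in(1,-1)]
print(proj('side',tips([.265,-.271,.1317],[174.6,.6,45])), 'seen (414,91.5),(446,103.5)')
print(proj('side',tips([.5738,.081,.2352],[180,0,89.8])), 'seen (283,122),(336,119)')
for z in(.2264,.24,.25):print(z,atz('side',309.5,120.3,z))
E
```

```text
[[413.15563257 101.74203602]
 [442.83450388 112.88718498]] seen (414,91.5),(446,103.5)
[[287.41654098 132.38949296]
 [336.34704834 130.44737599]] seen (283,122),(336,119)
0.2264 [0.57681781 0.02678657 0.2264    ]
0.24 [0.5771837  0.05905878 0.24      ]
0.25 [0.57745274 0.08278835 0.25      ]
```

Emit:
{"name": "step_arm", "arguments": {
  "series": [
    {"ax": 0,"ay": -0.4,"az": 0.2,"x": 0.003,"y": 0.004,"z": -0.02,"claw": 100},
    {"ax": 0,"ay": -0.4,"az": 0.2,"x": 0.003,"y": 0.004,"z": -0.05,"claw": 100},
    {"ax": 0,"ay": -0.4,"az": 0.2,"x": 0.003,"y": 0.004,"z": -0.08,"claw": 100},
    {"ax": 0,"ay": -0.4,"az": 0.2,"x": 0.003,"y": 0.004,"z": -0.085,"claw": 100},
    {"ax": 0,"ay": -0.4,"az": 0.2,"x": 0.003,"y": 0.004,"z": -0.085,"claw": 100},
    {"ax": 0,"ay": -0.4,"az": 0.2,"x": 0.003,"y": 0.004,"z": -0.085,"claw": 100}
  ]
}}

```text
time_s: 4.8
tool_pos: [0.5774, 0.0868, 0.153]
tool_rot: [179.8, 0.0, 90.1]
force: [1.0, -0.3, 0.7]
grip_width: 0.0872
```

```bash
python3 -c "
from h import *
st()
crop('side','s4.png',250,80,380,250,5)
"
```

```text
t 4.8 q [-11.21, 11.986, 0.028, 97.12, 0.039, 70.706, -11.053] p [0.5774, 0.0868, 0.153] rpy [179.81, 0.01, 90.14] F [ 1.  -0.3  0.7] w 0.0872
```

View pics/s4.png

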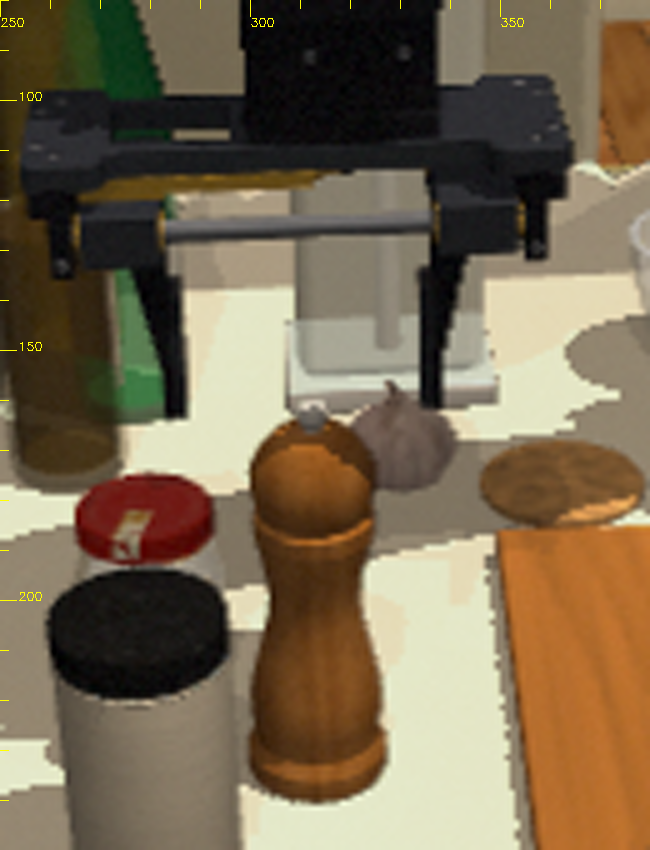

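Emit:
{"name": "step_arm", "arguments": {
  "series": [
    {"ax": 0,"ay": 0,"az": 0,"x": 0,"y": -0.001,"z": -0.015,"claw": 100},
    {"ax": 0,"ay": 0,"az": 0,"x": 0,"y": -0.001,"z": -0.03,"claw": 100},
    {"ax": 0,"ay": 0,"az": 0,"x": 0,"y": -0.001,"z": -0.03,"claw": 100},
    {"ax": 0,"ay": 0,"az": 0,"x": 0,"y": -0.001,"z": -0.03,"claw": 100}
  ]
}}

```text
time_s: 5.25
tool_pos: [0.5759, 0.086, 0.1198]
tool_rot: [-179.9, 0.1, 90.2]
force: [0.3, 0.3, 0.1]
grip_width: 0.0872
```

```bash
python3 -c "
from h import *
st()
crop('side','s5.png',250,80,380,250,5)
print(proj('side',[[.577,.085,z] for z in (.12,.13,.14,.15,.17)]))
"
```

```text
t 5.25 q [-11.15, 13.488, 0.019, 99.26, 0.039, 67.35, -10.959] p [0.5759, 0.086, 0.1198] rpy [-179.91, 0.06, 90.19] F [0.3 0.3 0.1] w 0.0872
[[312.20972603 182.94983825]
 [312.03600192 178.49776573]
 [311.86026311 173.99406163]
 [311.68247433 169.43782253]
 [311.32060171 160.16401907]]
```

View pics/s5.png

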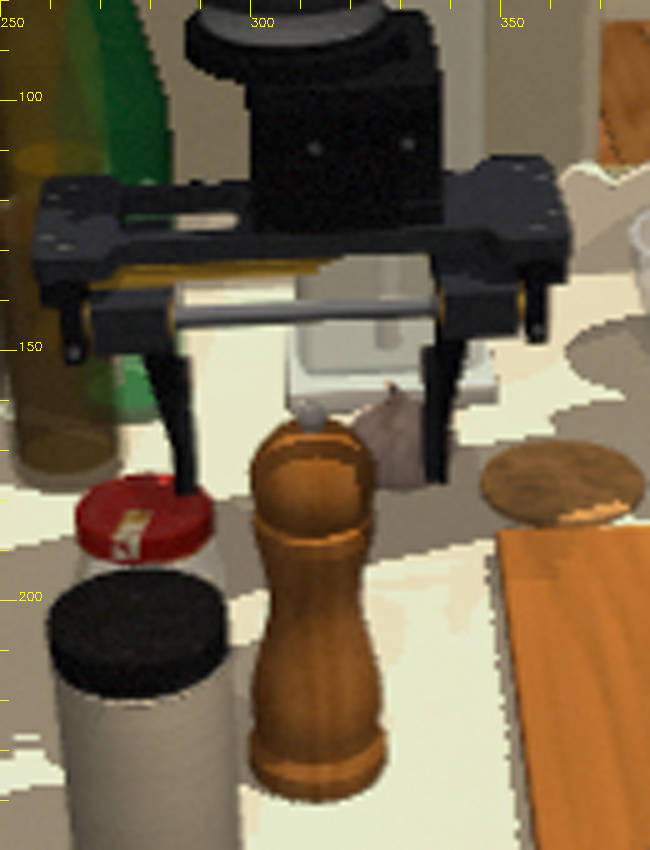

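Emit:
{"name": "step_arm", "arguments": {
  "series": [
    {"ax": 0,"ay": 0,"az": 0,"x": 0.001,"y": -0.001,"z": -0.005,"claw": 100},
    {"ax": 0,"ay": 0,"az": 0,"x": 0.001,"y": -0.001,"z": -0.005,"claw": 70},
    {"ax": 0,"ay": 0,"az": 0,"x": 0.001,"y": -0.001,"z": -0.005,"claw": 40},
    {"ax": 0,"ay": 0,"az": 0,"x": 0.001,"y": -0.001,"z": -0.005,"claw": 30},
    {"ax": 0,"ay": 0,"az": 0,"x": 0.001,"y": -0.001,"z": -0.005,"claw": 20},
    {"ax": 0,"ay": 0,"az": 0,"x": 0.001,"y": -0.001,"z": -0.005,"claw": 20},
    {"ax": 0,"ay": 0,"az": 0,"x": 0.001,"y": -0.001,"z": -0.005,"claw": 20}
  ],
  "squeeze": 20
}}

```text
time_s: 6.0
tool_pos: [0.5775, 0.085, 0.1159]
tool_rot: [180.0, 0.0, 90.2]
force: [-0.7, -0.5, 1.1]
grip_width: 0.0472
```

```bash
python3 -c "
from h import *
st()
crop('side','s6.png',250,80,380,250,5)
"
```

```text
t 6.0 q [-11.064, 13.757, 0.063, 99.399, 0.028, 66.836, -10.837] p [0.5775, 0.085, 0.1159] rpy [179.98, 0.04, 90.18] F [-0.7 -0.5  1.1] w 0.0472
```

View pics/s6.png

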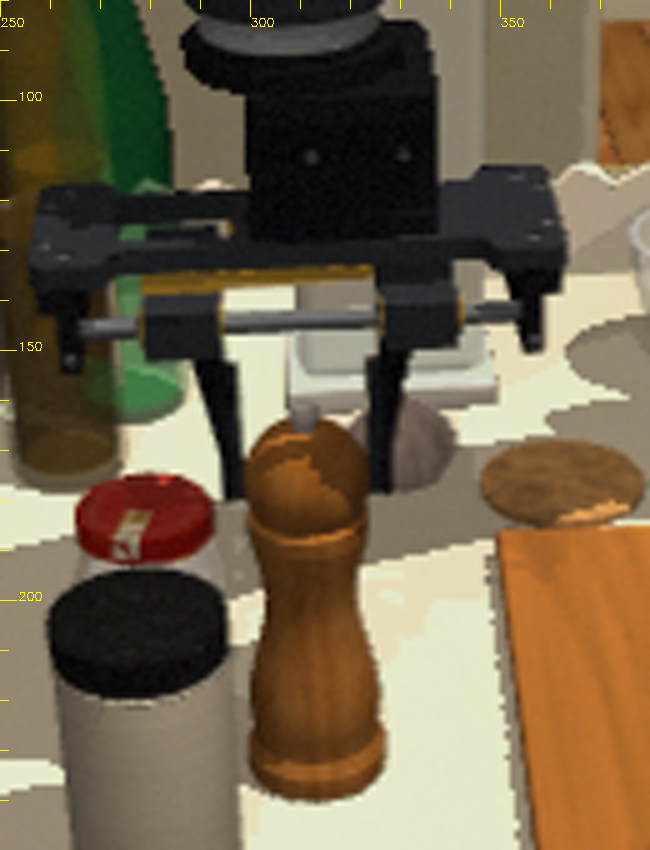

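Emit:
{"name": "step_arm", "arguments": {
  "series": [
    {"ax": 0,"ay": 0,"az": 0,"x": 0,"y": 0,"z": 0.015,"claw": 20},
    {"ax": 0,"ay": 0,"az": 0,"x": 0,"y": 0,"z": 0.04,"claw": 20},
    {"ax": 0,"ay": 0,"az": 0,"x": 0,"y": 0,"z": 0.06,"claw": 20},
    {"ax": 0,"ay": 0,"az": 0,"x": 0,"y": 0,"z": 0.06,"claw": 20},
    {"ax": 0,"ay": 0,"az": 0,"x": 0,"y": 0,"z": 0.06,"claw": 20}
  ]
}}

```text
time_s: 6.55
tool_pos: [0.5776, 0.085, 0.1761]
tool_rot: [179.9, 0.0, 90.2]
force: [-0.6, -0.4, -1.6]
grip_width: 0.047
```

```bash
python3 -c "
from h import *
st();go([.443,.055,.176],[180,0,90])
crop('side','s7.png',250,60,380,250,5)
"
```

```text
t 6.55 q [-11.132, 11.213, 0.141, 95.328, 0.018, 73.404, -10.82] p [0.5776, 0.085, 0.1761] rpy [179.94, 0.03, 90.18] F [-0.6 -0.4 -1.6] w 0.047
shift [-0.1346, -0.03, -0.0001] rotvec [0.03, 0.06, -0.18]
```

View pics/s7.png

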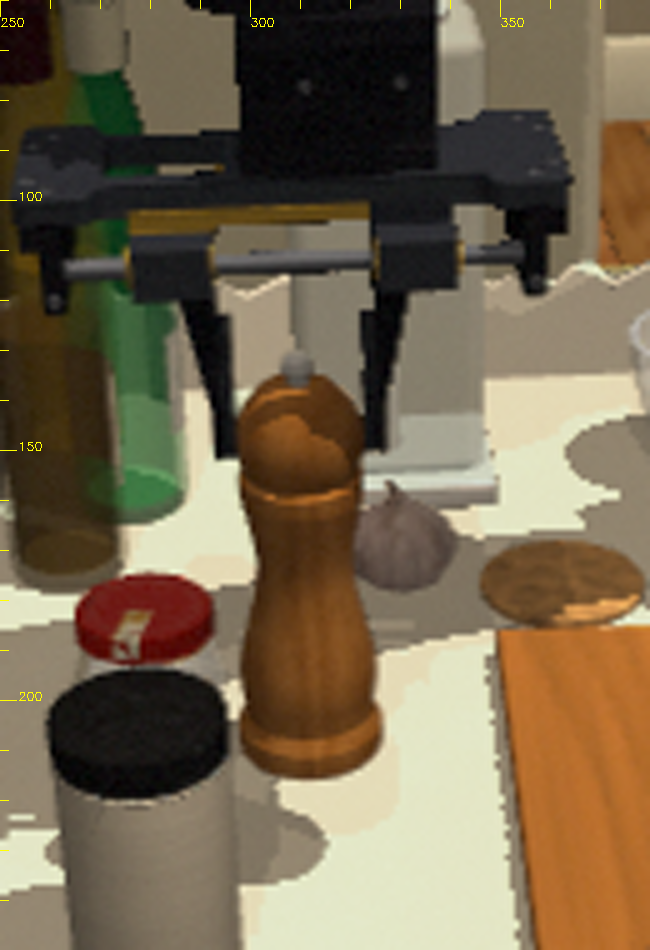

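Emit:
{"name": "step_arm", "arguments": {
  "series": [
    {"ax": 0,"ay": 0,"az": -0.1,"x": -0.03,"y": -0.007,"z": 0,"claw": 20},
    {"ax": 0,"ay": 0,"az": -0.2,"x": -0.07,"y": -0.016,"z": 0,"claw": 20},
    {"ax": 0,"ay": 0,"az": -0.2,"x": -0.11,"y": -0.025,"z": 0,"claw": 20},
    {"ax": 0,"ay": 0,"az": -0.2,"x": -0.1345,"y": -0.03,"z": -0.005,"claw": 20},
    {"ax": 0,"ay": 0,"az": -0.2,"x": -0.1345,"y": -0.03,"z": -0.02,"claw": 20},
    {"ax": 0,"ay": 0,"az": -0.2,"x": -0.1345,"y": -0.03,"z": -0.038,"claw": 20},
    {"ax": 0,"ay": 0,"az": -0.2,"x": -0.1345,"y": -0.03,"z": -0.042,"claw": 20},
    {"ax": 0,"ay": 0,"az": -0.2,"x": -0.1345,"y": -0.03,"z": -0.044,"claw": 20},
    {"ax": 0,"ay": 0,"az": -0.2,"x": -0.1345,"y": -0.03,"z": -0.045,"claw": 20},
    {"ax": 0,"ay": 0,"az": -0.2,"x": -0.1345,"y": -0.03,"z": -0.045,"claw": 20}
  ]
}}

```text
time_s: 7.6
tool_pos: [0.4435, 0.0551, 0.1311]
tool_rot: [179.9, 0.0, 90.0]
force: [-0.1, -1.2, -1.4]
grip_width: 0.047
```

```bash
python3 -c "
from h import *
st()
crop('side','s8.png',260,60,420,270,4)
"
```

```text
t 7.6 q [-10.332, -3.317, -0.188, 116.16, 0.037, 67.102, -10.554] p [0.4435, 0.0551, 0.1311] rpy [179.94, 0.03, 89.98] F [-0.1 -1.2 -1.4] w 0.047
```

View pics/s8.png

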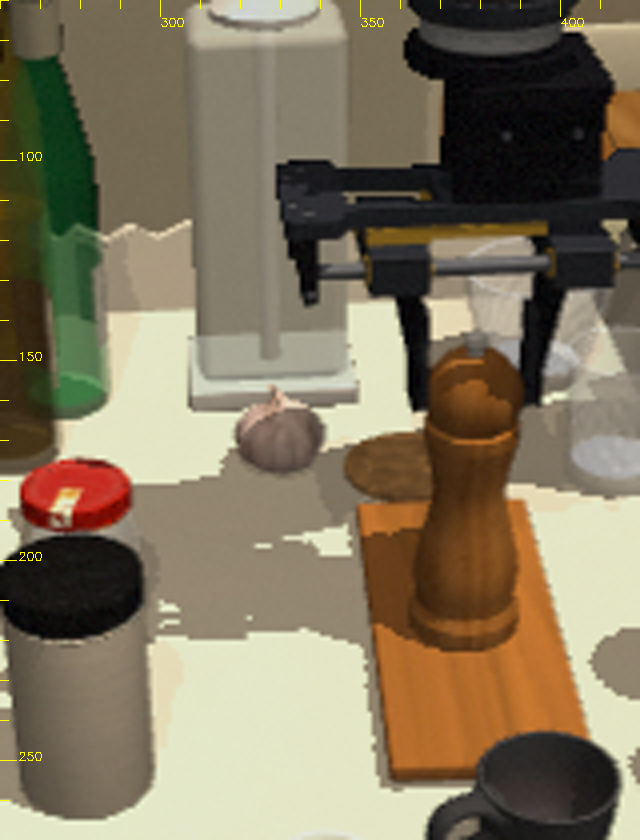

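Emit:
{"name": "step_arm", "arguments": {
  "series": [
    {"ax": 0,"ay": 0,"az": 0,"x": 0,"y": 0,"z": -0.001,"claw": 20},
    {"ax": 0,"ay": 0,"az": 0,"x": 0,"y": 0,"z": -0.002,"claw": 20},
    {"ax": 0,"ay": 0,"az": 0,"x": 0,"y": 0,"z": -0.002,"claw": 20},
    {"ax": 0,"ay": 0,"az": 0,"x": 0,"y": 0,"z": -0.002,"claw": 20}
  ],
  "squeeze": 10
}}

```text
time_s: 8.05
tool_pos: [0.4441, 0.0554, 0.1307]
tool_rot: [179.8, -0.0, 90.0]
force: [-2.2, -1.5, 7.4]
grip_width: 0.0473
```

Emit:
{"name": "step_arm", "arguments": {
  "series": [
    {"ax": 0,"ay": 0,"az": 0,"x": 0,"y": 0,"z": 0,"claw": 54},
    {"ax": 0,"ay": 0,"az": 0,"x": 0,"y": 0,"z": 0,"claw": 56},
    {"ax": 0,"ay": 0,"az": 0,"x": 0,"y": 0,"z": 0,"claw": 70},
    {"ax": 0,"ay": 0,"az": 0,"x": 0,"y": 0,"z": 0,"claw": 100},
    {"ax": 0,"ay": 0,"az": 0,"x": 0,"y": 0,"z": 0,"claw": 100}
  ]
}}

```text
time_s: 8.55
tool_pos: [0.443, 0.055, 0.1287]
tool_rot: [180.0, 0.0, 90.0]
force: [0.8, -0.1, 1.2]
grip_width: 0.0651
```

```bash
python3 -c "
from h import *
st()
crop('side','s9.png',260,60,420,270,4)
go([.641,.132,.25],[180,0,90])
"
```

```text
t 8.55 q [-10.331, -3.212, -0.187, 116.358, 0.041, 66.842, -10.554] p [0.443, 0.055, 0.1287] rpy [179.98, 0.04, 89.98] F [ 0.8 -0.1  1.2] w 0.0651
shift [0.198, 0.077, 0.1213] rotvec [0.04, 0.02, 0.02]
```

View pics/s9.png

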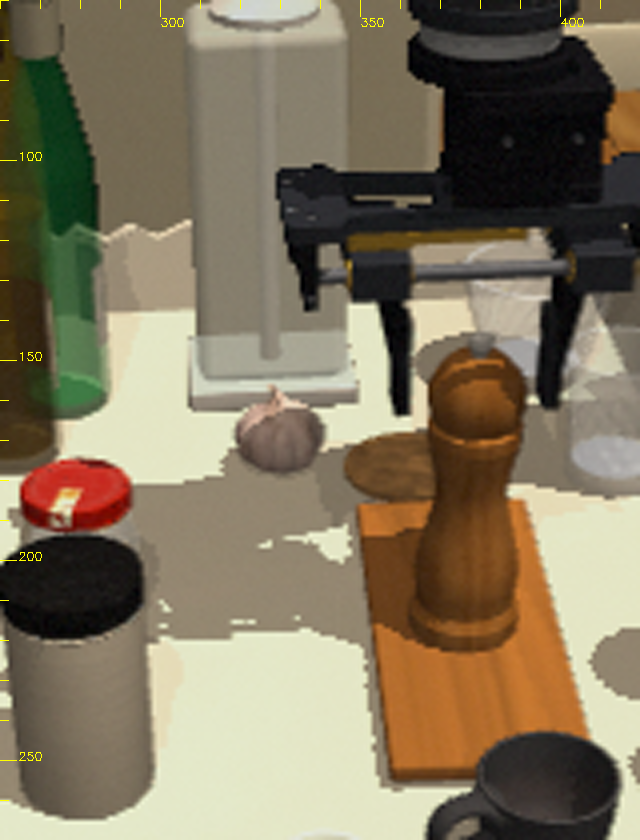

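Emit:
{"name": "step_arm", "arguments": {
  "series": [
    {"ax": 0,"ay": 0,"az": 0,"x": 0,"y": 0,"z": 0.04,"claw": 100},
    {"ax": 0,"ay": 0,"az": 0,"x": 0,"y": 0,"z": 0.085,"claw": 100},
    {"ax": 0,"ay": 0,"az": 0,"x": 0.02,"y": -0.016,"z": 0.085,"claw": 100},
    {"ax": 0,"ay": 0,"az": 0,"x": 0.055,"y": -0.045,"z": 0.085,"claw": 100},
    {"ax": 0,"ay": 0,"az": 0,"x": 0.09,"y": -0.075,"z": 0.06,"claw": 100},
    {"ax": 0,"ay": 0,"az": 0,"x": 0.117,"y": -0.095,"z": 0.02,"claw": 100},
    {"ax": 0,"ay": 0,"az": 0,"x": 0.117,"y": -0.095,"z": -0.02,"claw": 100},
    {"ax": 0,"ay": 0,"az": 0,"x": 0.117,"y": -0.095,"z": -0.06,"claw": 100},
    {"ax": 0,"ay": 0,"az": 0,"x": 0.117,"y": -0.095,"z": -0.09,"claw": 100},
    {"ax": 0,"ay": 0,"az": 0,"x": 0.117,"y": -0.095,"z": -0.1,"claw": 100},
    {"ax": 0,"ay": 0,"az": 0,"x": 0.117,"y": -0.095,"z": -0.1,"claw": 100}
  ]
}}

```text
time_s: 9.7
tool_pos: [0.5588, -0.0399, 0.0274]
tool_rot: [-179.8, 0.0, 90.0]
force: [-0.4, -0.2, 0.4]
grip_width: 0.0869
```

```bash
python3 -c "
from h import *
st()
crop('side','s10.png',250,60,410,260,4)
"
```

```text
t 9.7 q [-4.277, 16.547, 6.42, 107.264, -2.127, 56.469, 3.048] p [0.5588, -0.0399, 0.0274] rpy [-179.84, 0.05, 89.99] F [-0.4 -0.2  0.4] w 0.0869
```

View pics/s10.png

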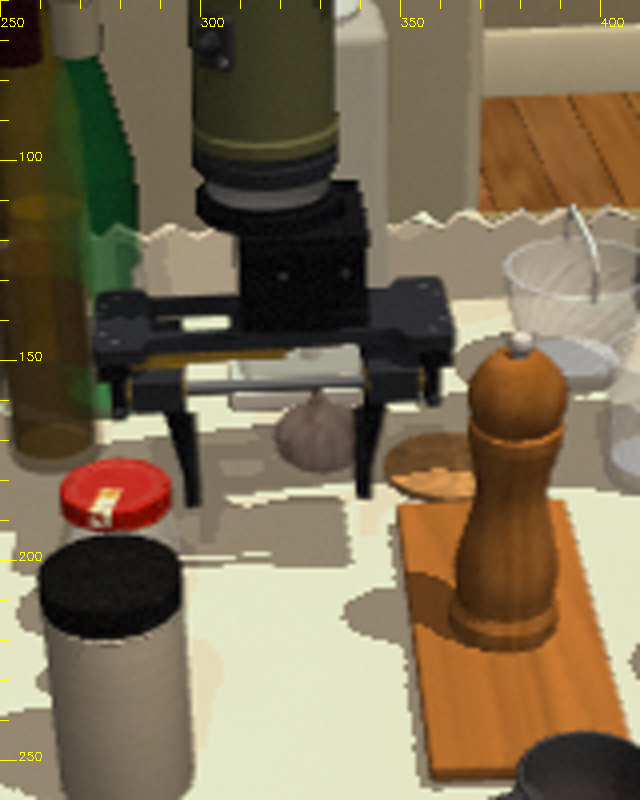

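Emit:
{"name": "step_arm", "arguments": {
  "series": [
    {"ax": 0,"ay": 0,"az": 0,"x": 0,"y": 0,"z": -0.008,"claw": 100},
    {"ax": 0,"ay": 0,"az": 0,"x": 0,"y": 0,"z": -0.014,"claw": 100},
    {"ax": 0,"ay": 0,"az": 0,"x": 0,"y": 0,"z": -0.016,"claw": 100},
    {"ax": 0,"ay": 0,"az": 0,"x": 0,"y": 0,"z": -0.016,"claw": 100},
    {"ax": 0,"ay": 0,"az": 0,"x": 0,"y": 0,"z": -0.016,"claw": 100}
  ]
}}

```text
time_s: 10.25
tool_pos: [0.5603, -0.04, 0.0132]
tool_rot: [179.9, 0.0, 90.0]
force: [0.4, -0.6, 0.5]
grip_width: 0.0873
```

Emit:
{"name": "step_arm", "arguments": {
  "series": [
    {"ax": 0,"ay": 0,"az": 0,"x": 0,"y": 0,"z": -0.002,"claw": 100},
    {"ax": 0,"ay": 0,"az": 0,"x": 0,"y": 0,"z": -0.004,"claw": 100},
    {"ax": 0,"ay": 0,"az": 0,"x": 0,"y": 0,"z": -0.006,"claw": 100},
    {"ax": 0,"ay": 0,"az": 0,"x": 0,"y": 0,"z": -0.006,"claw": 100}
  ]
}}

```text
time_s: 10.65
tool_pos: [0.5597, -0.04, 0.0064]
tool_rot: [-180.0, 0.0, 90.0]
force: [0.2, 0.8, 0.5]
grip_width: 0.0872
```

```bash
python3 -c "
from h import *
st()
crop('side','s11.png',250,60,410,260,4)
"
```

```text
t 10.65 q [-4.168, 18.09, 6.331, 108.083, -2.376, 53.97, 3.232] p [0.5597, -0.04, 0.0064] rpy [-179.98, 0.04, 89.98] F [0.2 0.8 0.5] w 0.0872
```

View pics/s11.png

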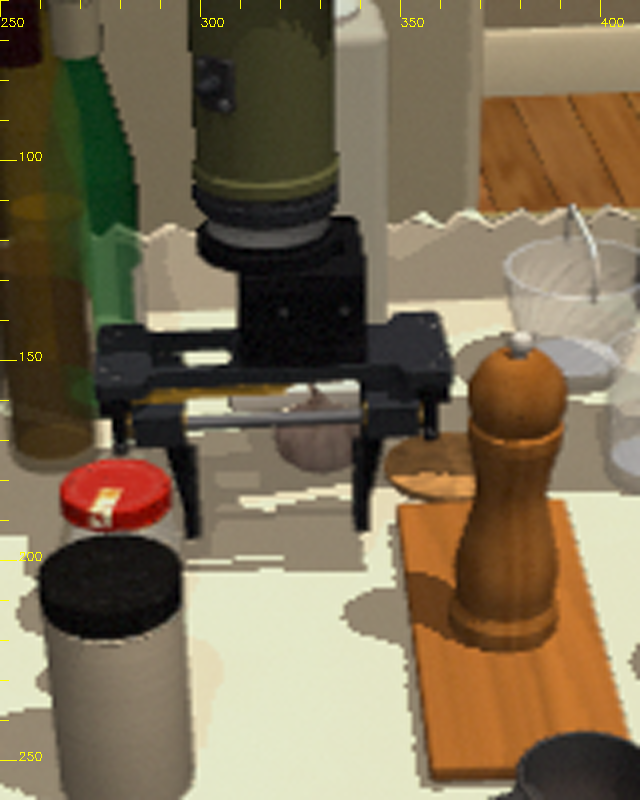

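Emit:
{"name": "step_arm", "arguments": {
  "series": [
    {"ax": 0,"ay": 0,"az": 0,"x": 0,"y": 0,"z": -0.003,"claw": 100},
    {"ax": 0,"ay": 0,"az": 0,"x": 0,"y": 0,"z": -0.006,"claw": 100},
    {"ax": 0,"ay": 0,"az": 0,"x": 0,"y": 0,"z": -0.009,"claw": 100},
    {"ax": 0,"ay": 0,"az": 0,"x": 0,"y": 0,"z": -0.009,"claw": 100}
  ]
}}

```text
time_s: 11.1
tool_pos: [0.5647, -0.0417, 0.002]
tool_rot: [179.4, 0.1, 89.8]
force: [-4.4, -2.6, 17.6]
grip_width: 0.0871
```

Emit:
{"name": "step_arm", "arguments": {
  "series": [
    {"ax": 0,"ay": 0,"az": 0,"x": 0,"y": 0,"z": -0.002,"claw": 100},
    {"ax": 0,"ay": 0,"az": 0,"x": 0,"y": 0,"z": -0.004,"claw": 100},
    {"ax": 0,"ay": 0,"az": 0,"x": 0,"y": 0,"z": -0.004,"claw": 100}
  ]
}}

```text
time_s: 11.4
tool_pos: [0.5683, -0.0432, 0.0011]
tool_rot: [179.0, 0.1, 89.7]
force: [-5.6, -6.3, 27.2]
grip_width: 0.0869
```

```bash
python3 -c "
from h import *
st()
crop('side','s12.png',250,100,380,260,5)
"
```

```text
t 11.4 q [-4.009, 18.701, 6.461, 108.013, -2.48, 52.405, 3.311] p [0.5683, -0.0432, 0.0011] rpy [178.99, 0.13, 89.72] F [-5.6 -6.3 27.2] w 0.0869
```

View pics/s12.png

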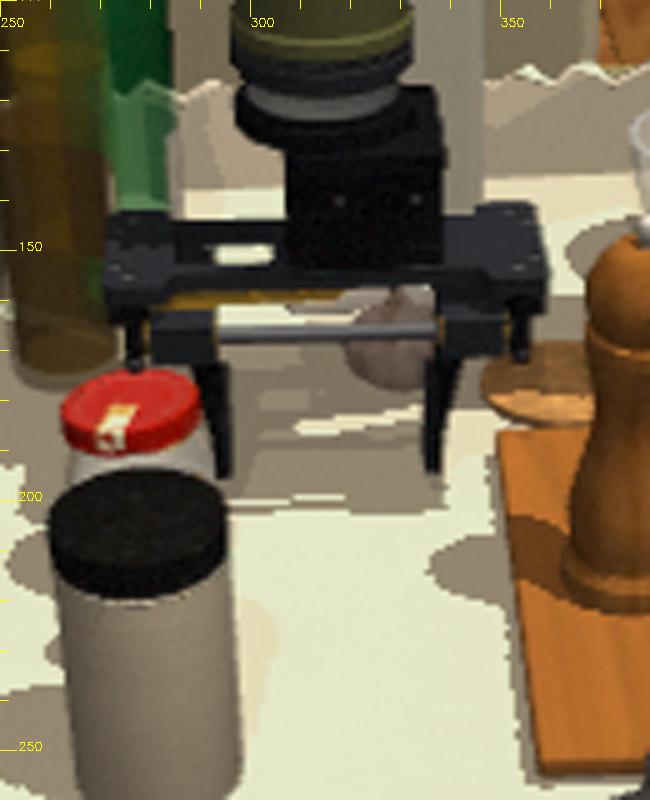

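Emit:
{"name": "step_arm", "arguments": {
  "series": [
    {"ax": 0,"ay": 0,"az": 0,"x": 0,"y": 0,"z": 0.015,"claw": 100},
    {"ax": 0,"ay": 0,"az": 0,"x": -0.01,"y": -0.01,"z": 0.05,"claw": 100},
    {"ax": 0,"ay": 0,"az": 0,"x": -0.02,"y": -0.02,"z": 0.09,"claw": 100},
    {"ax": 0,"ay": 0,"az": 0,"x": -0.02,"y": -0.02,"z": 0.14,"claw": 100},
    {"ax": 0,"ay": 0,"az": 0,"x": -0.02,"y": -0.02,"z": 0.14,"claw": 100}
  ]
}}

```text
time_s: 11.95
tool_pos: [0.5445, -0.0606, 0.1411]
tool_rot: [179.3, 0.1, 89.9]
force: [0.7, 0.6, -0.5]
grip_width: 0.0867
```

```bash
python3 -c "
from h import *
st()
crop('side','s13.png',240,150,400,270,5)
crop('top','t13.png',230,90,390,220,5)
"
```

```text
t 11.95 q [-3.27, 7.709, 7.428, 103.61, -1.074, 67.999, 4.418] p [0.5445, -0.0606, 0.1411] rpy [179.25, 0.05, 89.94] F [ 0.7  0.6 -0.5] w 0.0867
```

View pics/s13.png

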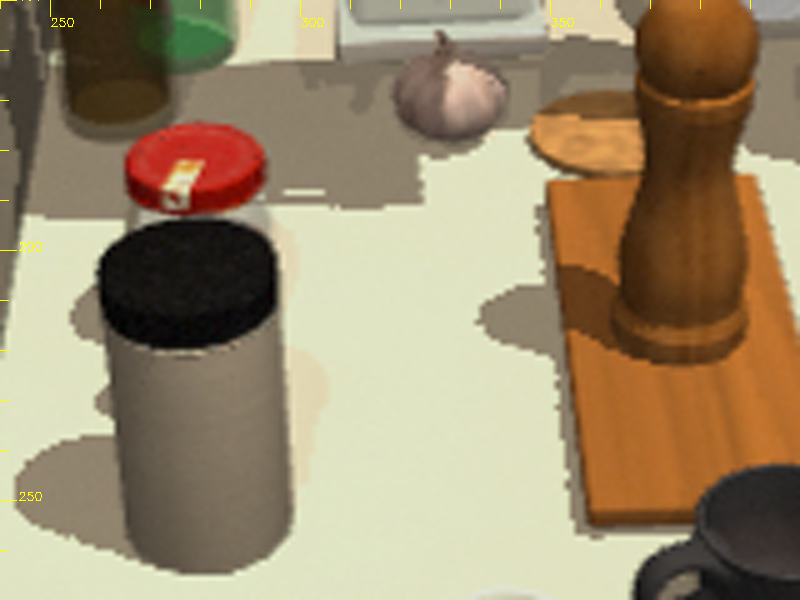

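View pics/t13.png

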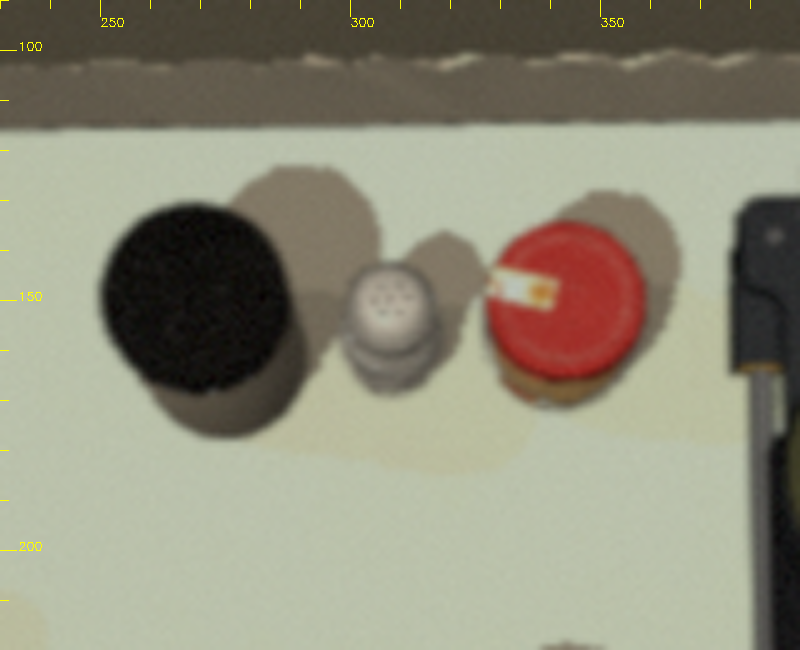

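```bash
python3 -c "
from h import *
for z in (.2,.226,.25,.27): print(z,proj('top',[[.6395,-.023,z],[.6395,-.098,z]]).round(1).tolist())
crop('top','t14.png',360,110,460,300,4)
crop('side','s14.png',270,0,400,200,5)
st()"
```

```text
0.2 [[372.1, 137.5], [419.1, 136.9]]
0.226 [[373.8, 133.5], [422.3, 132.9]]
0.25 [[375.4, 129.6], [425.4, 129.0]]
0.27 [[376.8, 126.2], [428.2, 125.5]]
t 12.15 q [-3.297, 8.143, 7.377, 104.162, -1.085, 67.887, 4.428] p [0.539, -0.0596, 0.1324] rpy [-179.88, 0.03, 90.01] F [-0.2 -0.5 -0.9] w 0.087
```

View pics/t14.png

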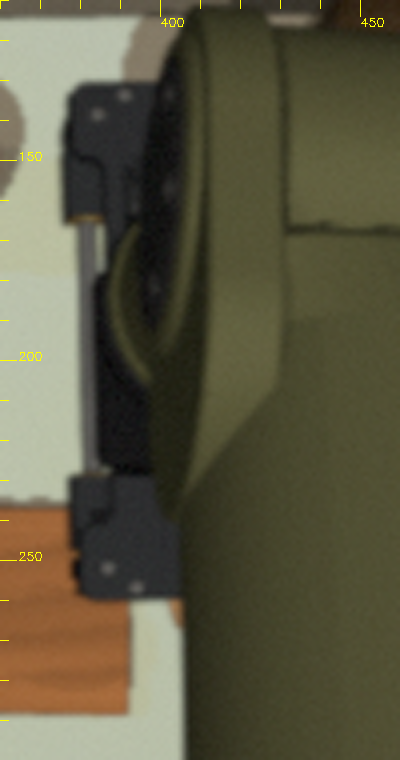

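View pics/s14.png

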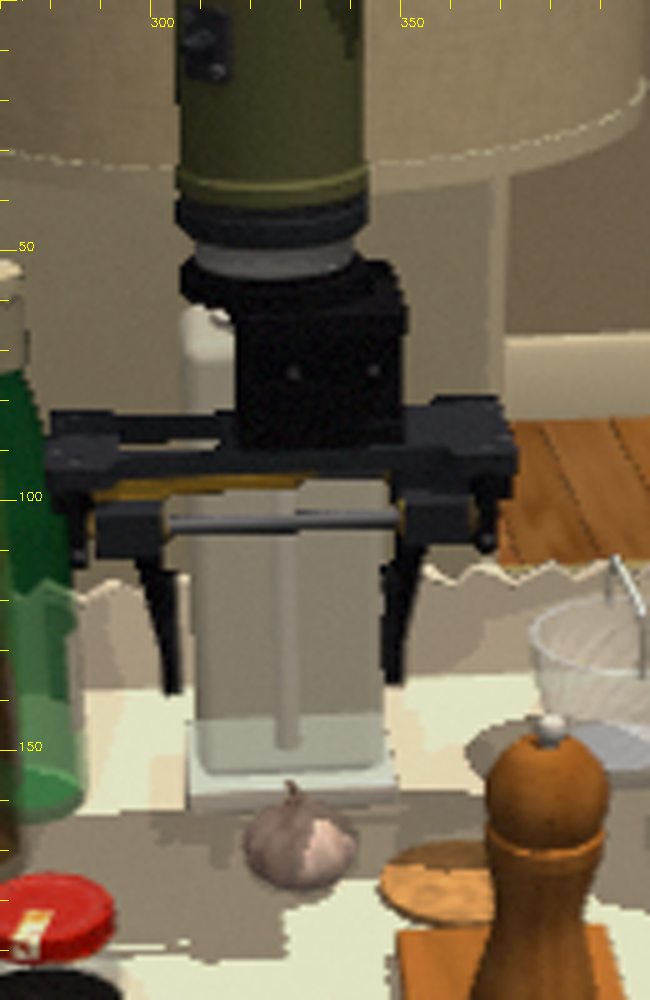

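```bash
python3 -c "
from h import *
print(tri((378.5,131.5),(279.5,86)),tri((381,259),(373,87)))
print(tri((387.5,252),(371.5,89)) , tri((384,138),(282,89.5)))
for z in (.124,.14,.15,.16):print(z,atz('side',(304+348)/2,137.5,z))
# silhouettes of crossbar in the top view vs model
for z in (.22,.25,.26): print(z,atz('top',380,195.2,z))
"
```

```text
(array([ 0.631, -0.024,  0.279]), np.float64(0.0031)) (array([ 0.447, -0.025,  0.27 ]), np.float64(0.0011))
(array([ 0.453, -0.034,  0.263]), np.float64(0.0074)) (array([ 0.625, -0.033,  0.268]), np.float64(0.0062))
0.124 [ 0.53893319 -0.11205065  0.124     ]
0.14 [ 0.54056875 -0.07765625  0.14      ]
0.15 [ 0.54159097 -0.05615975  0.15      ]
0.16 [ 0.5426132  -0.03466325  0.16      ]
0.22 [ 0.54415723 -0.03099448  0.22      ]
0.25 [ 0.54052913 -0.02751174  0.25      ]
0.26 [ 0.53931976 -0.02635083  0.26      ]
```

```bash
python3 -c "
from h import *
go([.6415,.1515,.17],[180,0,90])"
```

```text
shift [0.1025, 0.2111, 0.0376] rotvec [0.03, -0.12, -0.01]
```

Emit:
{"name": "step_arm", "arguments": {
  "series": [
    {"ax": 0,"ay": -0.1,"az": 0,"x": 0.01,"y": 0.02,"z": 0.03,"claw": 100},
    {"ax": 0,"ay": -0.1,"az": 0,"x": 0.03,"y": 0.06,"z": 0.0376,"claw": 100},
    {"ax": 0,"ay": -0.1,"az": 0,"x": 0.05,"y": 0.1,"z": 0.0376,"claw": 100},
    {"ax": 0,"ay": -0.1,"az": 0,"x": 0.07,"y": 0.143,"z": 0.0376,"claw": 100},
    {"ax": 0,"ay": -0.1,"az": 0,"x": 0.09,"y": 0.185,"z": 0.0376,"claw": 100},
    {"ax": 0,"ay": -0.1,"az": 0,"x": 0.1025,"y": 0.211,"z": 0.0376,"claw": 100},
    {"ax": 0,"ay": -0.1,"az": 0,"x": 0.1025,"y": 0.211,"z": 0.0376,"claw": 100},
    {"ax": 0,"ay": -0.1,"az": 0,"x": 0.1025,"y": 0.211,"z": 0.0376,"claw": 100}
  ]
}}

```text
time_s: 12.95
tool_pos: [0.6413, 0.1512, 0.1687]
tool_rot: [-179.9, 0.1, 90.1]
force: [-0.0, -0.2, 0.6]
grip_width: 0.0872
```

```bash
python3 -c "
from h import *
st();go([.6415,.1515,.052],[180,0,90])
crop('side','s15.png',220,60,380,270,4)
st()"
```

```text
t 12.95 q [-16.077, 20.489, 0.571, 84.521, -0.105, 75.151, -15.443] p [0.6413, 0.1512, 0.1687] rpy [-179.87, 0.14, 90.07] F [-0.  -0.2  0.6] w 0.0872
shift [0.0002, 0.0003, -0.1167] rotvec [0.14, -0.13, -0.07]
t 13.0 q [-16.014, 20.415, 0.638, 84.545, -0.096, 75.153, -15.444] p [0.6416, 0.1497, 0.1693] rpy [-179.93, 0.15, 89.95] F [-0.2 -0.7  0.5] w 0.0868
```

View pics/s15.png

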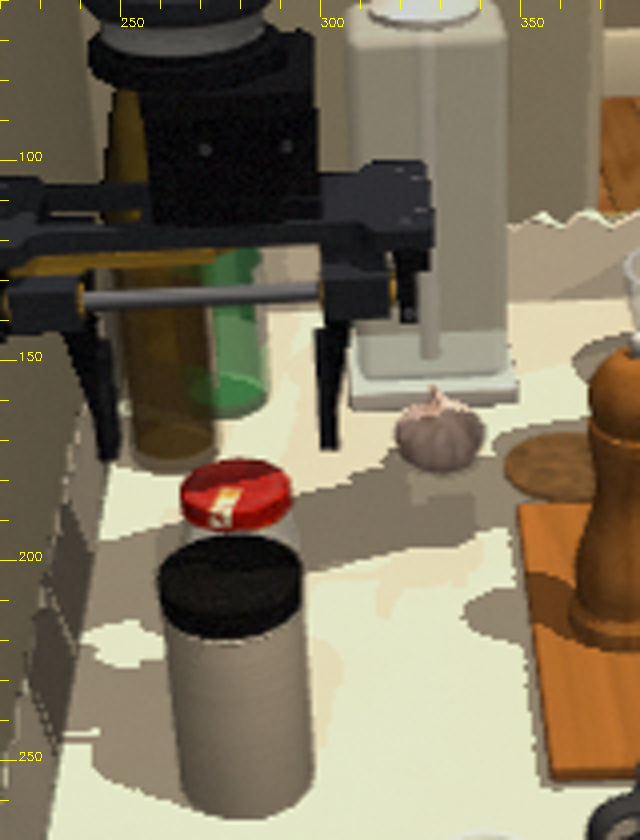

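Emit:
{"name": "step_arm", "arguments": {
  "series": [
    {"ax": 0.1,"ay": -0.1,"az": 0,"x": 0,"y": 0.001,"z": -0.03,"claw": 100},
    {"ax": 0.1,"ay": -0.1,"az": 0,"x": 0,"y": 0.001,"z": -0.07,"claw": 100},
    {"ax": 0.1,"ay": -0.1,"az": 0,"x": 0,"y": 0.001,"z": -0.1,"claw": 100},
    {"ax": 0.1,"ay": -0.1,"az": 0,"x": 0,"y": 0.001,"z": -0.117,"claw": 100},
    {"ax": 0.1,"ay": -0.1,"az": 0,"x": 0,"y": 0.001,"z": -0.117,"claw": 100},
    {"ax": 0.1,"ay": -0.1,"az": 0,"x": 0,"y": 0.001,"z": -0.117,"claw": 100}
  ]
}}

```text
time_s: 13.6
tool_pos: [0.6425, 0.1503, 0.0547]
tool_rot: [179.8, -0.0, 89.9]
force: [1.1, -0.0, 0.2]
grip_width: 0.087
```

```bash
python3 -c "
from h import *
st()
crop('side','s16.png',220,60,380,270,4)
st()"
```

```text
t 13.6 q [-15.827, 25.31, 0.424, 91.515, -0.16, 62.969, -15.509] p [0.6425, 0.1503, 0.0547] rpy [179.79, -0.02, 89.86] F [ 1.1 -0.   0.2] w 0.087
t 13.65 q [-15.842, 25.269, 0.407, 91.445, -0.164, 62.962, -15.51] p [0.6433, 0.1509, 0.0557] rpy [179.68, -0.06, 89.89] F [0.  0.2 0.1] w 0.0872
```

View pics/s16.png

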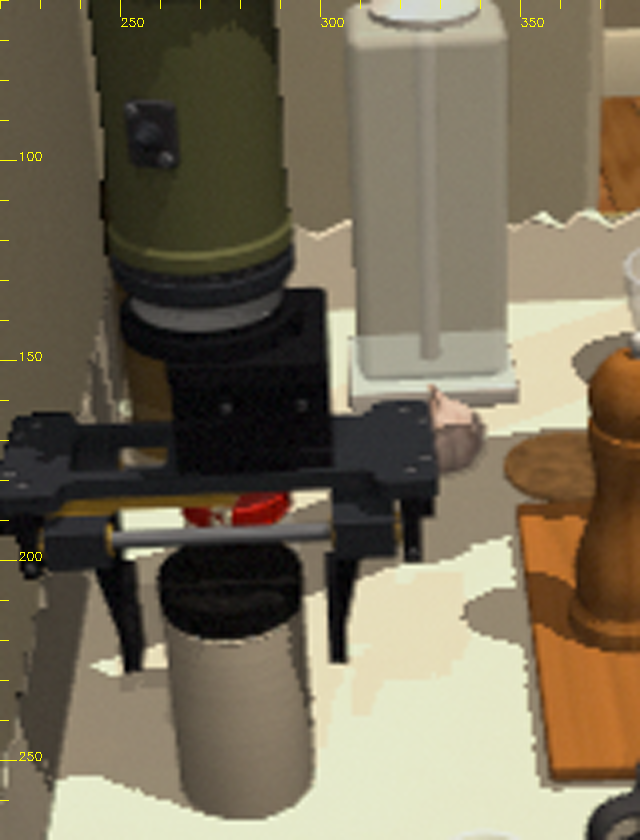

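Emit:
{"name": "step_arm", "arguments": {
  "series": [
    {"ax": 0,"ay": 0,"az": 0,"x": 0,"y": 0,"z": -0.001,"claw": 80},
    {"ax": 0,"ay": 0,"az": 0,"x": 0,"y": 0,"z": -0.001,"claw": 60},
    {"ax": 0,"ay": 0,"az": 0,"x": 0,"y": 0,"z": -0.001,"claw": 50},
    {"ax": 0,"ay": 0,"az": 0,"x": 0,"y": 0,"z": -0.001,"claw": 50},
    {"ax": 0,"ay": 0,"az": 0,"x": 0,"y": 0,"z": -0.001,"claw": 50}
  ],
  "squeeze": 25
}}

```text
time_s: 14.15
tool_pos: [0.6427, 0.1522, 0.0541]
tool_rot: [179.7, -0.1, 90.0]
force: [-1.3, -0.7, 2.6]
grip_width: 0.0664
```

```bash
python3 -c "
from h import *
st()
crop('side','s17.png',220,60,380,270,4)
st()"
```

```text
t 14.15 q [-15.903, 25.37, 0.355, 91.503, -0.173, 62.857, -15.514] p [0.6427, 0.1522, 0.0541] rpy [179.74, -0.07, 89.99] F [-1.3 -0.7  2.6] w 0.0664
t 14.2 q [-15.902, 25.373, 0.357, 91.5, -0.172, 62.858, -15.516] p [0.6428, 0.1522, 0.0541] rpy [179.74, -0.07, 89.99] F [-1.4  0.9  4.1] w 0.0663
```

View pics/s17.png

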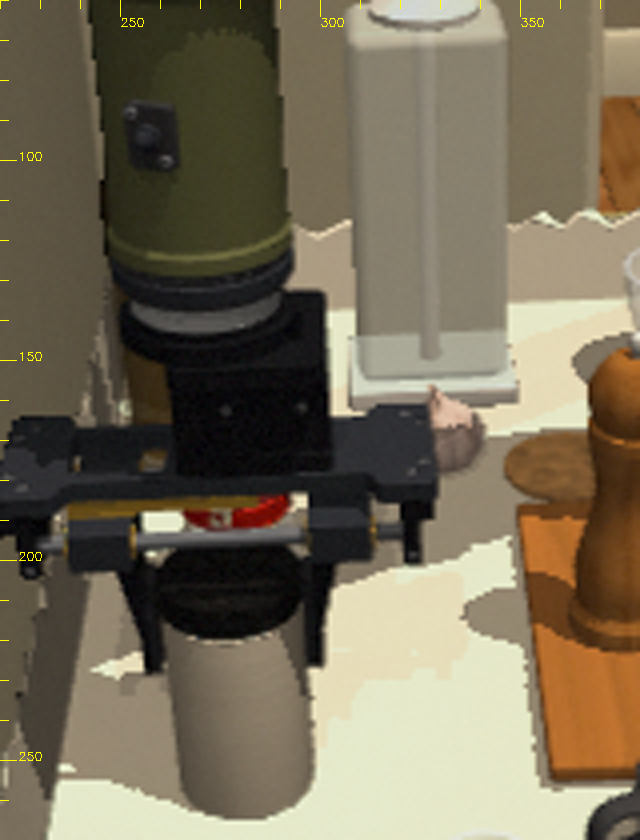

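Emit:
{"name": "step_arm", "arguments": {
  "series": [
    {"ax": 0,"ay": 0,"az": 0,"x": 0,"y": 0,"z": 0.02,"claw": 50},
    {"ax": 0,"ay": 0,"az": 0,"x": 0,"y": 0,"z": 0.05,"claw": 50},
    {"ax": 0,"ay": 0,"az": 0,"x": -0.02,"y": -0.002,"z": 0.065,"claw": 50},
    {"ax": 0,"ay": 0,"az": 0,"x": -0.06,"y": -0.008,"z": 0.065,"claw": 50},
    {"ax": 0,"ay": 0,"az": 0,"x": -0.105,"y": -0.014,"z": 0.065,"claw": 50},
    {"ax": 0,"ay": 0,"az": 0,"x": -0.15,"y": -0.02,"z": 0.065,"claw": 50},
    {"ax": 0,"ay": 0,"az": 0,"x": -0.185,"y": -0.02,"z": 0.06,"claw": 50},
    {"ax": 0,"ay": 0,"az": 0,"x": -0.198,"y": -0.02,"z": 0.045,"claw": 50},
    {"ax": 0,"ay": 0,"az": 0,"x": -0.198,"y": -0.02,"z": 0.03,"claw": 50},
    {"ax": 0,"ay": 0,"az": 0,"x": -0.198,"y": -0.02,"z": 0.022,"claw": 50},
    {"ax": 0,"ay": 0,"az": 0,"x": -0.198,"y": -0.02,"z": 0.022,"claw": 50}
  ]
}}

```text
time_s: 15.3
tool_pos: [0.4435, 0.1316, 0.0741]
tool_rot: [179.9, -0.0, 90.0]
force: [-0.5, -0.1, -2.0]
grip_width: 0.0659
```

```bash
python3 -c "
from h import *
st()
crop('side','s18.png',250,80,450,300,4)
st()"
```

```text
t 15.3 q [-17.905, 2.156, -1.961, 117.857, 0.109, 59.92, -19.94] p [0.4435, 0.1316, 0.0741] rpy [179.93, -0.0, 89.98] F [-0.5 -0.1 -2. ] w 0.0659
t 15.35 q [-17.902, 2.133, -1.957, 117.772, 0.107, 59.943, -19.941] p [0.4443, 0.1318, 0.075] rpy [179.85, -0.03, 89.97] F [ 1.1 -0.1 -1.7] w 0.0663
```

View pics/s18.png

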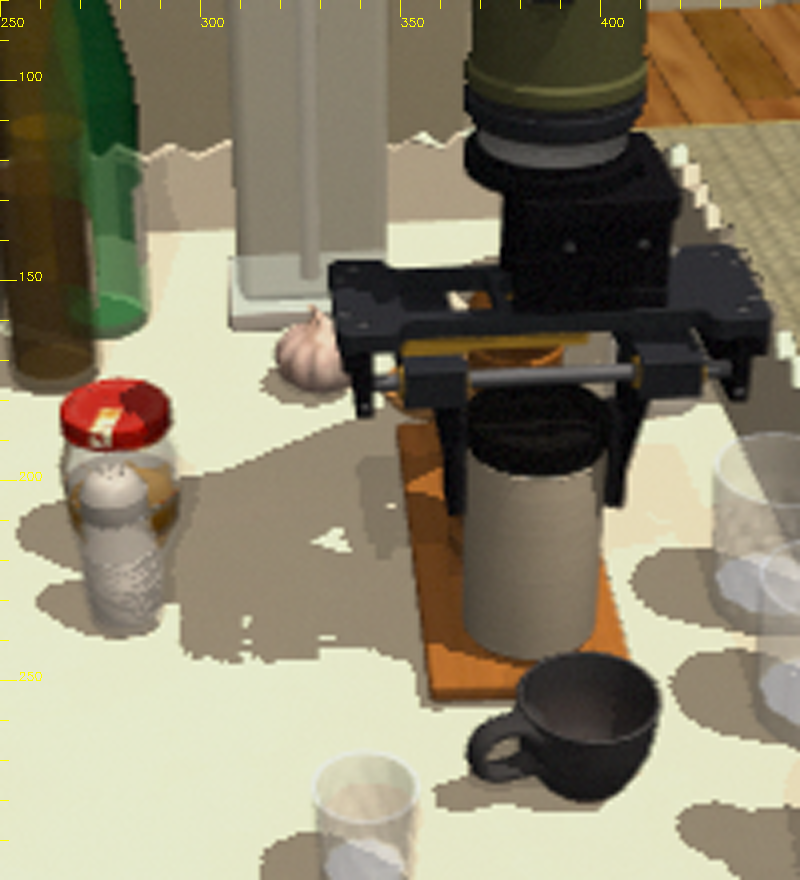

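Emit:
{"name": "step_arm", "arguments": {
  "series": [
    {"ax": 0,"ay": 0,"az": 0,"x": 0,"y": 0,"z": -0.004,"claw": 50},
    {"ax": 0,"ay": 0,"az": 0,"x": 0,"y": 0,"z": -0.006,"claw": 50},
    {"ax": 0,"ay": 0,"az": 0,"x": 0,"y": 0,"z": -0.0075,"claw": 50},
    {"ax": 0,"ay": 0,"az": 0,"x": 0,"y": 0,"z": -0.0075,"claw": 50},
    {"ax": 0,"ay": 0,"az": 0,"x": 0,"y": 0,"z": -0.0075,"claw": 50}
  ]
}}

```text
time_s: 15.85
tool_pos: [0.445, 0.1323, 0.069]
tool_rot: [179.7, -0.1, 90.0]
force: [-2.8, -0.9, 5.4]
grip_width: 0.0662
```

Emit:
{"name": "step_arm", "arguments": {
  "series": [
    {"ax": 0,"ay": 0,"az": 0,"x": 0,"y": 0,"z": 0,"claw": 78},
    {"ax": 0,"ay": 0,"az": 0,"x": 0,"y": 0,"z": 0,"claw": 85},
    {"ax": 0,"ay": 0,"az": 0,"x": 0,"y": 0,"z": 0,"claw": 100},
    {"ax": 0,"ay": 0,"az": 0,"x": 0,"y": 0,"z": 0,"claw": 100},
    {"ax": 0,"ay": 0,"az": 0,"x": 0,"y": 0,"z": 0,"claw": 100},
    {"ax": 0,"ay": 0,"az": 0,"x": 0,"y": 0,"z": 0,"claw": 100}
  ]
}}

```text
time_s: 16.45
tool_pos: [0.4445, 0.132, 0.0679]
tool_rot: [179.8, -0.1, 90.0]
force: [-0.1, -0.3, -0.7]
grip_width: 0.0865
```

```bash
python3 -c "
from h import *
st();go([.6445,.02,.16],[180,0,90])
crop('side','s19.png',250,80,450,300,4)
st()"
```

```text
t 16.45 q [-17.909, 2.599, -1.972, 118.202, 0.127, 58.971, -19.961] p [0.4445, 0.132, 0.0679] rpy [179.78, -0.06, 89.98] F [-0.1 -0.3 -0.7] w 0.0865
shift [0.2, -0.112, 0.0921] rotvec [-0.06, 0.22, 0.02]
t 16.5 q [-17.909, 2.598, -1.97, 118.202, 0.127, 58.971, -19.964] p [0.4445, 0.132, 0.0679] rpy [179.78, -0.06, 89.98] F [ 0.8  0.2 -0.5] w 0.0863
```

View pics/s19.png

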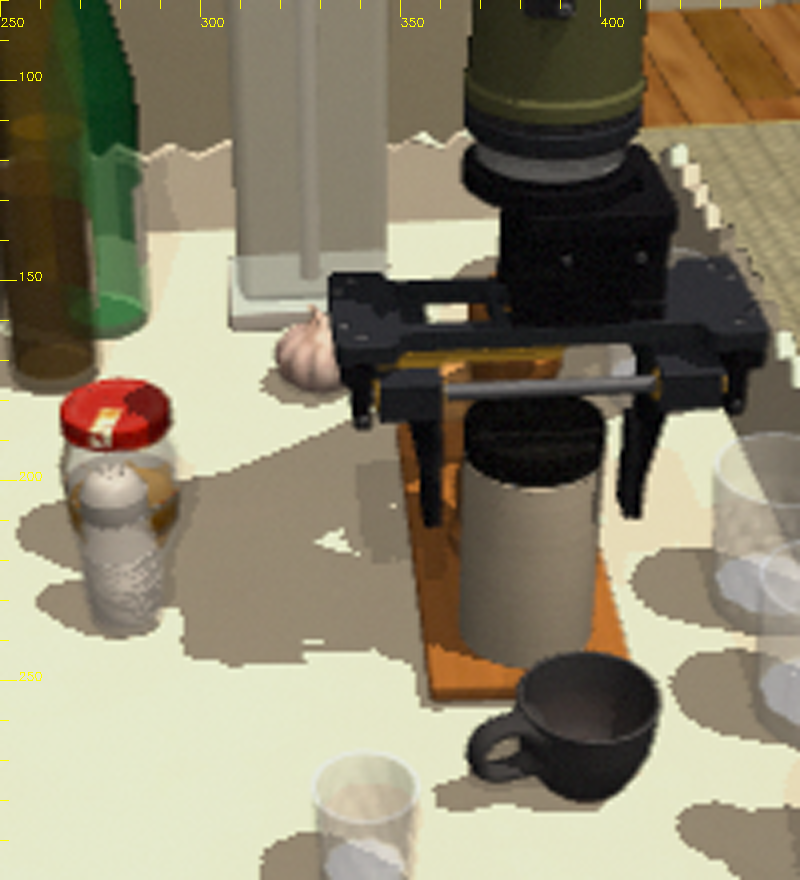

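Emit:
{"name": "step_arm", "arguments": {
  "series": [
    {"ax": 0,"ay": 0,"az": 0,"x": 0,"y": 0,"z": 0.04,"claw": 100},
    {"ax": 0,"ay": 0,"az": 0,"x": 0,"y": 0,"z": 0.085,"claw": 100},
    {"ax": 0,"ay": 0.2,"az": 0,"x": 0.04,"y": -0.005,"z": 0.0925,"claw": 100},
    {"ax": 0,"ay": 0.2,"az": 0,"x": 0.085,"y": -0.02,"z": 0.0925,"claw": 100},
    {"ax": 0,"ay": 0.2,"az": 0,"x": 0.12,"y": -0.05,"z": 0.0925,"claw": 100},
    {"ax": 0,"ay": 0.2,"az": 0,"x": 0.16,"y": -0.075,"z": 0.0925,"claw": 100},
    {"ax": 0,"ay": 0.2,"az": 0,"x": 0.19,"y": -0.105,"z": 0.085,"claw": 100},
    {"ax": 0,"ay": 0.2,"az": 0,"x": 0.2005,"y": -0.112,"z": 0.07,"claw": 100},
    {"ax": 0,"ay": 0.2,"az": 0,"x": 0.2005,"y": -0.112,"z": 0.06,"claw": 100},
    {"ax": 0,"ay": 0.2,"az": 0,"x": 0.2005,"y": -0.112,"z": 0.06,"claw": 100}
  ]
}}

```text
time_s: 17.5
tool_pos: [0.6431, 0.0207, 0.1255]
tool_rot: [-179.7, -0.1, 90.0]
force: [0.5, 0.2, -0.1]
grip_width: 0.0871
```

```bash
python3 -c "
from h import *
st();go([.645,.0202,.021],[180,0,90])
crop('side','s20.png',220,60,380,270,4)
st()"
```

```text
t 17.5 q [-8.499, 20.331, 5.461, 89.927, -2.118, 70.088, -2.643] p [0.6431, 0.0207, 0.1255] rpy [-179.75, -0.08, 90.0] F [ 0.5  0.2 -0.1] w 0.0871
shift [0.0019, -0.0005, -0.1045] rotvec [-0.08, -0.25, -0.0]
t 17.55 q [-8.536, 20.242, 5.433, 89.881, -2.117, 70.109, -2.641] p [0.6436, 0.0215, 0.1268] rpy [-179.86, -0.1, 90.07] F [ 0.3 -0.   0.8] w 0.087
```

View pics/s20.png

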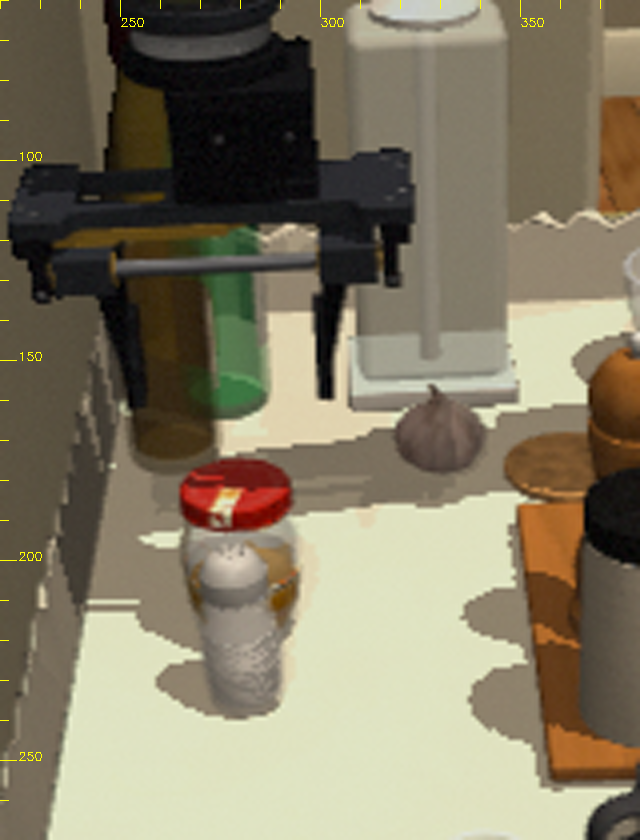

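Emit:
{"name": "step_arm", "arguments": {
  "series": [
    {"ax": 0,"ay": -0.2,"az": 0,"x": 0.0005,"y": 0,"z": -0.04,"claw": 100},
    {"ax": 0,"ay": -0.2,"az": 0,"x": 0.0005,"y": 0,"z": -0.08,"claw": 100},
    {"ax": 0,"ay": -0.2,"az": 0,"x": 0.0005,"y": 0,"z": -0.1,"claw": 100},
    {"ax": 0,"ay": -0.2,"az": 0,"x": 0.0005,"y": 0,"z": -0.106,"claw": 100},
    {"ax": 0,"ay": -0.2,"az": 0,"x": 0.0005,"y": 0,"z": -0.106,"claw": 100},
    {"ax": 0,"ay": -0.2,"az": 0,"x": 0.0005,"y": 0,"z": -0.106,"claw": 100}
  ]
}}

```text
time_s: 18.15
tool_pos: [0.6469, 0.0208, 0.0242]
tool_rot: [179.6, -0.1, 90.0]
force: [0.5, 0.0, 0.2]
grip_width: 0.0868
```

```bash
python3 -c "
from h import *
st()
crop('side','s21.png',220,90,380,270,4)
st()"
```

```text
t 18.15 q [-8.208, 25.602, 5.105, 95.144, -2.649, 58.952, -2.222] p [0.6469, 0.0208, 0.0242] rpy [179.59, -0.09, 90.03] F [0.5 0.  0.2] w 0.0868
t 18.2 q [-8.199, 25.594, 5.115, 95.131, -2.649, 58.946, -2.22] p [0.6471, 0.0206, 0.0244] rpy [179.56, -0.09, 90.01] F [-0.1 -0.   0.6] w 0.087
```

View pics/s21.png

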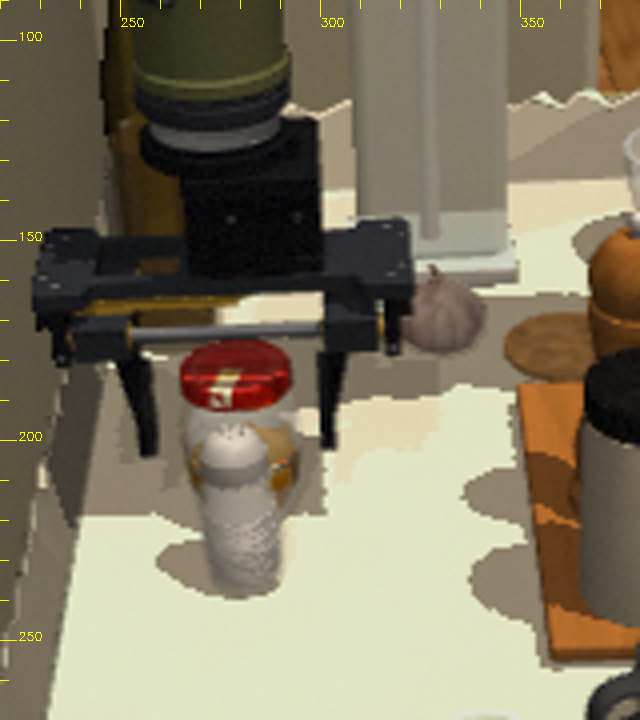

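Emit:
{"name": "step_arm", "arguments": {
  "series": [
    {"ax": 0.3,"ay": 0,"az": 0,"x": -0.0015,"y": 0,"z": -0.003,"claw": 100},
    {"ax": 0.3,"ay": 0,"az": 0,"x": -0.0015,"y": 0,"z": -0.003,"claw": 80},
    {"ax": 0.3,"ay": 0,"az": 0,"x": -0.0015,"y": 0,"z": -0.003,"claw": 60},
    {"ax": 0.3,"ay": 0,"az": 0,"x": -0.0015,"y": 0,"z": -0.003,"claw": 50},
    {"ax": 0.3,"ay": 0,"az": 0,"x": -0.0015,"y": 0,"z": -0.003,"claw": 50},
    {"ax": 0.3,"ay": 0,"az": 0,"x": -0.0015,"y": 0,"z": -0.003,"claw": 50}
  ],
  "squeeze": 25
}}

```text
time_s: 18.8
tool_pos: [0.6451, 0.02, 0.0194]
tool_rot: [179.7, -0.4, 90.0]
force: [1.6, 0.3, 0.6]
grip_width: 0.0617
```

```bash
python3 -c "
from h import *
st()
crop('side','s22.png',220,90,380,270,4)
st()"
```

```text
t 18.8 q [-7.928, 25.752, 5.027, 95.543, -2.958, 58.461, -1.887] p [0.6451, 0.02, 0.0194] rpy [179.66, -0.36, 89.98] F [1.6 0.3 0.6] w 0.0617
t 18.85 q [-7.93, 25.751, 5.026, 95.54, -2.961, 58.461, -1.888] p [0.6451, 0.02, 0.0194] rpy [179.65, -0.36, 89.98] F [ 2.6 -0.8  1. ] w 0.0617
```

View pics/s22.png

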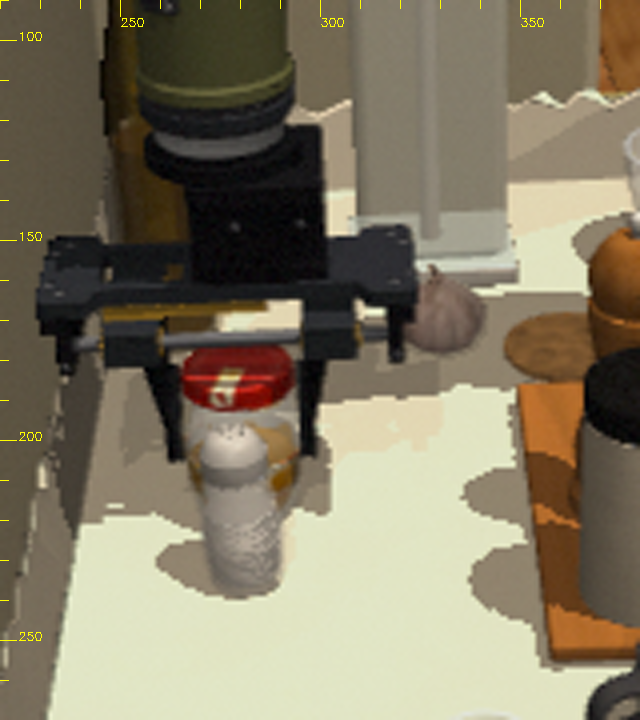

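```bash
python3 -c "
from h import *
go([.441,-.018,.085],[180,0,90])"
```

```text
shift [-0.2041, -0.038, 0.0656] rotvec [-0.36, 0.35, 0.02]
```

Emit:
{"name": "step_arm", "arguments": {
  "series": [
    {"ax": 0,"ay": 0.1,"az": 0,"x": 0,"y": 0,"z": 0.02,"claw": 50},
    {"ax": 0,"ay": 0.2,"az": 0,"x": 0,"y": -0.01,"z": 0.05,"claw": 50},
    {"ax": 0,"ay": 0.3,"az": 0,"x": -0.01,"y": -0.03,"z": 0.065,"claw": 50},
    {"ax": 0,"ay": 0.3,"az": 0,"x": -0.045,"y": -0.038,"z": 0.065,"claw": 50},
    {"ax": 0,"ay": 0.3,"az": 0,"x": -0.085,"y": -0.038,"z": 0.065,"claw": 50},
    {"ax": 0,"ay": 0.3,"az": 0,"x": -0.125,"y": -0.038,"z": 0.065,"claw": 50},
    {"ax": 0,"ay": 0.3,"az": 0,"x": -0.125,"y": -0.038,"z": 0.065,"claw": 50}
  ]
}}

```text
time_s: 19.55
tool_pos: [0.5106, -0.0183, 0.0811]
tool_rot: [-179.3, -0.4, 89.9]
force: [0.3, 0.5, -3.9]
grip_width: 0.0616
```

```bash
python3 -c "
from h import *
st()
crop('side','s23.png',240,0,460,260,3)
crop('top','t23.png',250,60,520,330,3)
st();go([.441,-.018,.036],[180,0,90])"
```

```text
t 19.55 q [-6.105, 7.823, 5.868, 110.846, -1.332, 62.086, 0.291] p [0.5106, -0.0183, 0.0811] rpy [-179.29, -0.38, 89.94] F [ 0.3  0.5 -3.9] w 0.0616
t 19.65 q [-6.119, 8.057, 5.856, 110.301, -1.352, 61.862, 0.301] p [0.5174, -0.0179, 0.0833] rpy [-179.83, -0.37, 89.98] F [ 0.5  0.1 -2.6] w 0.0617
shift [-0.0764, -0.0001, -0.0473] rotvec [-0.37, -0.17, 0.02]
```

View pics/s23.png

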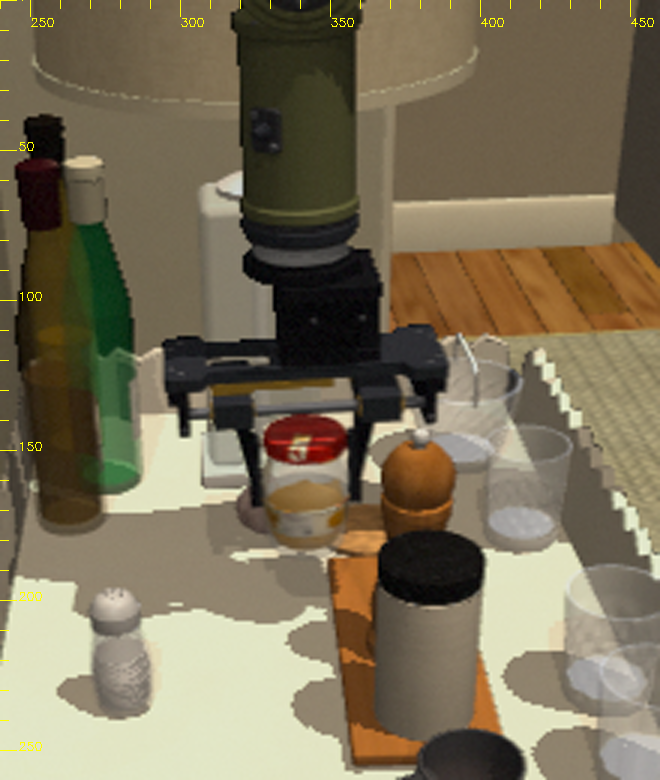

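View pics/t23.png

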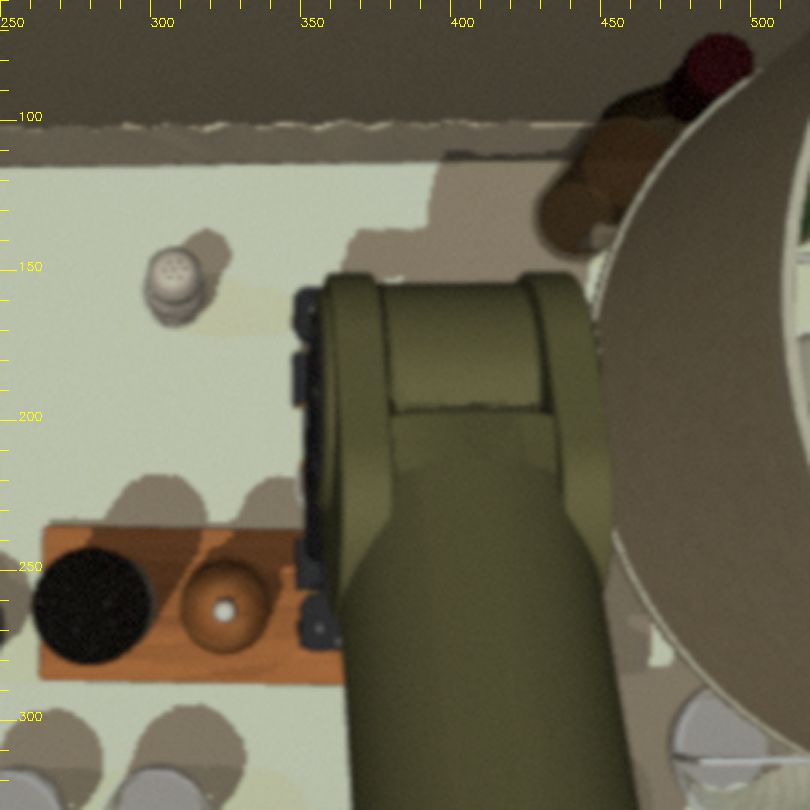

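Emit:
{"name": "step_arm", "arguments": {
  "series": [
    {"ax": -0.3,"ay": -0.1,"az": 0,"x": -0.04,"y": 0,"z": 0,"claw": 50},
    {"ax": -0.3,"ay": -0.1,"az": 0,"x": -0.078,"y": 0,"z": 0,"claw": 50},
    {"ax": -0.3,"ay": -0.1,"az": 0,"x": -0.078,"y": 0,"z": -0.015,"claw": 50},
    {"ax": -0.3,"ay": -0.1,"az": 0,"x": -0.078,"y": 0,"z": -0.035,"claw": 50},
    {"ax": -0.3,"ay": -0.1,"az": 0,"x": -0.078,"y": 0,"z": -0.045,"claw": 50},
    {"ax": -0.3,"ay": -0.1,"az": 0,"x": -0.078,"y": 0,"z": -0.049,"claw": 50},
    {"ax": -0.3,"ay": -0.1,"az": 0,"x": -0.078,"y": 0,"z": -0.051,"claw": 50},
    {"ax": -0.3,"ay": -0.1,"az": 0,"x": -0.078,"y": 0,"z": -0.051,"claw": 50}
  ]
}}

```text
time_s: 20.45
tool_pos: [0.4408, -0.0182, 0.0341]
tool_rot: [-179.9, -0.0, 90.0]
force: [-6.0, -0.5, 6.7]
grip_width: 0.0617
```

```bash
python3 -c "
from h import *
st()
crop('side','s24.png',290,60,430,260,4)
st()"
```

```text
t 20.45 q [-6.4, 2.597, 5.468, 122.726, -0.362, 54.819, -0.758] p [0.4408, -0.0182, 0.0341] rpy [-179.87, -0.05, 89.97] F [-6.  -0.5  6.7] w 0.0617
t 20.5 q [-6.399, 2.59, 5.469, 122.733, -0.36, 54.807, -0.757] p [0.4408, -0.0182, 0.0341] rpy [-179.88, -0.05, 89.97] F [-5.8 -0.8  6.9] w 0.0616
```

View pics/s24.png

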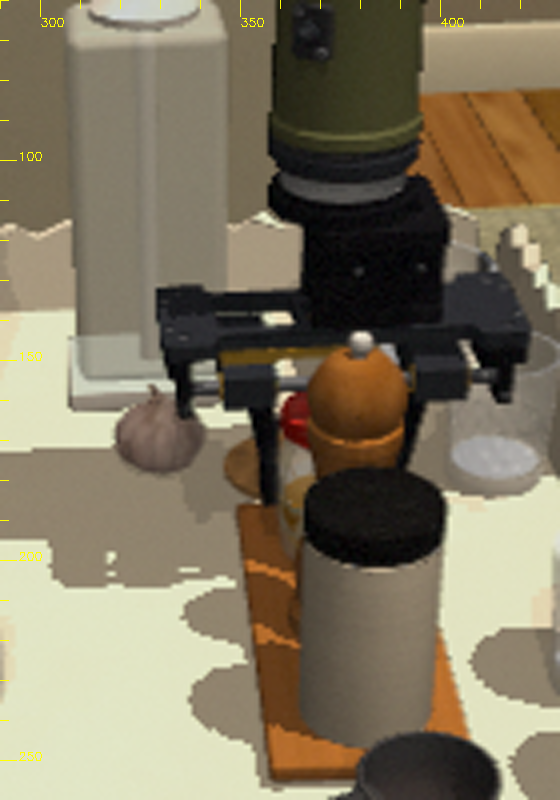

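Contact on the board; release, rise, look.

Emit:
{"name": "step_arm", "arguments": {
  "series": [
    {"ax": 0,"ay": 0,"az": 0,"x": 0,"y": 0,"z": 0.001,"claw": 73},
    {"ax": 0,"ay": 0,"az": 0,"x": 0,"y": 0,"z": 0.001,"claw": 85},
    {"ax": 0,"ay": 0,"az": 0,"x": 0,"y": 0,"z": 0.001,"claw": 100},
    {"ax": 0,"ay": 0,"az": 0,"x": 0,"y": 0,"z": 0.001,"claw": 100},
    {"ax": 0,"ay": 0,"az": 0,"x": 0,"y": 0,"z": 0.001,"claw": 100},
    {"ax": 0,"ay": 0,"az": 0,"x": 0,"y": 0,"z": 0.001,"claw": 100},
    {"ax": 0,"ay": 0,"az": 0,"x": 0,"y": 0,"z": 0.03,"claw": 100},
    {"ax": 0,"ay": 0,"az": 0,"x": 0,"y": 0,"z": 0.07,"claw": 100},
    {"ax": 0,"ay": 0,"az": 0,"x": 0.03,"y": 0,"z": 0.1,"claw": 100},
    {"ax": 0,"ay": 0,"az": 0,"x": 0.07,"y": 0.005,"z": 0.12,"claw": 100},
    {"ax": 0,"ay": 0,"az": 0,"x": 0.11,"y": 0.03,"z": 0.12,"claw": 100},
    {"ax": 0,"ay": 0,"az": 0,"x": 0.15,"y": 0.06,"z": 0.12,"claw": 100}
  ]
}}

```text
time_s: 21.7
tool_pos: [0.5934, 0.0411, 0.1543]
tool_rot: [179.8, -0.0, 89.8]
force: [0.0, -0.5, 0.8]
grip_width: 0.087
```

```bash
python3 -c "
from h import *
st()
crop('side','s25.png',240,120,440,270,4)
crop('top','t25.png',230,100,440,300,3)
st()"
```

```text
t 21.7 q [-9.831, 13.157, 3.855, 95.601, -0.952, 71.092, -5.982] p [0.5934, 0.0411, 0.1543] rpy [179.82, -0.04, 89.79] F [ 0.  -0.5  0.8] w 0.087
t 21.8 q [-10.05, 13.548, 3.501, 95.472, -1.099, 70.952, -5.931] p [0.5943, 0.0482, 0.1512] rpy [179.97, -0.22, 90.36] F [-1.4  0.1  0.3] w 0.087
```

View pics/s25.png

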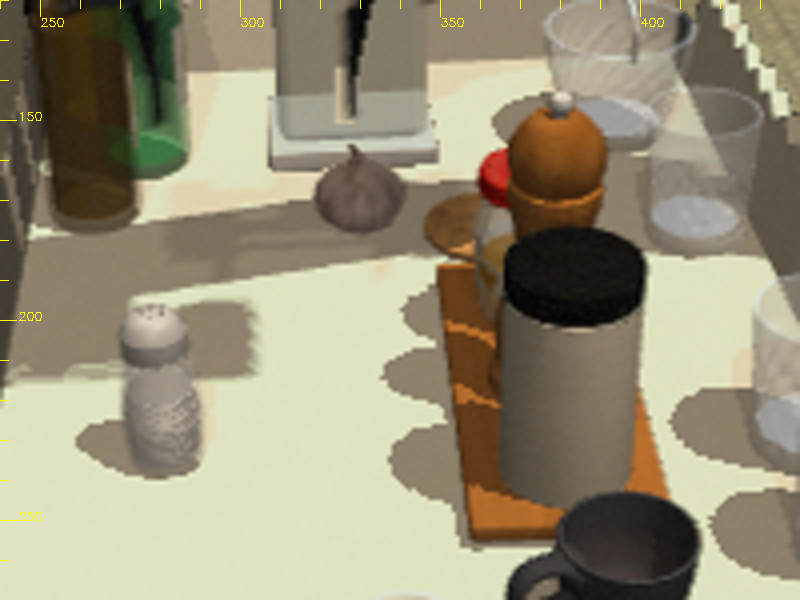

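View pics/t25.png

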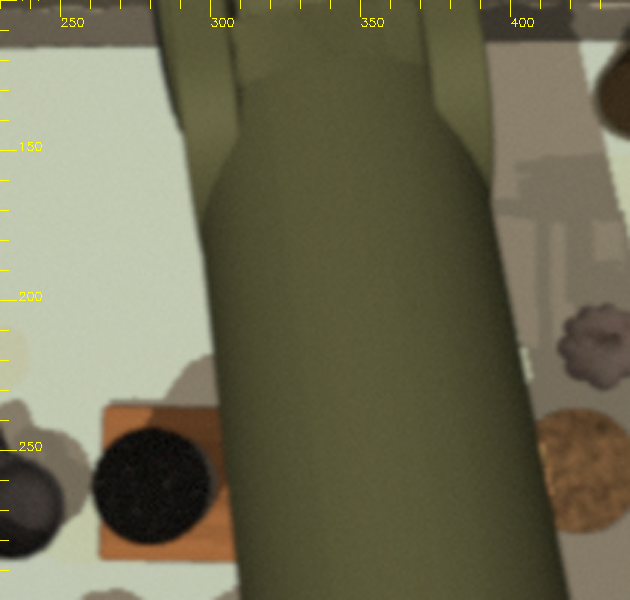

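```bash
python3 -c "
from h import *
st();go([.6435,.0778,.12],[160,0,90])"
```

```text
t 21.8 q [-10.05, 13.548, 3.501, 95.472, -1.099, 70.952, -5.931] p [0.5943, 0.0482, 0.1512] rpy [179.97, -0.22, 90.36] F [-1.4  0.1  0.3] w 0.087
shift [0.0492, 0.0296, -0.0312] rotvec [-0.16, -19.97, -0.39]
```

Emit:
{"name": "step_arm", "arguments": {
  "series": [
    {"ax": -4,"ay": 0.2,"az": -0.3,"x": 0.015,"y": 0.009,"z": -0.005,"claw": 75},
    {"ax": -8,"ay": 0.2,"az": -0.3,"x": 0.03,"y": 0.018,"z": -0.01,"claw": 75},
    {"ax": -12,"ay": 0.2,"az": -0.3,"x": 0.045,"y": 0.027,"z": -0.02,"claw": 75},
    {"ax": -16,"ay": 0.2,"az": -0.3,"x": 0.052,"y": 0.033,"z": -0.03,"claw": 75},
    {"ax": -20,"ay": 0.2,"az": -0.3,"x": 0.052,"y": 0.036,"z": -0.035,"claw": 75},
    {"ax": -20,"ay": 0.2,"az": -0.3,"x": 0.052,"y": 0.036,"z": -0.035,"claw": 75},
    {"ax": -20,"ay": 0.2,"az": -0.3,"x": 0.052,"y": 0.036,"z": -0.035,"claw": 75}
  ]
}}

```text
time_s: 22.5
tool_pos: [0.6426, 0.078, 0.1176]
tool_rot: [-179.8, 19.9, 89.8]
force: [-0.5, -0.6, 0.3]
grip_width: 0.0654
```

```bash
python3 -c "
from h import *
crop('side','s26.png',220,30,380,250,4)
st()
o=status.get_obs();M=R.from_euler('xyz',o['tool_rot'],degrees=True).as_matrix();u=-M[:,2];T=o['tool_pos'];print(u.round(3),M[:,1].round(3))
for n,b in(('axis',.024*u),('z',np.array([0,0,.024])),('none',0*u)):
  print(n,[proj('side',T-.008*u+b+s*M[:,1]*o['grip_width']/2).round(1).tolist() for s in(1,-1)])
"
```

```text
t 22.55 q [-23.163, 25.363, 3.993, 86.56, 17.499, 75.859, -25.31] p [0.6431, 0.0766, 0.1185] rpy [-179.9, 19.92, 89.62] F [ 1.6 -1.4  0.5] w 0.0654
[0.004 0.341 0.94 ] [ 1.    -0.007 -0.002]
axis [[260.9, 178.4], [294.7, 176.9]]
z [[261.1, 175.6], [294.7, 174.2]]
none [[262.2, 186.2], [295.3, 184.8]]
```

View pics/s26.png

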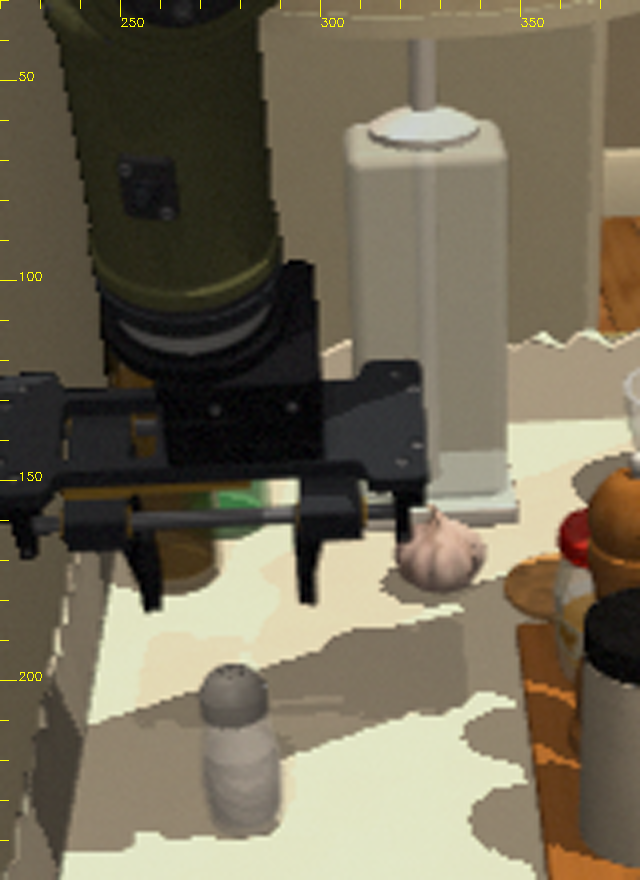

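Emit:
{"name": "step_arm", "arguments": {
  "series": [
    {"ax": 0,"ay": 0,"az": 0.2,"x": 0.0005,"y": -0.003,"z": -0.02,"claw": 75},
    {"ax": 0,"ay": 0,"az": 0.2,"x": 0.0005,"y": -0.003,"z": -0.05,"claw": 75},
    {"ax": 0,"ay": 0,"az": 0.2,"x": 0.0005,"y": -0.003,"z": -0.08,"claw": 75},
    {"ax": 0,"ay": 0,"az": 0.2,"x": 0.0005,"y": -0.003,"z": -0.095,"claw": 75},
    {"ax": 0,"ay": 0,"az": 0.2,"x": 0.0005,"y": -0.003,"z": -0.095,"claw": 75},
    {"ax": 0,"ay": 0,"az": 0.2,"x": 0.0005,"y": -0.003,"z": -0.095,"claw": 75}
  ]
}}

```text
time_s: 23.15
tool_pos: [0.6444, 0.0742, 0.0244]
tool_rot: [-180.0, 19.9, 89.8]
force: [-0.2, -0.7, 1.3]
grip_width: 0.065
```

```bash
python3 -c "
from h import *
st()
crop('side','s27.png',220,80,380,250,4)
st()"
```

```text
t 23.15 q [-22.984, 30.48, 4.015, 90.786, 18.203, 66.795, -28.006] p [0.6444, 0.0742, 0.0244] rpy [-179.98, 19.93, 89.8] F [-0.2 -0.7  1.3] w 0.065
t 23.2 q [-23.001, 30.45, 4.006, 90.748, 18.204, 66.79, -28.015] p [0.6449, 0.0747, 0.025] rpy [179.94, 19.9, 89.79] F [ 1.2  0.5 -0. ] w 0.0651
```

View pics/s27.png

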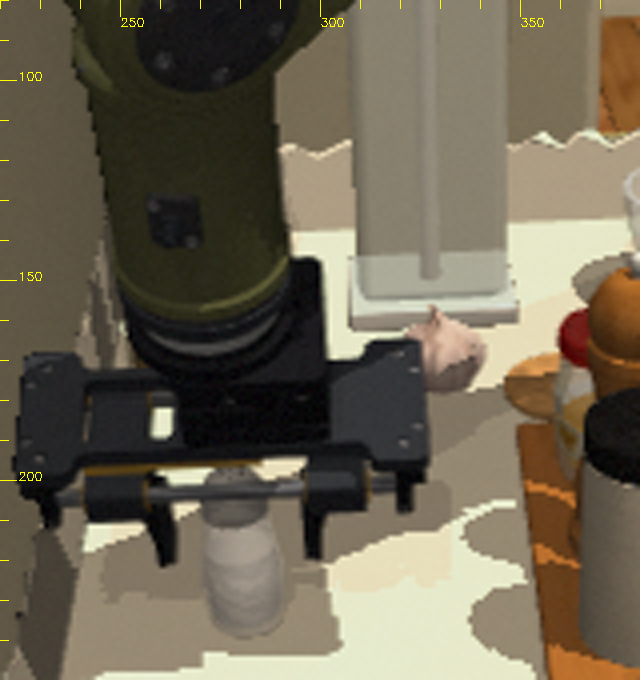

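Emit:
{"name": "step_arm", "arguments": {
  "series": [
    {"ax": 0,"ay": 0,"az": 0,"x": 0,"y": 0,"z": 0,"claw": 60},
    {"ax": 0,"ay": 0,"az": 0,"x": 0,"y": 0,"z": 0,"claw": 50},
    {"ax": 0,"ay": 0,"az": 0,"x": 0,"y": 0,"z": 0,"claw": 30},
    {"ax": 0,"ay": 0,"az": 0,"x": 0,"y": 0,"z": 0,"claw": 20},
    {"ax": 0,"ay": 0,"az": 0,"x": 0,"y": 0,"z": 0,"claw": 20}
  ],
  "squeeze": 15
}}

```text
time_s: 23.7
tool_pos: [0.6441, 0.0752, 0.0233]
tool_rot: [-179.9, 19.9, 89.9]
force: [0.4, 0.4, 1.1]
grip_width: 0.039
```

```bash
python3 -c "
from h import *
st()
crop('side','s28.png',220,80,380,250,4)
st()"
```

```text
t 23.7 q [-23.05, 30.545, 3.983, 90.826, 18.215, 66.728, -28.038] p [0.6441, 0.0752, 0.0233] rpy [-179.95, 19.93, 89.9] F [0.4 0.4 1.1] w 0.039
t 23.75 q [-23.052, 30.548, 3.985, 90.826, 18.214, 66.73, -28.039] p [0.644, 0.0751, 0.0233] rpy [-179.94, 19.93, 89.9] F [ 1.  -0.   0.7] w 0.0386
```

View pics/s28.png

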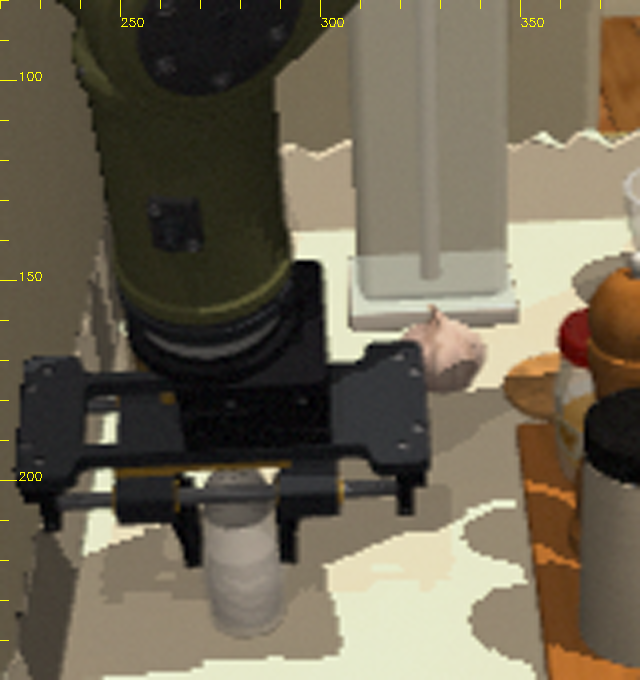

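```bash
python3 -c "
from h import *
print(tri((422,256),(361.8,176)),atz('side',362,176,.006),atz('top',421.8,255.7,.006))
a=cv2.imread('pics/top0.png');crop('top','t0e.png',385,190,465,290,8,a)
a=cv2.imread('pics/side0.png');crop('side','s0e.png',335,155,395,195,10,a)
"
```

```text
(array([ 0.45 , -0.135,  0.005]), np.float64(0.0015)) [ 0.45074828 -0.13343012  0.006     ] [ 0.45007341 -0.13456216  0.006     ]
```

View pics/t0e.png

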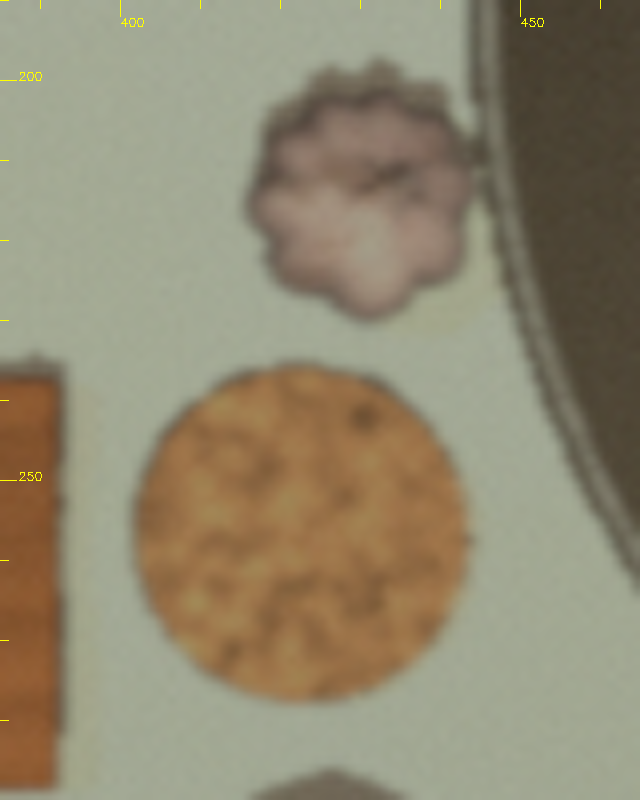

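View pics/s0e.png

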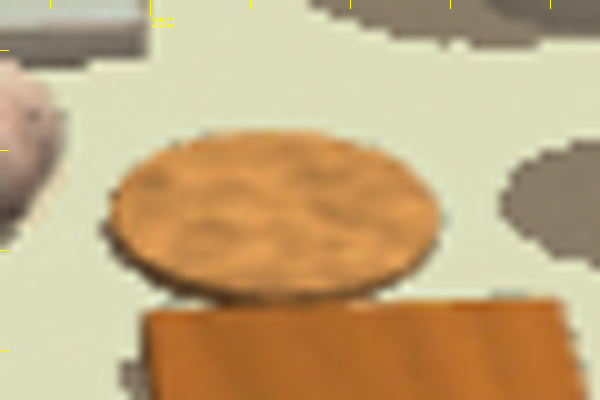

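Emit:
{"name": "step_arm", "arguments": {
  "series": [
    {"ax": 0,"ay": 0,"az": 0,"x": 0,"y": 0,"z": 0.02,"claw": 20},
    {"ax": 0,"ay": 0,"az": 0,"x": 0,"y": 0,"z": 0.05,"claw": 20},
    {"ax": 0,"ay": 0,"az": 0,"x": 0,"y": 0,"z": 0.09,"claw": 20},
    {"ax": 0,"ay": 0,"az": 0,"x": -0.01,"y": -0.01,"z": 0.1,"claw": 20},
    {"ax": 0,"ay": 0,"az": 0,"x": -0.03,"y": -0.035,"z": 0.1,"claw": 20},
    {"ax": 0,"ay": 0,"az": 0,"x": -0.06,"y": -0.068,"z": 0.1,"claw": 20},
    {"ax": 0,"ay": 0,"az": 0,"x": -0.09,"y": -0.103,"z": 0.1,"claw": 20},
    {"ax": 0,"ay": 0,"az": 0,"x": -0.09,"y": -0.103,"z": 0.1,"claw": 20},
    {"ax": 0,"ay": 0,"az": 0,"x": -0.09,"y": -0.103,"z": 0.1,"claw": 20}
  ]
}}

```text
time_s: 24.65
tool_pos: [0.5527, -0.0289, 0.1229]
tool_rot: [-179.9, 19.9, 89.8]
force: [0.7, 1.3, -0.6]
grip_width: 0.0386
```

```bash
python3 -c "
from h import *
st()
crop('side','s29.png',240,0,460,250,3)
st()"
```

```text
t 24.65 q [-18.531, 12.211, 6.017, 103.379, 19.269, 70.26, -20.319] p [0.5527, -0.0289, 0.1229] rpy [-179.87, 19.91, 89.79] F [ 0.7  1.3 -0.6] w 0.0386
t 24.7 q [-18.583, 12.282, 5.946, 103.266, 19.257, 70.248, -20.322] p [0.5537, -0.0274, 0.1231] rpy [-179.92, 19.88, 89.89] F [ 0.3  1.1 -1.7] w 0.0386
```

View pics/s29.png

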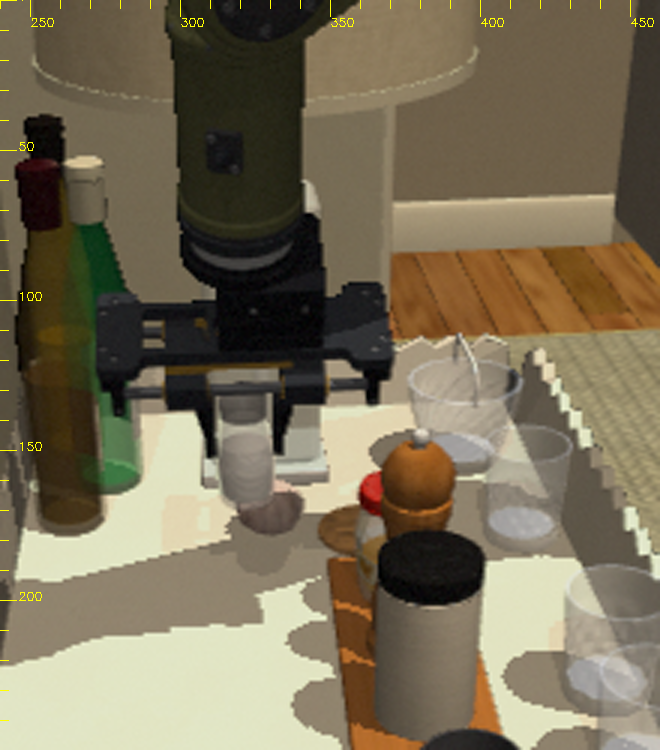

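Emit:
{"name": "step_arm", "arguments": {
  "series": [
    {"ax": 0,"ay": 0,"az": 0,"x": -0.025,"y": -0.028,"z": -0.01,"claw": 20},
    {"ax": 0,"ay": 0,"az": 0,"x": -0.05,"y": -0.056,"z": -0.025,"claw": 20},
    {"ax": 0,"ay": 0,"az": 0,"x": -0.075,"y": -0.085,"z": -0.045,"claw": 20},
    {"ax": 0,"ay": 0,"az": 0,"x": -0.097,"y": -0.109,"z": -0.06,"claw": 20},
    {"ax": 0,"ay": 0,"az": 0,"x": -0.104,"y": -0.117,"z": -0.07,"claw": 20},
    {"ax": 0,"ay": 0,"az": 0,"x": -0.104,"y": -0.117,"z": -0.075,"claw": 20},
    {"ax": 0,"ay": 0,"az": 0,"x": -0.104,"y": -0.117,"z": -0.075,"claw": 20},
    {"ax": 0,"ay": 0,"az": 0,"x": -0.104,"y": -0.117,"z": -0.075,"claw": 20}
  ]
}}

```text
time_s: 25.5
tool_pos: [0.4518, -0.1434, 0.0486]
tool_rot: [-180.0, 19.9, 90.0]
force: [1.1, -0.1, -0.9]
grip_width: 0.0384
```

```bash
python3 -c "
from h import *
st()
crop('side','s30.png',280,0,440,220,4)
crop('top','t30.png',300,100,560,360,3)
st()"
```

```text
t 25.5 q [-12.05, 4.422, 10.534, 122.06, 23.145, 56.401, -14.923] p [0.4518, -0.1434, 0.0486] rpy [-179.99, 19.93, 90.02] F [ 1.1 -0.1 -0.9] w 0.0384
t 25.6 q [-12.037, 4.384, 10.566, 122.098, 23.156, 56.411, -14.918] p [0.4513, -0.1438, 0.0486] rpy [-179.98, 19.93, 89.99] F [ 1.6 -0.8 -0.9] w 0.0386
```

View pics/s30.png

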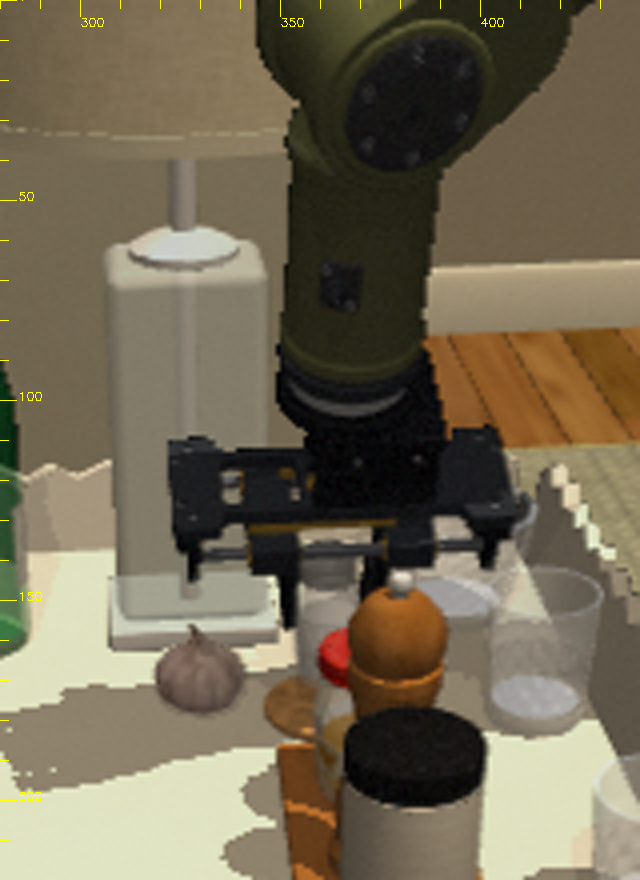

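View pics/t30.png

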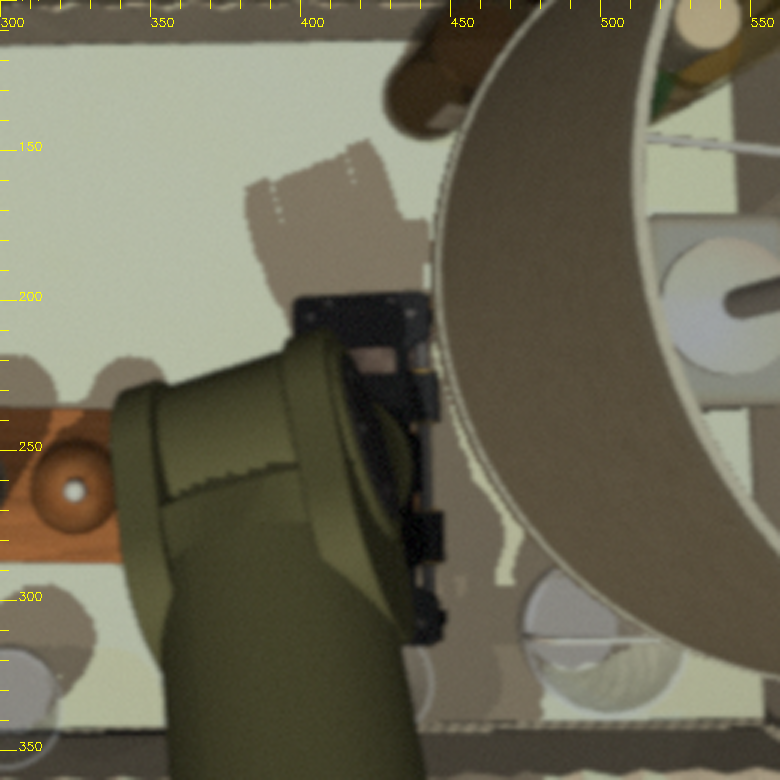

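Emit:
{"name": "step_arm", "arguments": {
  "series": [
    {"ax": 0,"ay": 0,"az": 0,"x": -0.001,"y": -0.001,"z": -0.01,"claw": 20},
    {"ax": 0,"ay": 0,"az": 0,"x": -0.001,"y": -0.001,"z": -0.016,"claw": 20},
    {"ax": 0,"ay": 0,"az": 0,"x": -0.001,"y": -0.001,"z": -0.019,"claw": 20},
    {"ax": 0,"ay": 0,"az": 0,"x": -0.001,"y": -0.001,"z": -0.02,"claw": 20},
    {"ax": 0,"ay": 0,"az": 0,"x": -0.001,"y": -0.001,"z": -0.02,"claw": 20},
    {"ax": 0,"ay": 0,"az": 0,"x": -0.001,"y": -0.001,"z": -0.02,"claw": 20}
  ]
}}

```text
time_s: 26.2
tool_pos: [0.4483, -0.1464, 0.029]
tool_rot: [-179.8, 20.0, 89.9]
force: [-3.4, 1.6, 10.6]
grip_width: 0.0387
```

```bash
python3 -c "
from h import *
st()
crop('side','s31.png',320,100,420,200,6)
st()"
```

```text
t 26.2 q [-11.869, 5.997, 10.747, 123.161, 23.574, 54.025, -15.807] p [0.4483, -0.1464, 0.029] rpy [-179.8, 20.01, 89.89] F [-3.4  1.6 10.6] w 0.0387
t 26.25 q [-11.87, 5.991, 10.746, 123.163, 23.574, 54.023, -15.81] p [0.4483, -0.1463, 0.029] rpy [-179.81, 20.01, 89.89] F [-4.   2.9 10.7] w 0.0386
```

View pics/s31.png

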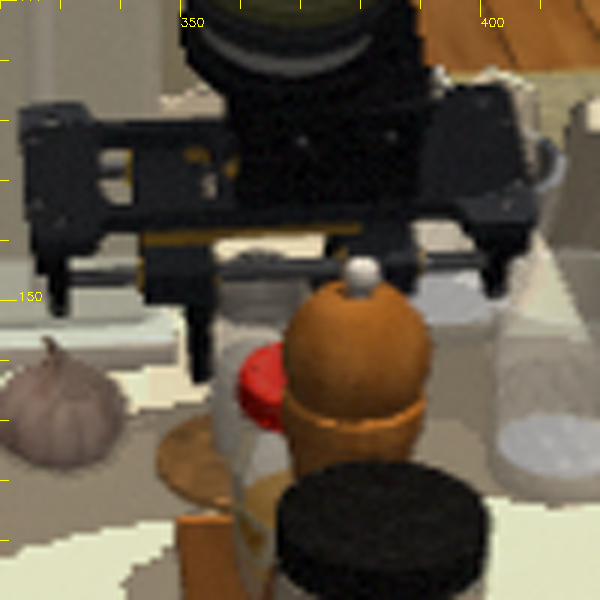

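Emit:
{"name": "step_arm", "arguments": {
  "series": [
    {"ax": 0,"ay": 0,"az": 0,"x": 0.001,"y": 0.001,"z": 0.001,"claw": 20},
    {"ax": 0,"ay": 0,"az": 0,"x": 0.001,"y": 0.001,"z": 0.001,"claw": 20},
    {"ax": 0,"ay": 0,"az": 0,"x": 0.001,"y": 0.001,"z": 0.001,"claw": 48},
    {"ax": 0,"ay": 0,"az": 0,"x": 0.001,"y": 0.001,"z": 0.001,"claw": 55},
    {"ax": 0,"ay": 0,"az": 0,"x": 0.001,"y": 0.001,"z": 0.001,"claw": 63},
    {"ax": 0,"ay": 0,"az": 0,"x": 0.001,"y": 0.001,"z": 0.001,"claw": 63},
    {"ax": 0,"ay": 0,"az": 0,"x": 0.001,"y": 0.001,"z": 0.001,"claw": 63}
  ]
}}

```text
time_s: 26.95
tool_pos: [0.4496, -0.1449, 0.0289]
tool_rot: [-179.9, 19.9, 89.9]
force: [0.1, 0.6, 0.8]
grip_width: 0.054
```

```bash
python3 -c "
from h import *
st()
crop('side','s32.png',320,100,420,200,6)
st()"
```

```text
t 26.95 q [-11.936, 6.076, 10.693, 123.064, 23.48, 53.975, -15.845] p [0.4496, -0.1449, 0.0289] rpy [-179.88, 19.93, 89.91] F [0.1 0.6 0.8] w 0.054
t 27.0 q [-11.936, 6.074, 10.693, 123.066, 23.48, 53.978, -15.845] p [0.4496, -0.1449, 0.0289] rpy [-179.88, 19.93, 89.91] F [-0.3  0.5  0.9] w 0.0543
```

View pics/s32.png

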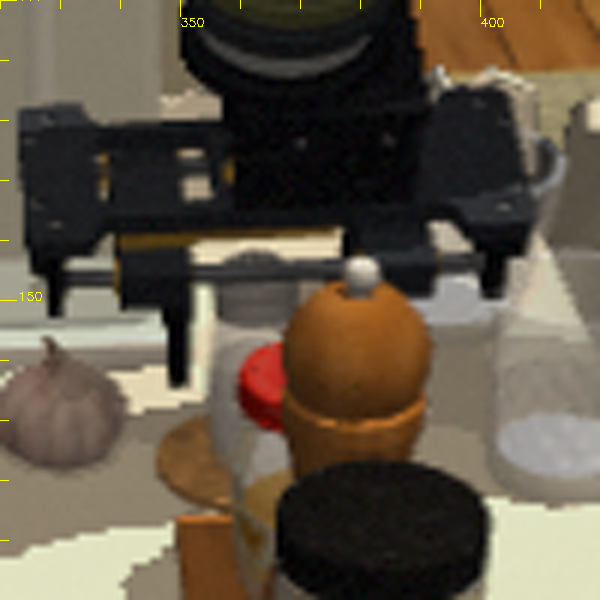

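Emit:
{"name": "step_arm", "arguments": {
  "series": [
    {"ax": 0,"ay": 0,"az": 0,"x": 0,"y": 0.012,"z": 0.033,"claw": 63},
    {"ax": 0,"ay": 0,"az": 0,"x": 0,"y": 0.025,"z": 0.068,"claw": 63},
    {"ax": 0,"ay": 0,"az": 0,"x": 0,"y": 0.04,"z": 0.11,"claw": 75},
    {"ax": 0,"ay": 0,"az": 0,"x": 0,"y": 0.06,"z": 0.155,"claw": 100},
    {"ax": 0,"ay": 0,"az": 0,"x": 0,"y": 0.09,"z": 0.185,"claw": 100},
    {"ax": 0,"ay": 0,"az": 0,"x": -0.005,"y": 0.135,"z": 0.185,"claw": 100},
    {"ax": 5,"ay": 0,"az": 0,"x": -0.005,"y": 0.18,"z": 0.185,"claw": 100},
    {"ax": 10,"ay": 0,"az": 0,"x": -0.005,"y": 0.22,"z": 0.185,"claw": 100},
    {"ax": 15,"ay": 0,"az": 0,"x": -0.005,"y": 0.255,"z": 0.17,"claw": 100},
    {"ax": 20,"ay": 0,"az": 0,"x": -0.005,"y": 0.277,"z": 0.14,"claw": 100},
    {"ax": 20,"ay": 0,"az": 0,"x": -0.005,"y": 0.277,"z": 0.12,"claw": 100},
    {"ax": 20,"ay": 0,"az": 0,"x": -0.005,"y": 0.277,"z": 0.12,"claw": 100}
  ]
}}

```text
time_s: 28.2
tool_pos: [0.4423, 0.1311, 0.1462]
tool_rot: [-179.5, 0.1, 89.9]
force: [-1.8, 0.0, -0.1]
grip_width: 0.087
```

```bash
python3 -c "
from h import *
st()
crop('side','s33.png',260,80,460,270,4)
crop('top','t33.png',230,140,460,300,3)
st();go([.4445,.132,.069],[180,0,90])"
```

```text
t 28.2 q [-21.718, -1.913, 1.956, 113.002, -0.032, 69.364, -19.853] p [0.4423, 0.1311, 0.1462] rpy [-179.54, 0.07, 89.9] F [-1.8  0.  -0.1] w 0.087
t 28.3 q [-21.718, -2.019, 1.943, 112.74, -0.026, 69.422, -19.857] p [0.4446, 0.1319, 0.1493] rpy [-179.83, -0.04, 89.91] F [ 0.4 -0.   0.4] w 0.0872
shift [-0.0001, 0.0001, -0.0803] rotvec [-0.04, -0.17, 0.09]
```

View pics/s33.png

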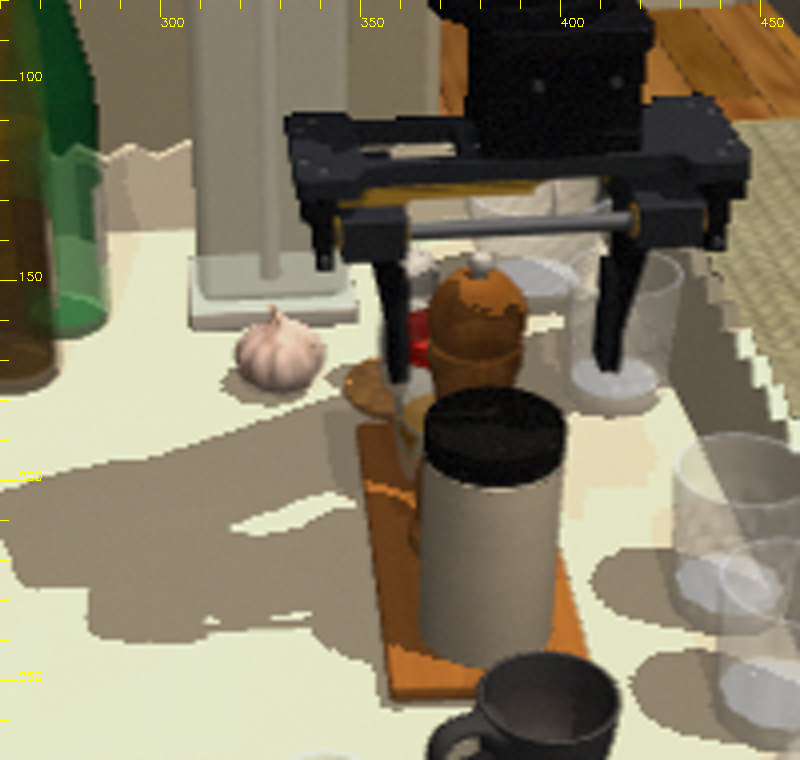

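View pics/t33.png

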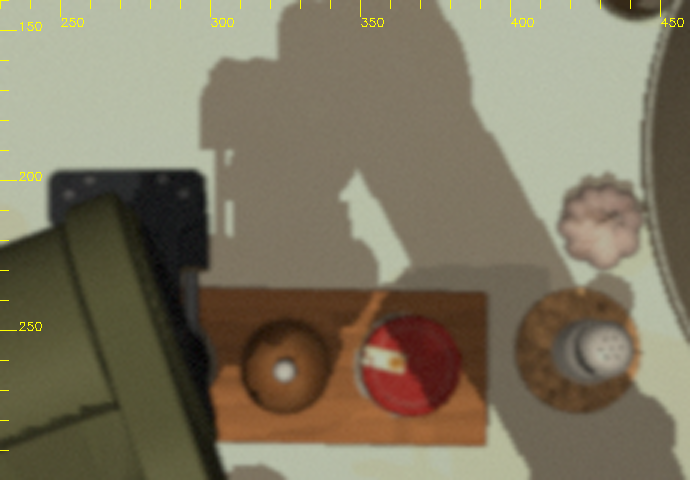

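```bash
python3 -c "
from h import *
print(atz('top',431.2,255.5,.094),atz('top',431.7,255.8,.09),proj('top',[.45,-.1345,.094]))
crop('top','t34.png',390,220,460,290,9)
crop('side','s34.png',330,120,400,200,8)
"
```

```text
[ 0.45033531 -0.13398036  0.094     ] [ 0.44978362 -0.13571636  0.09      ] [431.49855896 255.68534934]
```

View pics/t34.png

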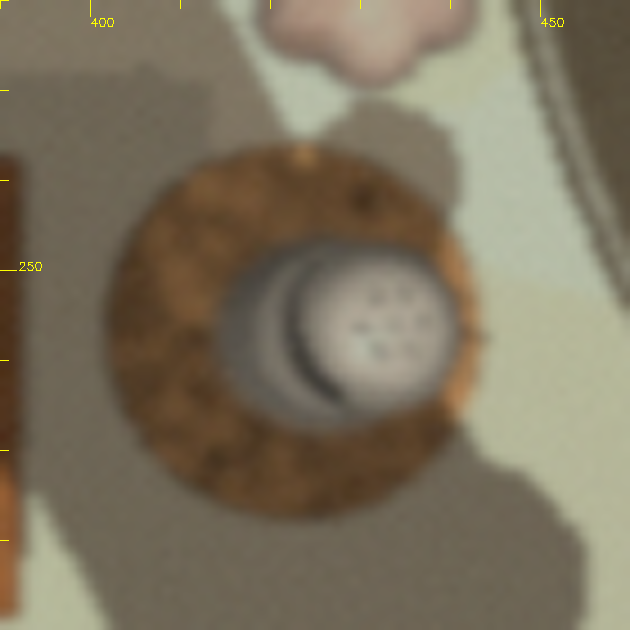

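View pics/s34.png

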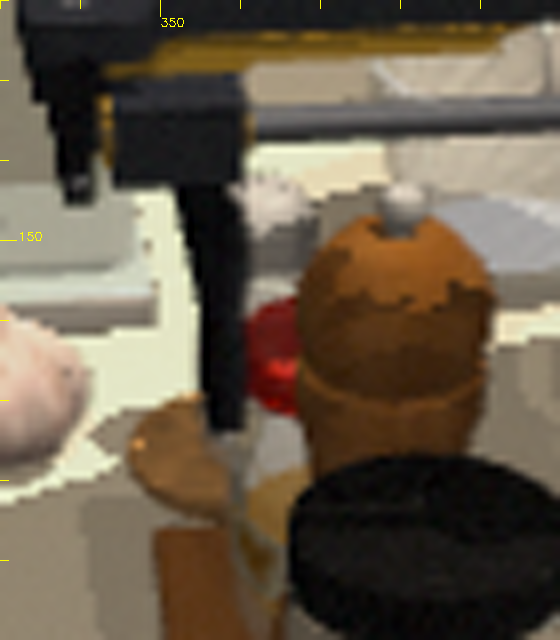

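Emit:
{"name": "step_arm", "arguments": {
  "series": [
    {"ax": 0,"ay": -0.1,"az": 0.1,"x": 0,"y": 0,"z": -0.03,"claw": 100},
    {"ax": 0,"ay": -0.1,"az": 0.1,"x": 0,"y": 0,"z": -0.06,"claw": 100},
    {"ax": 0,"ay": -0.1,"az": 0.1,"x": 0,"y": 0,"z": -0.08,"claw": 100},
    {"ax": 0,"ay": -0.1,"az": 0.1,"x": 0,"y": 0,"z": -0.08,"claw": 100},
    {"ax": 0,"ay": -0.1,"az": 0.1,"x": 0,"y": 0,"z": -0.08,"claw": 100},
    {"ax": 0,"ay": -0.1,"az": 0.1,"x": 0,"y": 0,"z": -0.08,"claw": 80},
    {"ax": 0,"ay": -0.1,"az": 0.1,"x": 0,"y": 0,"z": -0.08,"claw": 50},
    {"ax": 0,"ay": -0.1,"az": 0.1,"x": 0,"y": 0,"z": -0.08,"claw": 50},
    {"ax": 0,"ay": -0.1,"az": 0.1,"x": 0,"y": 0,"z": -0.08,"claw": 50},
    {"ax": 0,"ay": -0.1,"az": 0.1,"x": 0,"y": 0,"z": -0.08,"claw": 50}
  ],
  "squeeze": 25
}}

```text
time_s: 29.4
tool_pos: [0.4449, 0.1323, 0.0697]
tool_rot: [-180.0, -0.1, 90.0]
force: [-1.1, 0.3, 4.1]
grip_width: 0.0663
```

```bash
python3 -c "
from h import *
st();go([.6428,.1522,.058],[180,0,90])"
```

```text
t 29.4 q [-21.688, 2.571, 1.966, 118.0, -0.2, 59.404, -19.615] p [0.4449, 0.1323, 0.0697] rpy [-180.0, -0.09, 90.01] F [-1.1  0.3  4.1] w 0.0663
shift [0.1979, 0.0199, -0.0117] rotvec [-0.09, -0.0, -0.01]
```

Emit:
{"name": "step_arm", "arguments": {
  "series": [
    {"ax": 0,"ay": 0,"az": 0,"x": 0,"y": 0,"z": 0.025,"claw": 50},
    {"ax": 0,"ay": 0,"az": 0,"x": 0.01,"y": 0,"z": 0.05,"claw": 50},
    {"ax": 0,"ay": 0,"az": 0,"x": 0.04,"y": 0.003,"z": 0.055,"claw": 50},
    {"ax": 0,"ay": 0,"az": 0,"x": 0.085,"y": 0.01,"z": 0.055,"claw": 50},
    {"ax": 0,"ay": 0,"az": 0,"x": 0.13,"y": 0.015,"z": 0.055,"claw": 50},
    {"ax": 0,"ay": 0,"az": 0,"x": 0.17,"y": 0.02,"z": 0.05,"claw": 50},
    {"ax": 0,"ay": 0,"az": 0,"x": 0.19,"y": 0.02,"z": 0.03,"claw": 50},
    {"ax": 0,"ay": 0,"az": 0,"x": 0.198,"y": 0.02,"z": 0.01,"claw": 50},
    {"ax": 0,"ay": 0,"az": 0,"x": 0.198,"y": 0.02,"z": -0.005,"claw": 50},
    {"ax": 0,"ay": 0,"az": 0,"x": 0.198,"y": 0.02,"z": -0.01,"claw": 50},
    {"ax": 0,"ay": 0,"az": 0,"x": 0.198,"y": 0.02,"z": -0.01,"claw": 50},
    {"ax": 0,"ay": 0,"az": 0,"x": 0.198,"y": 0.02,"z": -0.01,"claw": 50}
  ]
}}

```text
time_s: 30.6
tool_pos: [0.6425, 0.1524, 0.06]
tool_rot: [180.0, -0.1, 90.0]
force: [-0.3, 0.4, -2.4]
grip_width: 0.0665
```

```bash
python3 -c "
from h import *
st();
crop('side','s35.png',220,90,380,270,4)
st();go([.6428,.1522,.0535],[180,0,90])"
```

```text
t 30.6 q [-18.99, 25.201, 4.364, 91.133, -2.164, 63.718, -14.055] p [0.6425, 0.1524, 0.06] rpy [179.99, -0.09, 90.03] F [-0.3  0.4 -2.4] w 0.0665
t 30.65 q [-18.986, 25.179, 4.37, 91.106, -2.164, 63.714, -14.05] p [0.6429, 0.1524, 0.0604] rpy [179.94, -0.1, 90.02] F [-0.4  0.5 -0.6] w 0.0666
shift [-0.0001, -0.0002, -0.0069] rotvec [-0.1, 0.06, -0.02]
```

View pics/s35.png

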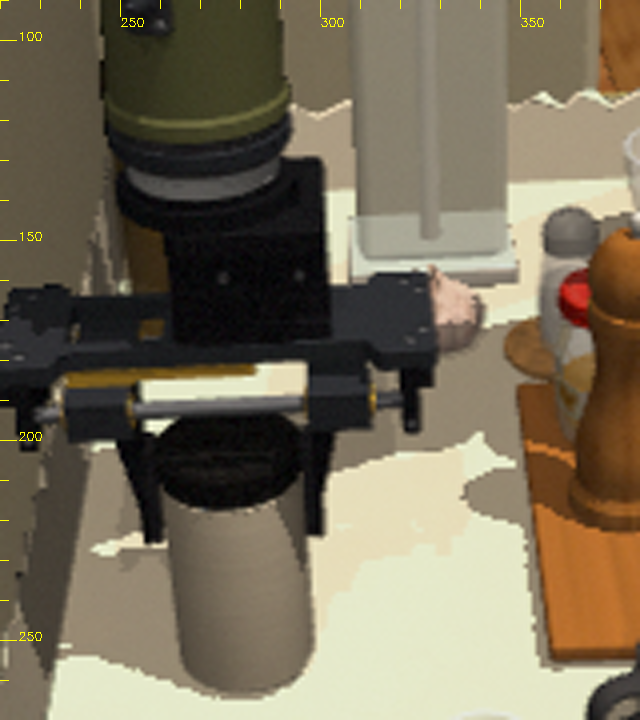

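Lower and release.

Emit:
{"name": "step_arm", "arguments": {
  "series": [
    {"ax": 0,"ay": 0,"az": 0,"x": 0,"y": 0,"z": -0.003,"claw": 50},
    {"ax": 0,"ay": 0,"az": 0,"x": 0,"y": 0,"z": -0.005,"claw": 50},
    {"ax": 0,"ay": 0,"az": 0,"x": 0,"y": 0,"z": -0.0065,"claw": 50},
    {"ax": 0,"ay": 0,"az": 0,"x": 0,"y": 0,"z": -0.0065,"claw": 50},
    {"ax": 0,"ay": 0,"az": 0,"x": 0,"y": 0,"z": -0.0065,"claw": 50}
  ]
}}

```text
time_s: 31.15
tool_pos: [0.643, 0.1524, 0.0548]
tool_rot: [180.0, -0.1, 90.0]
force: [-3.2, -0.6, 6.7]
grip_width: 0.0665
```

Emit:
{"name": "step_arm", "arguments": {
  "series": [
    {"ax": 0,"ay": 0,"az": 0,"x": 0,"y": 0,"z": 0,"claw": 78},
    {"ax": 0,"ay": 0,"az": 0,"x": 0,"y": 0,"z": 0,"claw": 85},
    {"ax": 0,"ay": 0,"az": 0,"x": 0,"y": 0,"z": 0,"claw": 100},
    {"ax": 0,"ay": 0,"az": 0,"x": 0,"y": 0,"z": 0,"claw": 100},
    {"ax": 0,"ay": 0,"az": 0,"x": 0,"y": 0,"z": 0,"claw": 100},
    {"ax": 0,"ay": 0,"az": 0,"x": 0,"y": 0,"z": 0,"claw": 100},
    {"ax": 0,"ay": 0,"az": 0,"x": 0,"y": 0,"z": 0.03,"claw": 100},
    {"ax": 0,"ay": 0,"az": 0,"x": 0,"y": 0,"z": 0.07,"claw": 100},
    {"ax": 0,"ay": 0,"az": 0,"x": 0,"y": 0,"z": 0.11,"claw": 100},
    {"ax": 0,"ay": 0,"az": 0,"x": -0.02,"y": -0.03,"z": 0.13,"claw": 100},
    {"ax": 0,"ay": 0,"az": 0,"x": -0.05,"y": -0.07,"z": 0.13,"claw": 100},
    {"ax": 0,"ay": 0,"az": 0,"x": -0.08,"y": -0.11,"z": 0.13,"claw": 100}
  ]
}}

```text
time_s: 32.35
tool_pos: [0.5623, 0.0412, 0.1834]
tool_rot: [179.9, -0.1, 90.1]
force: [-0.7, -0.9, 1.3]
grip_width: 0.0871
```

```bash
python3 -c "
from h import *
st();
crop('side','s36.png',240,150,400,270,5)
crop('top','t36.png',230,110,390,220,5)
st();go([.441,-.018,.16],[180,0,90])"
```

```text
t 32.35 q [-13.508, 8.447, 7.364, 97.793, -1.179, 73.76, -5.819] p [0.5623, 0.0412, 0.1834] rpy [179.93, -0.06, 90.08] F [-0.7 -0.9  1.3] w 0.0871
t 32.45 q [-13.281, 8.259, 7.718, 98.106, -1.034, 73.899, -5.886] p [0.5593, 0.0341, 0.1826] rpy [-179.83, 0.13, 89.47] F [ 0.  -0.2 -0.2] w 0.0871
shift [-0.1183, -0.0521, -0.0226] rotvec [0.13, -0.18, 0.53]
```

View pics/s36.png

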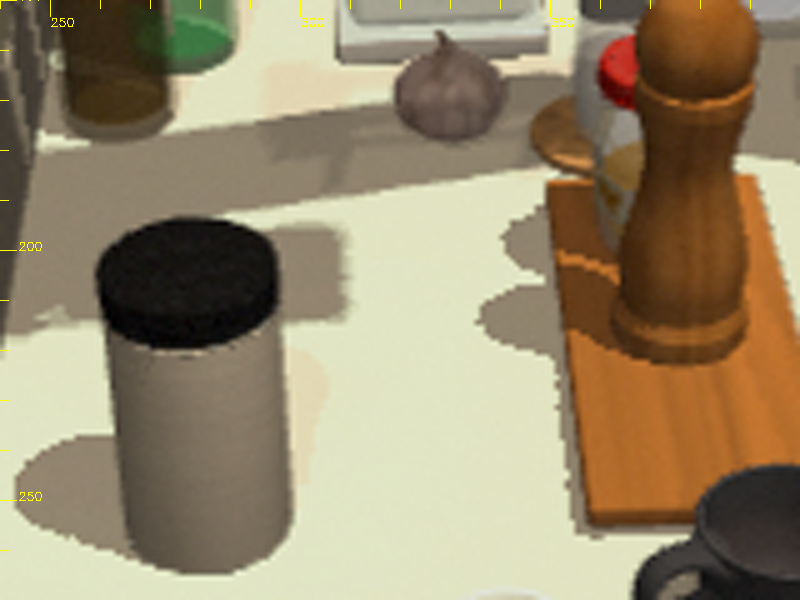

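View pics/t36.png

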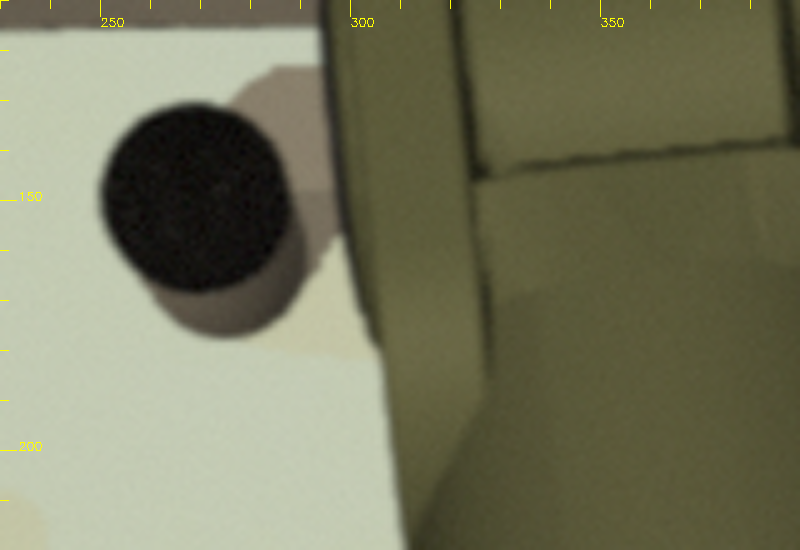

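Emit:
{"name": "step_arm", "arguments": {
  "series": [
    {"ax": 0,"ay": 0,"az": 0,"x": -0.035,"y": -0.018,"z": 0,"claw": 100},
    {"ax": 0,"ay": 0,"az": 0,"x": -0.07,"y": -0.04,"z": 0,"claw": 100},
    {"ax": 0,"ay": 0,"az": 0,"x": -0.105,"y": -0.055,"z": -0.01,"claw": 100},
    {"ax": 0,"ay": 0,"az": 0,"x": -0.122,"y": -0.06,"z": -0.024,"claw": 100},
    {"ax": 0,"ay": 0,"az": 0,"x": -0.122,"y": -0.06,"z": -0.03,"claw": 100},
    {"ax": 0,"ay": 0,"az": 0,"x": -0.122,"y": -0.06,"z": -0.03,"claw": 100}
  ]
}}

```text
time_s: 33.05
tool_pos: [0.4407, -0.0176, 0.1521]
tool_rot: [-179.9, -0.1, 90.0]
force: [0.6, 0.8, 0.6]
grip_width: 0.0869
```

```bash
python3 -c "
from h import *
st();
crop('side','s37.png',290,60,430,250,4)
st();go([.441,-.018,.0345],[180,0,90])"
```

```text
t 33.05 q [-10.673, -5.437, 9.076, 115.519, 0.831, 69.909, -1.904] p [0.4407, -0.0176, 0.1521] rpy [-179.94, -0.07, 90.02] F [0.6 0.8 0.6] w 0.0869
t 33.1 q [-10.689, -5.401, 9.064, 115.421, 0.833, 69.927, -1.907] p [0.4415, -0.0174, 0.1527] rpy [-179.99, -0.07, 90.04] F [ 1.  -0.   0.2] w 0.0868
shift [-0.0005, -0.0006, -0.1182] rotvec [-0.07, -0.01, -0.04]
```

View pics/s37.png

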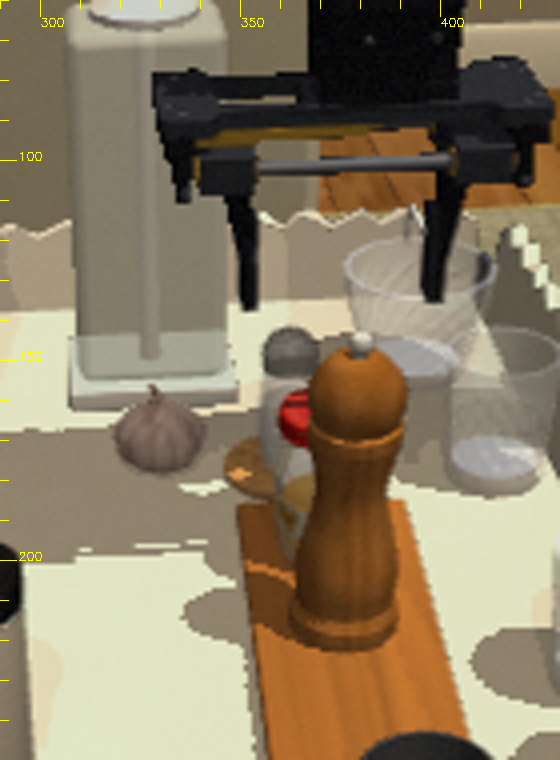

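Emit:
{"name": "step_arm", "arguments": {
  "series": [
    {"ax": 0,"ay": 0,"az": 0,"x": -0.0005,"y": -0.0005,"z": -0.04,"claw": 100},
    {"ax": 0,"ay": 0,"az": 0,"x": -0.0005,"y": -0.0005,"z": -0.08,"claw": 100},
    {"ax": 0,"ay": 0,"az": 0,"x": -0.0005,"y": -0.0005,"z": -0.11,"claw": 100},
    {"ax": 0,"ay": 0,"az": 0,"x": -0.0005,"y": -0.0005,"z": -0.119,"claw": 100},
    {"ax": 0,"ay": 0,"az": 0,"x": -0.0005,"y": -0.0005,"z": -0.119,"claw": 100},
    {"ax": 0,"ay": 0,"az": 0,"x": -0.0005,"y": -0.0005,"z": -0.119,"claw": 100},
    {"ax": 0,"ay": 0,"az": 0,"x": -0.0005,"y": -0.0005,"z": -0.119,"claw": 80},
    {"ax": 0,"ay": 0,"az": 0,"x": -0.0005,"y": -0.0005,"z": -0.119,"claw": 50},
    {"ax": 0,"ay": 0,"az": 0,"x": -0.0005,"y": -0.0005,"z": -0.119,"claw": 50},
    {"ax": 0,"ay": 0,"az": 0,"x": -0.0005,"y": -0.0005,"z": -0.119,"claw": 50},
    {"ax": 0,"ay": 0,"az": 0,"x": -0.0005,"y": -0.0005,"z": -0.119,"claw": 50}
  ],
  "squeeze": 25
}}

```text
time_s: 34.2
tool_pos: [0.4418, -0.0185, 0.0344]
tool_rot: [179.8, -0.1, 90.0]
force: [2.5, 0.3, 2.3]
grip_width: 0.0619
```

```bash
python3 -c "
from h import *
st();go([.646,.020,.0194],[180,0,90])"
```

```text
t 34.2 q [-10.428, 2.361, 9.624, 122.962, -0.564, 54.558, -0.481] p [0.4418, -0.0185, 0.0344] rpy [179.85, -0.07, 90.01] F [2.5 0.3 2.3] w 0.0619
shift [0.2042, 0.0385, -0.015] rotvec [-0.07, 0.15, -0.01]
```

Emit:
{"name": "step_arm", "arguments": {
  "series": [
    {"ax": 0,"ay": 0,"az": 0,"x": 0,"y": 0,"z": 0.025,"claw": 50},
    {"ax": 0,"ay": 0,"az": 0,"x": 0.01,"y": 0,"z": 0.055,"claw": 50},
    {"ax": 0,"ay": 0,"az": 0,"x": 0.045,"y": 0,"z": 0.055,"claw": 50},
    {"ax": 0,"ay": 0,"az": 0,"x": 0.09,"y": 0,"z": 0.055,"claw": 50},
    {"ax": 0,"ay": 0,"az": 0,"x": 0.135,"y": 0.005,"z": 0.055,"claw": 50},
    {"ax": 0,"ay": 0,"az": 0,"x": 0.175,"y": 0.025,"z": 0.05,"claw": 50},
    {"ax": 0,"ay": 0,"az": 0,"x": 0.198,"y": 0.0385,"z": 0.03,"claw": 50},
    {"ax": 0,"ay": 0,"az": 0,"x": 0.2045,"y": 0.0385,"z": 0.005,"claw": 50},
    {"ax": 0,"ay": 0,"az": 0,"x": 0.2045,"y": 0.0385,"z": -0.006,"claw": 50},
    {"ax": 0,"ay": 0,"az": 0,"x": 0.2045,"y": 0.0385,"z": -0.01,"claw": 50},
    {"ax": 0,"ay": 0,"az": 0,"x": 0.2045,"y": 0.0385,"z": -0.01,"claw": 50},
    {"ax": 0,"ay": 0,"az": 0,"x": 0.2045,"y": 0.0385,"z": -0.01,"claw": 50}
  ]
}}

```text
time_s: 35.4
tool_pos: [0.6447, 0.0195, 0.0247]
tool_rot: [180.0, -0.1, 90.0]
force: [0.5, 0.8, -2.8]
grip_width: 0.0621
```

```bash
python3 -c "
from h import *
st();
crop('side','s38.png',220,90,380,270,4)
st();go([.646,.020,.0194],[180,0,90])"
```

```text
t 35.4 q [-11.316, 25.723, 9.169, 95.189, -4.681, 59.429, -0.705] p [0.6447, 0.0195, 0.0247] rpy [179.97, -0.07, 89.96] F [ 0.5  0.8 -2.8] w 0.0621
t 35.45 q [-11.319, 25.708, 9.16, 95.166, -4.681, 59.42, -0.706] p [0.6451, 0.0196, 0.0251] rpy [179.93, -0.07, 89.97] F [ 0.6 -0.  -3.5] w 0.0616
shift [0.0009, 0.0004, -0.0057] rotvec [-0.07, 0.07, 0.03]
```

View pics/s38.png

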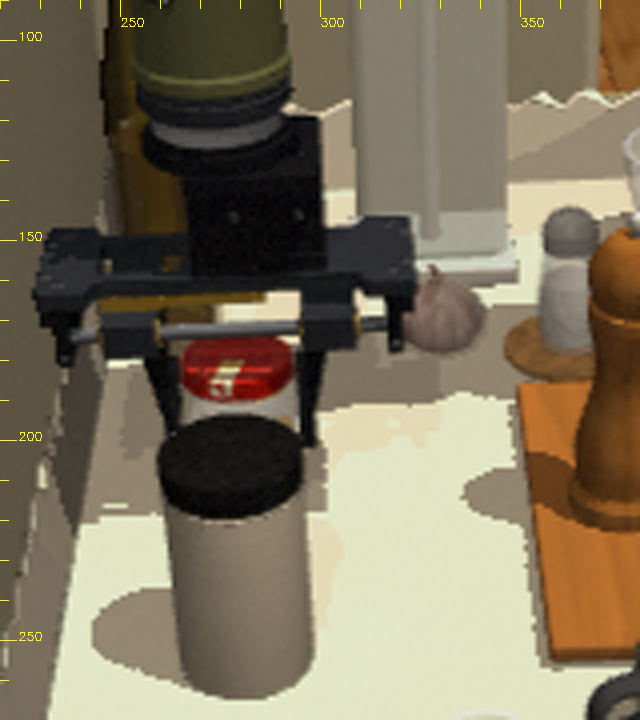

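Emit:
{"name": "step_arm", "arguments": {
  "series": [
    {"ax": 0,"ay": 0,"az": 0,"x": 0.001,"y": 0,"z": -0.003,"claw": 50},
    {"ax": 0,"ay": 0,"az": 0,"x": 0.001,"y": 0,"z": -0.005,"claw": 50},
    {"ax": 0,"ay": 0,"az": 0,"x": 0.001,"y": 0,"z": -0.0065,"claw": 50},
    {"ax": 0,"ay": 0,"az": 0,"x": 0.001,"y": 0,"z": -0.0065,"claw": 50},
    {"ax": 0,"ay": 0,"az": 0,"x": 0.001,"y": 0,"z": -0.0065,"claw": 50}
  ]
}}

```text
time_s: 35.95
tool_pos: [0.6463, 0.02, 0.0193]
tool_rot: [180.0, -0.1, 90.0]
force: [-3.5, 0.5, 6.7]
grip_width: 0.0615
```

Emit:
{"name": "step_arm", "arguments": {
  "series": [
    {"ax": 0,"ay": 0,"az": 0,"x": 0,"y": 0,"z": 0,"claw": 73},
    {"ax": 0,"ay": 0,"az": 0,"x": 0,"y": 0,"z": 0,"claw": 85},
    {"ax": 0,"ay": 0,"az": 0,"x": 0,"y": 0,"z": 0,"claw": 100},
    {"ax": 0,"ay": 0,"az": 0,"x": 0,"y": 0,"z": 0,"claw": 100},
    {"ax": 0,"ay": 0,"az": 0,"x": 0,"y": 0,"z": 0,"claw": 100},
    {"ax": 0,"ay": 0,"az": 0,"x": 0,"y": 0,"z": 0,"claw": 100},
    {"ax": 0,"ay": 0,"az": 0,"x": 0,"y": 0,"z": 0.03,"claw": 100},
    {"ax": 0,"ay": 0,"az": 0,"x": 0,"y": 0,"z": 0.07,"claw": 100},
    {"ax": 0,"ay": 0,"az": 0,"x": 0,"y": 0,"z": 0.11,"claw": 100},
    {"ax": 0,"ay": 0,"az": 0,"x": -0.02,"y": 0.01,"z": 0.15,"claw": 100},
    {"ax": 0,"ay": 0,"az": 0,"x": -0.06,"y": 0.02,"z": 0.18,"claw": 100},
    {"ax": 0,"ay": 0,"az": 0,"x": -0.1,"y": 0.03,"z": 0.19,"claw": 100}
  ]
}}

```text
time_s: 37.15
tool_pos: [0.5466, 0.0503, 0.2106]
tool_rot: [179.7, -0.1, 90.0]
force: [0.7, 0.6, 0.4]
grip_width: 0.087
```

```bash
python3 -c "
from h import *
st();
crop('side','s39.png',240,150,400,270,5)
crop('top','t39.png',230,110,390,220,5)
st();go([.4435,.055,.131],[180,0,90])"
```

```text
t 37.15 q [-15.847, 5.582, 8.438, 97.827, -0.914, 76.357, -7.27] p [0.5466, 0.0503, 0.2106] rpy [179.72, -0.11, 89.97] F [0.7 0.6 0.4] w 0.087
t 37.25 q [-15.917, 5.343, 8.301, 98.192, -0.988, 76.438, -7.22] p [0.5427, 0.0523, 0.2096] rpy [179.94, -0.2, 90.2] F [ 0.6 -0.1 -0.2] w 0.0872
shift [-0.0992, 0.0027, -0.0786] rotvec [-0.2, 0.06, -0.2]
```

View pics/s39.png

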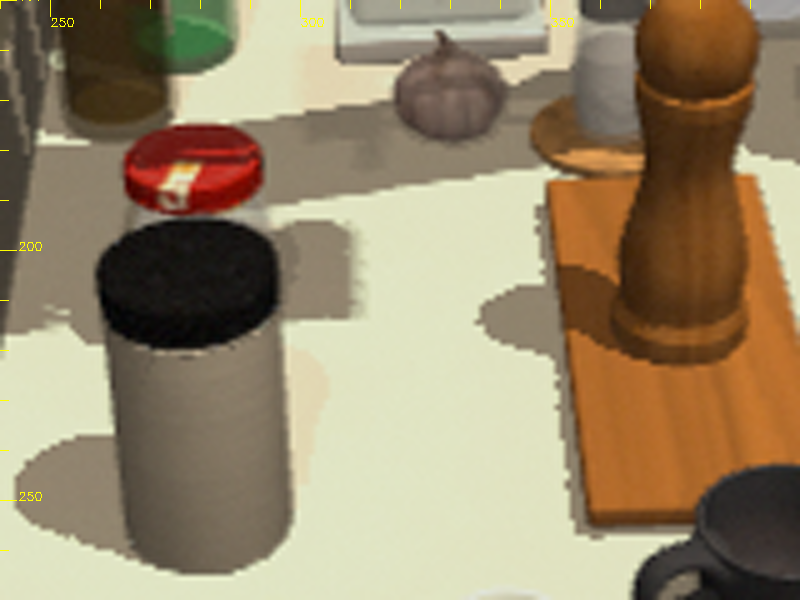

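View pics/t39.png

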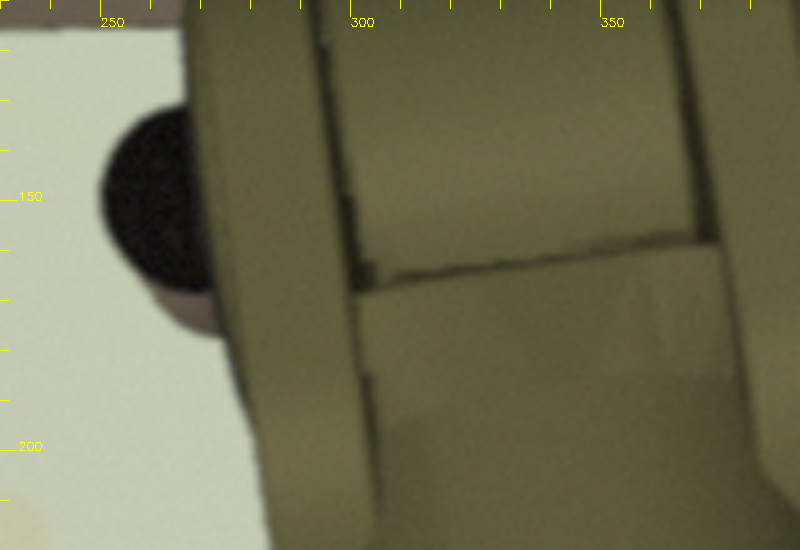

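Emit:
{"name": "step_arm", "arguments": {
  "series": [
    {"ax": 0,"ay": 0,"az": 0,"x": -0.03,"y": 0.003,"z": 0.01,"claw": 100},
    {"ax": 0,"ay": 0,"az": 0,"x": -0.07,"y": 0.005,"z": 0.01,"claw": 100},
    {"ax": 0,"ay": 0,"az": 0,"x": -0.1025,"y": 0.005,"z": 0.005,"claw": 100},
    {"ax": 0,"ay": 0,"az": 0,"x": -0.1025,"y": 0.005,"z": 0,"claw": 100},
    {"ax": 0,"ay": 0,"az": 0,"x": -0.1025,"y": 0.005,"z": -0.02,"claw": 100},
    {"ax": 0,"ay": 0,"az": 0,"x": -0.1025,"y": 0.005,"z": -0.05,"claw": 100},
    {"ax": 0,"ay": 0,"az": 0,"x": -0.1025,"y": 0.005,"z": -0.078,"claw": 100},
    {"ax": 0,"ay": 0,"az": 0,"x": -0.1025,"y": 0.005,"z": -0.078,"claw": 100},
    {"ax": 0,"ay": 0,"az": 0,"x": -0.1025,"y": 0.005,"z": -0.078,"claw": 100}
  ]
}}

```text
time_s: 38.15
tool_pos: [0.4435, 0.0548, 0.129]
tool_rot: [-179.9, -0.0, 90.0]
force: [-0.3, 0.0, 0.6]
grip_width: 0.0872
```

```bash
python3 -c "
from h import *
st();
crop('side','s40.png',290,60,430,250,4)
st();go([.4435,.055,.1307],[180,0,90])"
```

```text
t 38.15 q [-17.215, -3.345, 6.612, 116.419, 0.357, 66.997, -10.775] p [0.4435, 0.0548, 0.129] rpy [-179.9, -0.04, 89.98] F [-0.3  0.   0.6] w 0.0872
t 38.2 q [-17.219, -3.403, 6.607, 116.355, 0.357, 66.995, -10.776] p [0.4443, 0.055, 0.1299] rpy [179.98, -0.07, 89.99] F [0.9 0.7 0.5] w 0.0867
shift [-0.0008, -0.0, 0.0008] rotvec [-0.07, 0.02, 0.01]
```

View pics/s40.png

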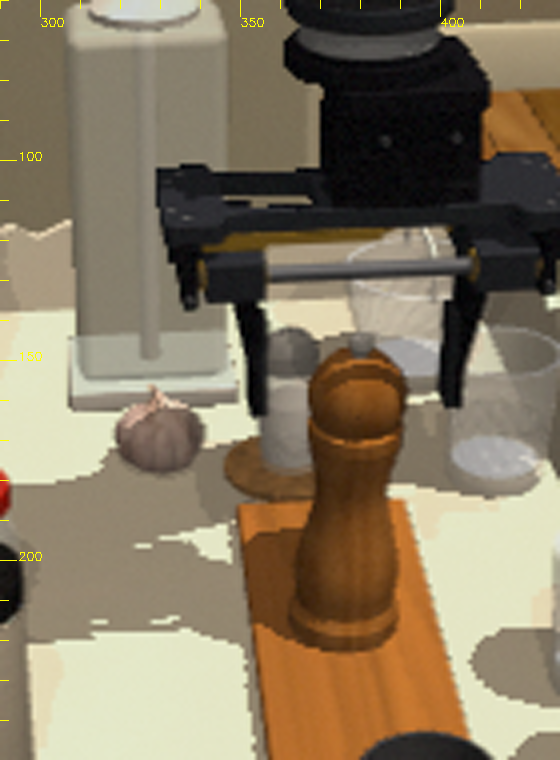

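Emit:
{"name": "step_arm", "arguments": {
  "series": [
    {"ax": 0,"ay": 0,"az": 0,"x": -0.002,"y": 0,"z": 0,"claw": 100},
    {"ax": 0,"ay": 0,"az": 0,"x": -0.002,"y": 0,"z": 0,"claw": 80},
    {"ax": 0,"ay": 0,"az": 0,"x": -0.002,"y": 0,"z": 0,"claw": 60},
    {"ax": 0,"ay": 0,"az": 0,"x": -0.002,"y": 0,"z": 0,"claw": 40},
    {"ax": 0,"ay": 0,"az": 0,"x": -0.002,"y": 0,"z": 0,"claw": 20},
    {"ax": 0,"ay": 0,"az": 0,"x": -0.002,"y": 0,"z": 0,"claw": 20},
    {"ax": 0,"ay": 0,"az": 0,"x": -0.002,"y": 0,"z": 0,"claw": 20}
  ],
  "squeeze": 20
}}

```text
time_s: 38.9
tool_pos: [0.4411, 0.055, 0.129]
tool_rot: [-180.0, -0.1, 90.0]
force: [1.0, 0.2, 1.0]
grip_width: 0.0473
```

```bash
python3 -c "
from h import *
st();
crop('side','s41.png',290,60,430,250,4)
st();go([.5755,.085,.1307],[180,0,90])"
```

```text
t 38.9 q [-17.25, -3.696, 6.546, 116.747, 0.383, 66.963, -10.856] p [0.4411, 0.055, 0.129] rpy [-179.95, -0.06, 90.01] F [1.  0.2 1. ] w 0.0473
t 38.95 q [-17.249, -3.697, 6.547, 116.743, 0.382, 66.948, -10.856] p [0.4412, 0.0551, 0.129] rpy [-179.97, -0.07, 90.01] F [ 1.1  0.4 -0.1] w 0.0469
shift [0.1343, 0.0299, 0.0017] rotvec [-0.07, -0.03, -0.01]
```

View pics/s41.png

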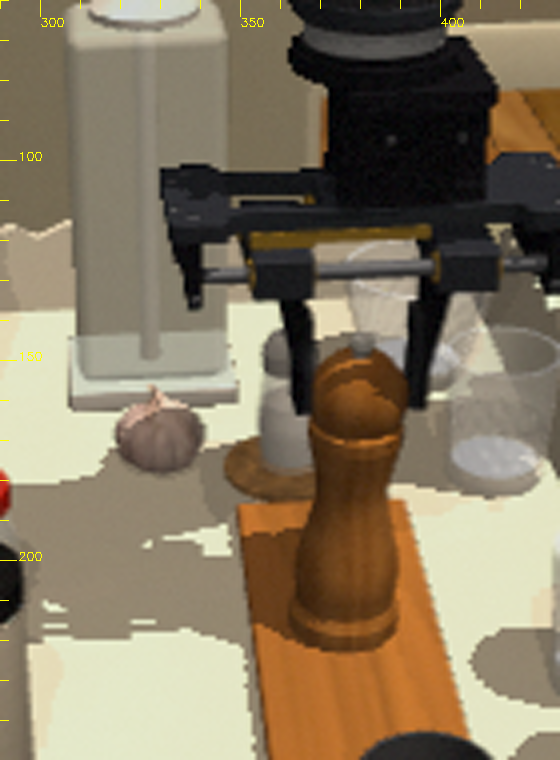

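Emit:
{"name": "step_arm", "arguments": {
  "series": [
    {"ax": 0,"ay": 0,"az": 0,"x": 0,"y": 0,"z": 0.02,"claw": 20},
    {"ax": 0,"ay": 0,"az": 0,"x": 0,"y": 0,"z": 0.04,"claw": 20},
    {"ax": 0,"ay": 0,"az": 0,"x": 0.03,"y": 0.007,"z": 0.04,"claw": 20},
    {"ax": 0,"ay": 0,"az": 0,"x": 0.07,"y": 0.016,"z": 0.04,"claw": 20},
    {"ax": 0,"ay": 0,"az": 0,"x": 0.11,"y": 0.025,"z": 0.04,"claw": 20},
    {"ax": 0,"ay": 0,"az": 0,"x": 0.1345,"y": 0.03,"z": 0.03,"claw": 20},
    {"ax": 0,"ay": 0,"az": 0,"x": 0.1345,"y": 0.03,"z": 0.01,"claw": 20},
    {"ax": 0,"ay": 0,"az": 0,"x": 0.1345,"y": 0.03,"z": -0.005,"claw": 20},
    {"ax": 0,"ay": 0,"az": 0,"x": 0.1345,"y": 0.03,"z": -0.01,"claw": 20},
    {"ax": 0,"ay": 0,"az": 0,"x": 0.1345,"y": 0.03,"z": -0.01,"claw": 20},
    {"ax": 0,"ay": 0,"az": 0,"x": 0.1345,"y": 0.03,"z": -0.01,"claw": 20}
  ]
}}

```text
time_s: 40.05
tool_pos: [0.5756, 0.085, 0.1197]
tool_rot: [180.0, -0.1, 90.0]
force: [-0.5, -0.3, -1.3]
grip_width: 0.0472
```

```bash
python3 -c "
from h import *
st();
crop('side','s42.png',240,150,400,270,5)
st();go([.5755,.085,.1135],[180,0,90])"
```

```text
t 40.05 q [-17.284, 13.29, 7.258, 99.661, -1.889, 67.147, -9.484] p [0.5756, 0.085, 0.1197] rpy [180.0, -0.08, 90.0] F [-0.5 -0.3 -1.3] w 0.0472
t 40.1 q [-17.286, 13.274, 7.257, 99.635, -1.891, 67.144, -9.485] p [0.5759, 0.0851, 0.1201] rpy [179.95, -0.09, 90.0] F [ 0.1 -0.4 -1.2] w 0.047
shift [-0.0004, -0.0001, -0.0066] rotvec [-0.09, 0.05, -0.0]
```

View pics/s42.png

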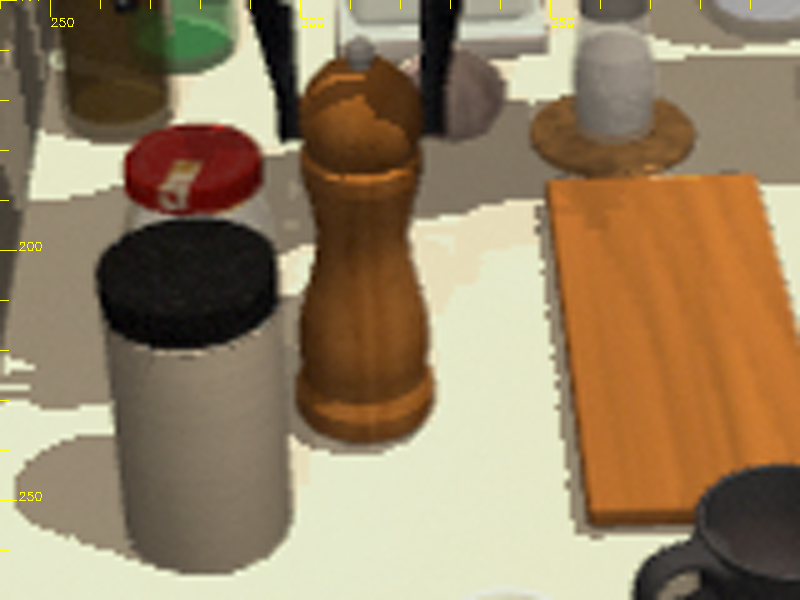

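Emit:
{"name": "step_arm", "arguments": {
  "series": [
    {"ax": 0,"ay": 0,"az": 0,"x": -0.0015,"y": 0,"z": -0.002,"claw": 20},
    {"ax": 0,"ay": 0,"az": 0,"x": -0.0015,"y": 0,"z": -0.005,"claw": 20},
    {"ax": 0,"ay": 0,"az": 0,"x": -0.0015,"y": 0,"z": -0.006,"claw": 20},
    {"ax": 0,"ay": 0,"az": 0,"x": -0.0015,"y": 0,"z": -0.006,"claw": 20},
    {"ax": 0,"ay": 0,"az": 0,"x": -0.0015,"y": 0,"z": -0.006,"claw": 20}
  ],
  "squeeze": 10
}}

```text
time_s: 40.6
tool_pos: [0.5745, 0.0855, 0.114]
tool_rot: [180.0, -0.1, 90.0]
force: [-1.2, 0.5, 6.5]
grip_width: 0.0472
```

```bash
python3 -c "
from h import *
st();
crop('side','s43.png',240,150,400,270,5)
st()"
```

```text
t 40.6 q [-17.299, 13.441, 7.211, 100.175, -1.928, 66.459, -9.495] p [0.5745, 0.0855, 0.114] rpy [179.98, -0.1, 90.02] F [-1.2  0.5  6.5] w 0.0472
t 40.65 q [-17.301, 13.442, 7.216, 100.173, -1.928, 66.458, -9.494] p [0.5746, 0.0854, 0.114] rpy [179.98, -0.1, 90.02] F [-0.8  0.5  5.9] w 0.0474
```

View pics/s43.png

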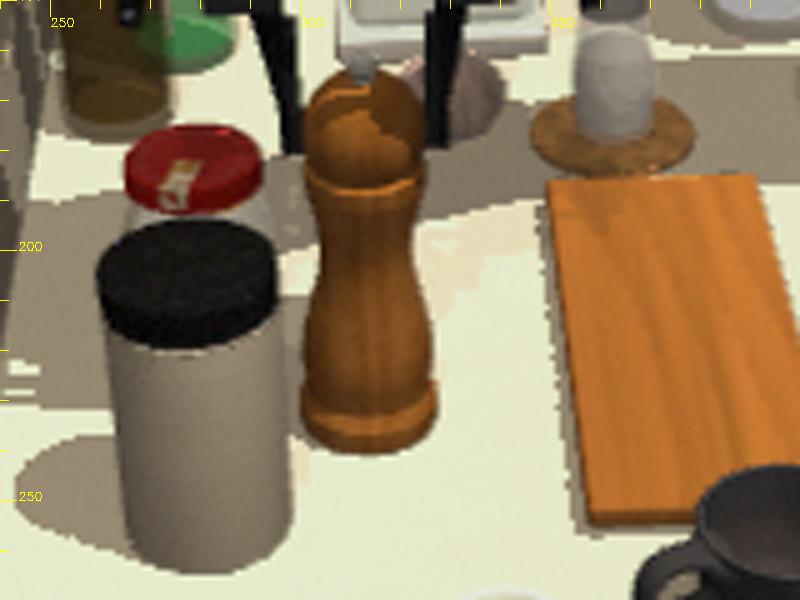

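Emit:
{"name": "step_arm", "arguments": {
  "series": [
    {"ax": 0,"ay": 0,"az": 0,"x": 0,"y": 0,"z": 0,"claw": 54},
    {"ax": 0,"ay": 0,"az": 0,"x": 0,"y": 0,"z": 0,"claw": 57},
    {"ax": 0,"ay": 0,"az": 0,"x": 0,"y": 0,"z": 0,"claw": 70},
    {"ax": 0,"ay": 0,"az": 0,"x": 0,"y": 0,"z": 0,"claw": 100},
    {"ax": 0,"ay": 0,"az": 0,"x": 0,"y": 0,"z": 0,"claw": 100},
    {"ax": 0,"ay": 0,"az": 0,"x": 0,"y": 0,"z": 0,"claw": 100},
    {"ax": 0,"ay": 0,"az": 0,"x": 0,"y": 0,"z": 0,"claw": 100},
    {"ax": 0,"ay": 0,"az": 0,"x": 0,"y": 0,"z": 0.03,"claw": 100},
    {"ax": 0,"ay": 0,"az": 0,"x": 0,"y": 0,"z": 0.07,"claw": 100},
    {"ax": 0,"ay": 0,"az": 0,"x": 0,"y": 0,"z": 0.11,"claw": 100},
    {"ax": 0,"ay": 0,"az": 0,"x": 0,"y": 0,"z": 0.13,"claw": 100}
  ]
}}

```text
time_s: 41.75
tool_pos: [0.5755, 0.0852, 0.2471]
tool_rot: [179.7, -0.1, 90.0]
force: [0.1, -0.4, -0.1]
grip_width: 0.0867
```

Emit:
{"name": "step_arm", "arguments": {
  "series": [
    {"ax": 0,"ay": 0,"az": 4,"x": -0.03,"y": 0.02,"z": 0.01,"claw": 100},
    {"ax": 0,"ay": 0,"az": 8,"x": -0.06,"y": 0.05,"z": 0.02,"claw": 100},
    {"ax": 0,"ay": 0,"az": 12,"x": -0.09,"y": 0.08,"z": 0.02,"claw": 100},
    {"ax": 0,"ay": 0,"az": 16,"x": -0.12,"y": 0.12,"z": 0.02,"claw": 100},
    {"ax": 0,"ay": 0,"az": 20,"x": -0.15,"y": 0.16,"z": 0.02,"claw": 100},
    {"ax": 0,"ay": 0,"az": 24,"x": -0.16,"y": 0.19,"z": 0.02,"claw": 100},
    {"ax": 0,"ay": 0,"az": 24,"x": -0.16,"y": 0.19,"z": 0.02,"claw": 100},
    {"ax": 0,"ay": 0,"az": 24,"x": -0.16,"y": 0.19,"z": 0.02,"claw": 100}
  ]
}}

```text
time_s: 42.55
tool_pos: [0.4139, 0.2752, 0.2629]
tool_rot: [-179.9, -0.0, 114.1]
force: [-0.1, -0.5, -0.6]
grip_width: 0.0874
```

```bash
python3 -c "
from h import *
st()
cv2.imwrite('pics/topF.png',vision.read_camera('top')[:,:,::-1]);cv2.imwrite('pics/sideF.png',vision.read_camera('side')[:,:,::-1])
crop('top','tF.png',180,100,460,300,2,cv2.imread('pics/topF.png'))
a=cv2.imread('pics/topF.png');b=cv2.imread('pics/top0.png')
c=np.vstack([b[110:220,230:390],a[110:220,230:390]]);cv2.imwrite('pics/cmp.png',cv2.resize(c,None,fx=2.7,fy=2.7))
# shift estimates by template matching
def sh(x,y,box):
    u0,v0,u1,v1=box;T=cv2.cvtColor(x,6)[v0:v1,u0:u1].astype(np.float32);best=None
    G=cv2.cvtColor(y,6).astype(np.float32)
    r=cv2.matchTemplate(cv2.resize(G[v0-6:v1+6,u0-6:u1+6],None,fx=8,fy=8,interpolation=2),cv2.resize(T,None,fx=8,fy=8,interpolation=2),5)
    m=np.unravel_index(r.argmax(),r.shape);return m[1]/8-6,m[0]/8-6,round(float(r.max()),3)
for n,bx in dict(can=(245,126,293,172),jar=(324,130,362,170),mill=(290,166,326,210),garlic=(412,194,446,232),mug=(212,236,254,290),glass=(190,198,218,226)).items(): print('top',n,sh(b,a,bx))
a=cv2.imread('pics/sideF.png');b=cv2.imread('pics/side0.png')
for n,bx in dict(can=(256,190,302,268),jar=(262,172,296,194),mill=(296,158,330,243),mug=(364,240,418,282),glass=(326,268,358,308)).items(): print('side',n,sh(b,a,bx))
"
```

```text
t 42.55 q [-30.836, -1.267, -5.718, 98.887, -0.157, 82.422, -12.459] p [0.4139, 0.2752, 0.2629] rpy [-179.95, -0.02, 114.07] F [-0.1 -0.5 -0.6] w 0.0874
top can (np.float64(0.0), np.float64(0.375), 0.962)
top jar (np.float64(-0.125), np.float64(-0.375), 0.987)
top mill (np.float64(-1.625), np.float64(0.0), 0.841)
top garlic (np.float64(0.0), np.float64(0.0), 0.993)
top mug (np.float64(0.0), np.float64(0.0), 0.996)
top glass (np.float64(0.0), np.float64(0.0), 0.998)
side can (np.float64(0.0), np.float64(0.125), 0.921)
side jar (np.float64(-0.25), np.float64(0.0), 0.992)
side mill (np.float64(0.25), np.float64(0.25), 0.914)
side mug (np.float64(0.0), np.float64(-0.125), 0.968)
side glass (np.float64(0.125), np.float64(0.125), 0.895)
```

View pics/sideF.png

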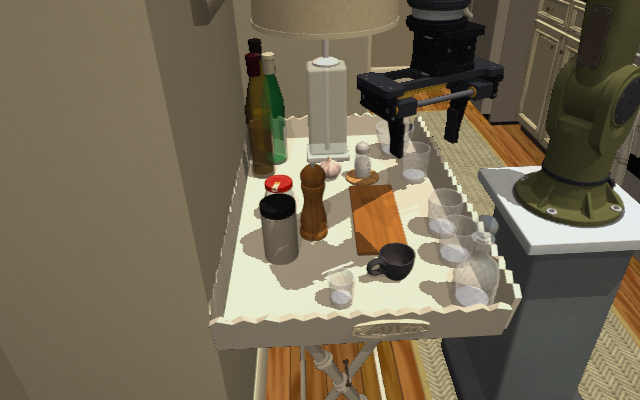

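View pics/tF.png

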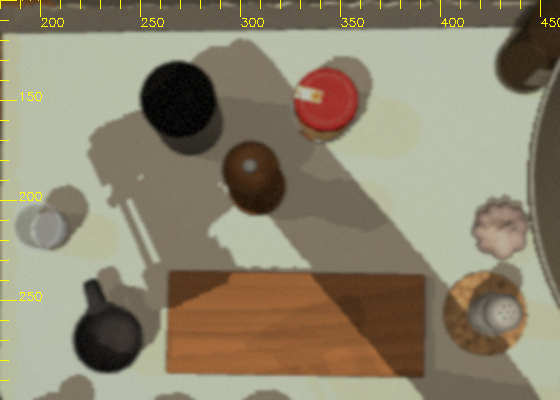

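```bash
python3 -c "
from h import *
a=cv2.imread('pics/topF.png');b=cv2.imread('pics/top0.png')
a=cv2.convertScaleAbs(a,alpha=1.6)
b=cv2.convertScaleAbs(b,alpha=1.2)
crop('top','x1.png',285,160,335,215,8,b);crop('top','x2.png',285,160,335,215,8,a)
c=np.hstack([cv2.imread('pics/x1.png'),cv2.imread('pics/x2.png')]);cv2.imwrite('pics/x.png',c)
a=cv2.imread('pics/sideF.png');b=cv2.imread('pics/side0.png')
crop('side','x1.png',292,155,336,245,6,b);crop('side','x2.png',292,155,336,245,6,a)
c=np.hstack([cv2.imread('pics/x1.png'),cv2.imread('pics/x2.png')]);cv2.imwrite('pics/y.png',c)
"
```

```text
(no output)
```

View pics/x.png

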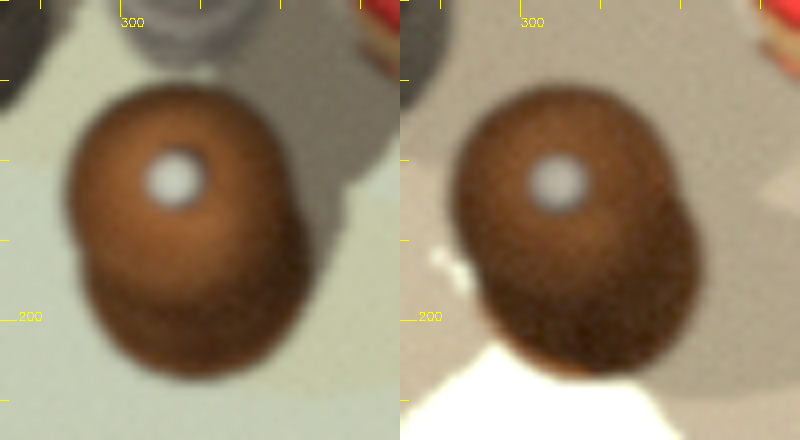

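View pics/y.png

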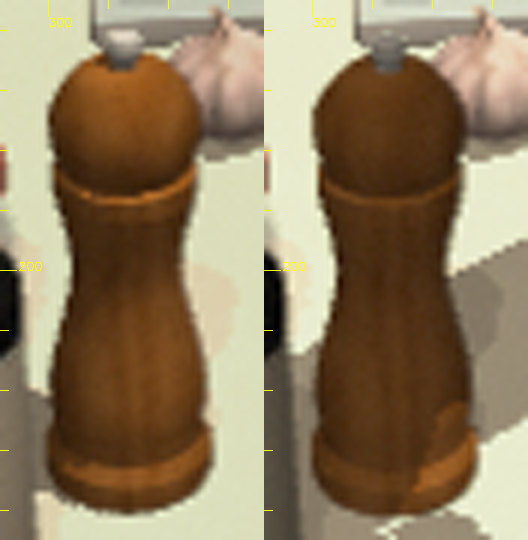

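```bash
python3 -c "
from h import *
st(); print(workorder.sign_off())"
```

```text
t 42.65 q [-30.74, -1.269, -5.596, 98.896, -0.16, 82.424, -12.458] p [0.4149, 0.2736, 0.2629] rpy [-179.94, -0.02, 113.86] F [ 0.6 -0.   0.2] w 0.0869
the job is handed in; nothing more can be done
None
```

The job is done and handed in at about 43 s. I stood the mill, then the canister, then the jar on the board. Then I moved the shaker to the coaster and put the canister, jar and mill back.

**Last checks** (final pictures against the starting ones):
- **Canister and jar:** back within about 1 mm.
- **Mill:** upright, but the top view shows it about 2–3 mm to the left of its start. The side view shows almost no shift. I left it rather than regrip.
- **Shaker:** upright, within about 1 mm of the coaster's middle by the top view.
- **Bystanders:** mug and glass look unmoved in both views; the garlic was compared in the top view only.
- **Gripper:** open and clear of everything.

**What went wrong or disagreed:**
- **Finger height:** the real fingertips were about 24 mm higher than the stated tool data, judged from the pictures. I corrected every grip after the first (the mill's) for this.
- **Jar bumped:** while testing that height above the table, the gripper body pressed on the jar with up to about 27 N, measured at the wrist (limit 40 N). The jar looked unmoved in the pictures taken straight afterwards.
- **Mill nudged:** the first grip pushed its head about 2 mm. I allowed for that when putting it back.

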